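# Pack crystal samples into the stacking dry box

### The arm

A 7-joint arm with a two-finger parallel gripper is mounted at the origin on a cart in front of the work surface, level with it; the furniture and walls round the work are solid. World frame = base frame: x ahead of the robot, y to its left, z up, the work surface at z = 0. Lengths are in mm, angles in rad, forces in N, time in s.
With the tool pointing down it reaches from about 400 to 875 mm from the base axis. Payload 4.4 kg.
Tool frame: the origin (TCP) lies midway between the tips of the shut fingers; the grasp point (between the pads) lies 19 mm behind it; x points along the fingers, z is the direction in which the jaws open and shut, and the axes are right-handed (so a half turn about x gives the same grasp; the last joint's range is limited). The gripper opens to 85 mm and grips with 20 to 120 N. Pads are 22 mm wide; open, the fingers measure 114 mm over their backs; the gripper's body (76 mm by 85 mm) begins 54 mm behind the grasp point. The pads swing forward as they close: fully open they stand 13 mm farther back than shut.
Start: joints at [-1.37, 0.628, 0.038, 1.517, -0.027, 0.996, -0.02], TCP at [171.345, 627.024, 231.313] pointing down, gripper open.
Joint ranges: [-3.06, 3.06], [-0.37, 2.12], [-1.25, 1.32], [0.18, 2.47], [-1.1, 4.24], [0.23, 1.98], [-2.94, 2.94]. Speed limits (rad/s): [2.57, 2.57, 3.14, 3.14, 3.14, 3.14, 3.14].

### API

Orientations are given as [roll, pitch, yaw] about the fixed x, y, z axes, in that order (R = Rz(yaw) Ry(pitch) Rx(roll)).
In Python, from cell import ctrl gives the robot as it stands. The module is installed in compiled form; this text tells all that it offers.
- The arm moves only by the tool servo_tool, never from a script. Its argument "rows" is a list of rows, each an object of numbers: "dx", "dy", "dz": the shift along the tool's x, y, z in units of 750 mm (1.0 is 750 mm); "wx", "wy", "wz": the turn, a rotation vector about the tool's x, y, z in units of 6 degrees (1.0 is 6 degrees); "fingers": the closure, from 0 (fully open) to 1 (shut). In form: [{"dx": .., "dy": .., "dz": .., "wx": .., "wy": .., "wz": .., "fingers": ..}, ...]. A call has 1 to 5 rows; each row shifts and turns the commanded pose from where the row before left it, along the tool's axes as they then stand; what a row does not reach is not made up. A row lasts 1/8 s, in which the tool goes at most 62.5 mm and 10.7 degrees, less where a joint would pass 70% of its speed; a pose out of reach is approached as far as the arm can. A call with a number of a shift or a turn outside -1 to 1 is refused whole. A call with a gripper value outside its range is refused whole. The fingers move at their own pace and stop on an object; the grip force is fixed at half the most. Time passes only in rows, so rows that do not move let the fingers close. It gives the time, the measured TCP pose, the force and the opening at its end, in the units of the state.
- ctrl.read_state(): the state, without advancing time (a new reading comes with each control period).
- ctrl.get_image(name): name is "scene" or "top"; returns the picture (420x560x3 uint8, red, green, blue); there is no depth.
- ctrl.camera_info(name): a dict with "fovy" (degrees; the focal length in pixels is half the picture's height over the tangent of half this angle, whatever the lens; pixels are square), "cx", "cy" (the principal point, pixels), "R" (3x3) and "t" (3): a world point X has camera coordinates R X + t. Camera axes: x right, y down, z forward; pixel columns grow to the right and rows downward; lengths in mm; the calibration is good to about 2 mm. A picture is of the moment at which its call begins. camera_info takes no time and is no camera call.
- ctrl.finish_job(): hands the job in, once; it reports no verdict.
Trained networks look in the newest picture that a camera, given by its name, has taken for a name from the list of things; names that differ only in an ending like _2 or _b are one class to them, and where a whole thing is asked for, a point or a joint stands for the part that bears it (a point fixed in the world has none). Each returns a list of dicts, best first, with "conf" (0 to 1); they miss things now and then, are a little off and sometimes report something else, mostly with a low value. They report only what shows in the picture. A call takes as long as a camera call. They do not tell look-alikes from the thing itself.
- ctrl.search_frame(label, camera): "extent" ([centre column, centre row, width, height] in pixels, round what is visible of it).
- ctrl.silhouettes(label, camera): "region" (420x560 bool, what is visible of it) and "extent" ([centre column, centre row, width, height] in pixels, round what is visible of it).
- ctrl.mark_of(label, camera): "point" ([column, row] in pixels: a listed point, or the origin of a listed thing).
The state is a dict: "clock": time; "qpos": joint angles; "qd": joint speeds; "tau": joint torques, N m; "eef_pos": TCP position; "tool_rot": TCP orientation; "force": force on the tool from outside, world axes, zero at the start; "torque": the same for the moment, N m; "width": finger opening in mm.
Only numpy, scipy, OpenCV 4.12 (cv2) and the standard library are available. Lean on these libraries where they do the work, as an engineer would, in place of code of your own. Each camera call takes 0.05 s, during which the arm holds its last target.

### The job

Pack the petri dishes of crystals away in the dry box: stack both grey trays on the desiccant base with their feet seated in the corner sockets, with every dish that is out lying flat on the floor of a tray compartment. Then set the gasketed lid on the upper tray and press its corners down one after another, not all at once by the middle, until all four have clicked and the lid sits flat. Do not knock over the bottle, flask and beaker standing round about.

Things in the scene. Friction and masses are not known exactly. Their poses are not given: they have to be found in the camera images.
- base: Desiccant base, fixed: a shallow pan 134 (x) x 158 (y) mm on a dark plate 150x174. Origin: centre of its underside, z up. Rim at z 24 mm. In each inside corner a socket: a 13x13 column, top at z 12, walled by the pan's corner. A tray's feet drop into the sockets; seated, its origin is 12 mm above the base's, straight over it, x along x; either way round fits.
- tray_a: Stacking tray, dark grey, 134 (x) x 158 (y) x 50 mm high, 0.16-0.26 kg. Origin: centre, level with the tips of the feet; z up. Tapered feet 13 mm high, radius 6 at the tip, 8.8 at the root, at (+-54, +-66). Floor top z 16, 3 mm walls to z 50. Corner sockets inside like the base's, column tops z 38: a tray or lid stacked on it stands in them. Seated play 1.5 mm; the taper takes 3 mm.
- tray_b: The second tray, same as tray_a; either may be the lower, either way round. A seated upper tray's origin is 38 mm above the lower's. Four catch lugs for the lid stick out 2.6 mm from the long outer walls (x +-53, z 45).
- rib_a (a point): Top centre of tray_a's grip rib, 48 mm above the tray's origin. The rib is 12 mm thick (across the tray's y), runs along x the whole length, floor to top, and parts the tray into two compartments 128 (x) x 70 (y) mm, centred at y +41 and -41 mm, each with room for a dish. Grip it from above by its upper 16 mm, clear of dishes (their tops lie 18 mm below it).
- rib_b (a point): Top centre of tray_b's grip rib, same as rib_a.
- lid: Gasketed lid, dark grey, plate 138 (x) x 164 (y) mm, z 13 to 18, 0.25 kg, standing on 13 mm feet (radius 9) at (+-54, +-66). Origin: centre, level with the tips of the feet; z up. Fits either way round. Set on a tray, its sprung catches (x +-53, y +-82) rest on the tray's lugs and it stands about 7 mm proud, its origin 46 mm above the tray's; fully home it lies flat on its gasket, 39 mm above.
- lid_grip (a point): Top centre of the lid's handle, 42 mm above the lid's origin: an upright bar 12 mm thick (across the lid's y), 70 mm long (x), 24 mm high on the plate (the plate's middle is raised 1.5 mm).
- corner_1 (a point): Where to press: top of the lid's plate near a corner, at (-53, 70, 18) mm in the lid's frame. On the upper tray it is 64 mm above that tray's origin while proud, 57 mm when home. Pressed down 7 mm with 6 to 20 N it clicks under its lug and stays; the rigid lid tilts: the opposite corner rises, and a corner beside it may go down with it.
- corner_2 (a point): Where to press: top of the lid's plate near a corner, at (53, 70, 18) mm in the lid's frame. On the upper tray it is 64 mm above that tray's origin while proud, 57 mm when home. Pressed down 7 mm with 6 to 20 N it clicks under its lug and stays; the rigid lid tilts: the opposite corner rises, and a corner beside it may go down with it.
- corner_3 (a point): Where to press: top of the lid's plate near a corner, at (-53, -70, 18) mm in the lid's frame. On the upper tray it is 64 mm above that tray's origin while proud, 57 mm when home. Pressed down 7 mm with 6 to 20 N it clicks under its lug and stays; the rigid lid tilts: the opposite corner rises, and a corner beside it may go down with it.
- corner_4 (a point): Where to press: top of the lid's plate near a corner, at (53, -70, 18) mm in the lid's frame. On the upper tray it is 64 mm above that tray's origin while proud, 57 mm when home. Pressed down 7 mm with 6 to 20 N it clicks under its lug and stays; the rigid lid tilts: the opposite corner rises, and a corner beside it may go down with it.
- dish_1: Glass petri dish with blue crystals, round, 60 mm across, 14 mm high, 0.05 kg, solid enough to be gripped across. Origin: centre of its underside; z up. Two to four dishes are out; the others are absent.
- dish_2: Another petri dish, the same as dish_1; may be absent.
- dish_3: Another petri dish, the same as dish_1; may be absent.
- dish_4: Another petri dish, the same as dish_1; may be absent.
- flask: Bystander to leave standing: conical flask, 63x63x105 mm. Origin: centre of its underside; z up.
- beaker: Bystander to leave standing: glass beaker, 75x68x82 mm. Origin: centre of its underside; z up.
- reagent: Bystander to leave standing: blue-capped reagent bottle, 64x64x131 mm. Origin: centre of its underside; z up.
Mind the look-alikes: they are no part of the job. What is shaped like the dish_1 but yellow is not meant.

How it is judged (in metres and radians):
On the way, in this order (a step that is already met when the one before it is completed fails the run):
1. one tray is seated on the base and the other on the first, feet in the sockets ((((z of tray_a in the frame of base between 0.009 and 0.015 m and horizontal distance between tray_a and base below 0.005 m and angle between the x axis of tray_a and the x axis of base, either way round below 0.06 rad and angle between tray_a's own z axis and vertical below 0.03 rad) and (z of tray_b in the frame of tray_a between 0.035 and 0.041 m and horizontal distance between tray_b and tray_a below 0.005 m and angle between the x axis of tray_b and the x axis of tray_a, either way round below 0.06 rad and angle between tray_b's own z axis and vertical below 0.03 rad)) or ((z of tray_b in the frame of base between 0.009 and 0.015 m and horizontal distance between tray_b and base below 0.005 m and angle between the x axis of tray_b and the x axis of base, either way round below 0.06 rad and angle between tray_b's own z axis and vertical below 0.03 rad) and (z of tray_a in the frame of tray_b between 0.035 and 0.041 m and horizontal distance between tray_a and tray_b below 0.005 m and angle between the x axis of tray_a and the x axis of tray_b, either way round below 0.06 rad and angle between tray_a's own z axis and vertical below 0.03 rad)))), for 0.2 s.
2. with the lid on the upper tray, one corner has been pressed home while the opposite corner is still up ((((z of tray_a in the frame of base between 0.009 and 0.015 m and horizontal distance between tray_a and base below 0.005 m and angle between the x axis of tray_a and the x axis of base, either way round below 0.06 rad and angle between tray_a's own z axis and vertical below 0.03 rad) and (z of tray_b in the frame of tray_a between 0.035 and 0.041 m and horizontal distance between tray_b and tray_a below 0.005 m and angle between the x axis of tray_b and the x axis of tray_a, either way round below 0.06 rad and angle between tray_b's own z axis and vertical below 0.03 rad) and horizontal distance between lid and tray_b below 0.008 m and angle between the x axis of lid and the x axis of tray_b, either way round below 0.08 rad and ((z of corner_1 in the frame of tray_b below 0.0595 m and z of corner_4 in the frame of tray_b above 0.0605 m) or (z of corner_2 in the frame of tray_b below 0.0595 m and z of corner_3 in the frame of tray_b above 0.0605 m) or (z of corner_3 in the frame of tray_b below 0.0595 m and z of corner_2 in the frame of tray_b above 0.0605 m) or (z of corner_4 in the frame of tray_b below 0.0595 m and z of corner_1 in the frame of tray_b above 0.0605 m))) or ((z of tray_b in the frame of base between 0.009 and 0.015 m and horizontal distance between tray_b and base below 0.005 m and angle between the x axis of tray_b and the x axis of base, either way round below 0.06 rad and angle between tray_b's own z axis and vertical below 0.03 rad) and (z of tray_a in the frame of tray_b between 0.035 and 0.041 m and horizontal distance between tray_a and tray_b below 0.005 m and angle between the x axis of tray_a and the x axis of tray_b, either way round below 0.06 rad and angle between tray_a's own z axis and vertical below 0.03 rad) and horizontal distance between lid and tray_a below 0.008 m and angle between the x axis of lid and the x axis of tray_a, either way round below 0.08 rad and ((z of corner_1 in the frame of tray_a below 0.0595 m and z of corner_4 in the frame of tray_a above 0.0605 m) or (z of corner_2 in the frame of tray_a below 0.0595 m and z of corner_3 in the frame of tray_a above 0.0605 m) or (z of corner_3 in the frame of tray_a below 0.0595 m and z of corner_2 in the frame of tray_a above 0.0605 m) or (z of corner_4 in the frame of tray_a below 0.0595 m and z of corner_1 in the frame of tray_a above 0.0605 m))))), for 0.1 s.
3. all four corners of the lid are home ((((z of tray_a in the frame of base between 0.009 and 0.015 m and horizontal distance between tray_a and base below 0.005 m and angle between the x axis of tray_a and the x axis of base, either way round below 0.06 rad and angle between tray_a's own z axis and vertical below 0.03 rad) and (z of tray_b in the frame of tray_a between 0.035 and 0.041 m and horizontal distance between tray_b and tray_a below 0.005 m and angle between the x axis of tray_b and the x axis of tray_a, either way round below 0.06 rad and angle between tray_b's own z axis and vertical below 0.03 rad) and horizontal distance between lid and tray_b below 0.008 m and angle between the x axis of lid and the x axis of tray_b, either way round below 0.08 rad and angle between lid's own z axis and vertical below 0.025 rad and z of each of corner_1, corner_2, corner_3, corner_4 in the frame of tray_b below 0.0595 m) or ((z of tray_b in the frame of base between 0.009 and 0.015 m and horizontal distance between tray_b and base below 0.005 m and angle between the x axis of tray_b and the x axis of base, either way round below 0.06 rad and angle between tray_b's own z axis and vertical below 0.03 rad) and (z of tray_a in the frame of tray_b between 0.035 and 0.041 m and horizontal distance between tray_a and tray_b below 0.005 m and angle between the x axis of tray_a and the x axis of tray_b, either way round below 0.06 rad and angle between tray_a's own z axis and vertical below 0.03 rad) and horizontal distance between lid and tray_a below 0.008 m and angle between the x axis of lid and the x axis of tray_a, either way round below 0.08 rad and angle between lid's own z axis and vertical below 0.025 rad and z of each of corner_1, corner_2, corner_3, corner_4 in the frame of tray_a below 0.0595 m))), for 0.2 s.
At the end, for the whole second after the job is handed in: Both trays seated on the base in either order (5 mm, 0.06 rad; heights within 3 mm); every dish present flat on a compartment floor; lid on the upper tray (8 mm, 0.08 rad), all four corners within 2.5 mm of home; all at rest ((((z of tray_a in the frame of base between 0.009 and 0.015 m and horizontal distance between tray_a and base below 0.005 m and angle between the x axis of tray_a and the x axis of base, either way round below 0.06 rad and angle between tray_a's own z axis and vertical below 0.03 rad) and (z of tray_b in the frame of tray_a between 0.035 and 0.041 m and horizontal distance between tray_b and tray_a below 0.005 m and angle between the x axis of tray_b and the x axis of tray_a, either way round below 0.06 rad and angle between tray_b's own z axis and vertical below 0.03 rad) and horizontal distance between lid and tray_b below 0.008 m and angle between the x axis of lid and the x axis of tray_b, either way round below 0.08 rad and angle between lid's own z axis and vertical below 0.025 rad and z of each of corner_1, corner_2, corner_3, corner_4 in the frame of tray_b below 0.0595 m) or ((z of tray_b in the frame of base between 0.009 and 0.015 m and horizontal distance between tray_b and base below 0.005 m and angle between the x axis of tray_b and the x axis of base, either way round below 0.06 rad and angle between tray_b's own z axis and vertical below 0.03 rad) and (z of tray_a in the frame of tray_b between 0.035 and 0.041 m and horizontal distance between tray_a and tray_b below 0.005 m and angle between the x axis of tray_a and the x axis of tray_b, either way round below 0.06 rad and angle between tray_a's own z axis and vertical below 0.03 rad) and horizontal distance between lid and tray_a below 0.008 m and angle between the x axis of lid and the x axis of tray_a, either way round below 0.08 rad and angle between lid's own z axis and vertical below 0.025 rad and z of each of corner_1, corner_2, corner_3, corner_4 in the frame of tray_a below 0.0595 m)) and ((z of dish_1 in the frame of tray_a between 0.012 and 0.021 m and x of dish_1 in the frame of tray_a between -0.04 and 0.04 m and y of dish_1 in the frame of tray_a between -0.05 and 0.05 m and angle between dish_1's own z axis and vertical below 0.1 rad) or (z of dish_1 in the frame of tray_b between 0.012 and 0.021 m and x of dish_1 in the frame of tray_b between -0.04 and 0.04 m and y of dish_1 in the frame of tray_b between -0.05 and 0.05 m and angle between dish_1's own z axis and vertical below 0.1 rad)) and ((z of dish_2 in the frame of tray_a between 0.012 and 0.021 m and x of dish_2 in the frame of tray_a between -0.04 and 0.04 m and y of dish_2 in the frame of tray_a between -0.05 and 0.05 m and angle between dish_2's own z axis and vertical below 0.1 rad) or (z of dish_2 in the frame of tray_b between 0.012 and 0.021 m and x of dish_2 in the frame of tray_b between -0.04 and 0.04 m and y of dish_2 in the frame of tray_b between -0.05 and 0.05 m and angle between dish_2's own z axis and vertical below 0.1 rad)) and ((z of dish_3 in the frame of tray_a between 0.012 and 0.021 m and x of dish_3 in the frame of tray_a between -0.04 and 0.04 m and y of dish_3 in the frame of tray_a between -0.05 and 0.05 m and angle between dish_3's own z axis and vertical below 0.1 rad) or (z of dish_3 in the frame of tray_b between 0.012 and 0.021 m and x of dish_3 in the frame of tray_b between -0.04 and 0.04 m and y of dish_3 in the frame of tray_b between -0.05 and 0.05 m and angle between dish_3's own z axis and vertical below 0.1 rad)) and ((z of dish_4 in the frame of tray_a between 0.012 and 0.021 m and x of dish_4 in the frame of tray_a between -0.04 and 0.04 m and y of dish_4 in the frame of tray_a between -0.05 and 0.05 m and angle between dish_4's own z axis and vertical below 0.1 rad) or (z of dish_4 in the frame of tray_b between 0.012 and 0.021 m and x of dish_4 in the frame of tray_b between -0.04 and 0.04 m and y of dish_4 in the frame of tray_b between -0.05 and 0.05 m and angle between dish_4's own z axis and vertical below 0.1 rad)) and linear speed of each of lid, tray_a, tray_b below 0.02 m/s); the robot touches nothing.
It fails at once if knocked over: conical flask (angle between flask's own z axis and vertical above 0.6 rad).
It fails at once if knocked over: glass beaker (angle between beaker's own z axis and vertical above 0.6 rad).
It fails at once if knocked over: blue-capped reagent bottle (angle between reagent's own z axis and vertical above 0.6 rad).
Of dish_1, dish_2, dish_3, dish_4 only 2 to 4 are there at a start; the rules pass over those that are not, and their reading is None.
At some moment in a run one of dish_1, dish_2, dish_3, dish_4 may be knocked a few centimetres aside while the robot is not near it.
Once in a run the grip may slacken for a moment while it holds something.
It also fails if it takes over 210 s, if anything falls off the work surface, if the arm or the gripper's body presses on something with over 40 N, if the wrist force passes 120 N, or if a joint passes its speed limit or range.

## Working session

There is one attempt and no reset: what is moved stays moved. The work goes in short steps, Python scripts to look and compute and a tool call to move; the robot and the scene stay as the last step left them, time stands still between calls to the robot, and variables do not carry over. Pictures are saved under pics/ and viewed, and the job is handed in when it is done.

Besides the shell and the picture viewer there is one more tool, called after "Emit:" by a JSON object that holds its "method" and its "body", one argument or row to a line. servo_tool: Moves the arm, as the interface text tells. Its arguments: {"type":"object","properties":{"rows":{"type":"array"}},"required":["rows"]}

```bash
mkdir -p pics; ls; python3 - <<'E'
from cell import ctrl
import cv2
s=ctrl.read_state();print(s)
for n in("scene","top"):
    im=ctrl.get_image(n);cv2.imwrite(f"pics/{n}0.png",im[:,:,::-1]);print(n,ctrl.camera_info(n))
E
```

```text
pics
{'clock': 0.0, 'qpos': array([-1.36977731,  0.62933114,  0.03843011,  1.51837298, -0.02702206,
        0.99630809, -0.02000961]), 'qd': array([ 0.00140505, -0.00099625, -0.000161  ,  0.00010584,  0.00089418,
       -0.00021522, -0.00078265]), 'tau': array([-3.18713082e-04, -5.63400078e+01,  1.22651204e+00, -1.93454236e+01,
        1.11749829e-02,  1.01737978e-02, -1.19624647e-05]), 'eef_pos': array([171.17490097, 626.40257649, 230.39699099]), 'tool_rot': array([ 3.14112225,  1.56889407, -1.8380979 ]), 'force': array([0.02785985, 0.05388771, 0.0549974 ]), 'torque': array([-0.01149959,  0.04348457, -0.02321302]), 'width': 85.19177402528723}
scene {'fovy': 46.819458967251016, 'cx': 278.8398334796943, 'cy': 206.09910426086998, 'R': array([[ 0.40042062, -0.91622403, -0.01403063],
       [-0.53790144, -0.22262984, -0.81307933],
       [ 0.74183918,  0.33312083, -0.5819838 ]]), 't': array([-191.33520673,  349.10061214, 1374.20932808])}
top {'fovy': 55.91533009037765, 'cx': 281.99654947659815, 'cy': 201.52179157966737, 'R': array([[-1.41812853e-01, -9.89893485e-01,  6.31730955e-05],
       [-9.68372395e-01,  1.38716491e-01, -2.07394888e-01],
       [ 2.05290085e-01, -2.94724358e-02, -9.78257306e-01]]), 't': array([ 104.53257467,  522.45080545, 1024.48945503])}
```

View pics/scene0.png

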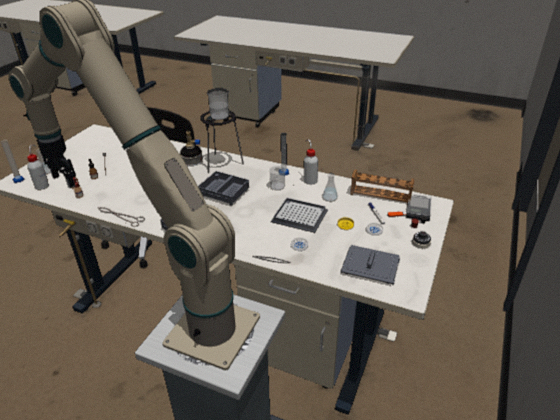

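View pics/top0.png

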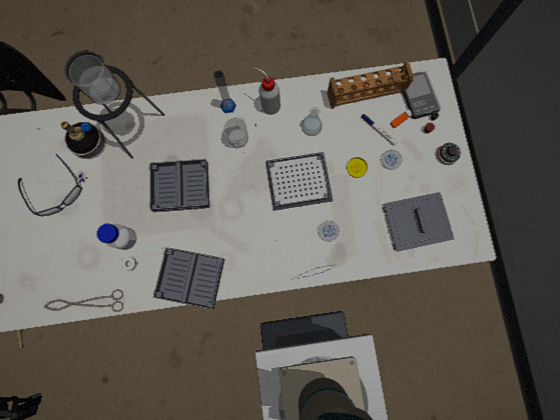

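```bash
cat > h.py <<'E'
from cell import ctrl
import numpy as np, cv2
from scipy.optimize import least_squares
H,W=420,560
def cam(n):
    c=ctrl.camera_info(n); f=H/2/np.tan(np.radians(c["fovy"]/2)); return f,c["cx"],c["cy"],np.array(c["R"]),np.array(c["t"])
def proj(n,X):
    f,cx,cy,R,t=cam(n); p=np.atleast_2d(X)@R.T+t
    return np.c_[cx+f*p[:,0]/p[:,2], cy+f*p[:,1]/p[:,2]]
def ray(n,u,v,z):
    f,cx,cy,R,t=cam(n); d=R.T@np.array([(u-cx)/f,(v-cy)/f,1.]); C=-R.T@t
    return C+d*(z-C[2])/d[2]
def save(im,name,box=None,s=1):
    if box: x0,y0,x1,y1=box; im=im[y0:y1,x0:x1]
    im=cv2.resize(im,None,fx=s,fy=s,interpolation=cv2.INTER_CUBIC); cv2.imwrite("pics/"+name,im[:,:,::-1])
E
python3 - <<'E'
from h import *
im=ctrl.get_image("top");i2=ctrl.get_image("scene")
save(im,"t1.png",(140,140,240,320),3.3);save(im,"t2.png",(250,110,470,260),3.5);save(i2,"s1.png",(150,130,440,290),2.7)
z={"base":0,"tray_a":0,"rib_a":48,"lid":0,"lid_grip":42,"dish_1":0,"flask":0,"beaker":0,"reagent":0,"corner_1":18}
for l in z:
  for c in("top","scene"):
    for d in ctrl.mark_of(l,c)[:5]:
      p=d["point"];print(l,c,round(d["conf"],2),np.round(p,1),np.round(ray(c,*p,z[l])[:2],1))
E
```

```text
base top 0.8 [296.1 185.3] [585.2 -19.5]
base top 0.56 [399.9 245.4] [ 372.1 -281.6]
base scene 0.83 [299.8 216.1] [594.1 -34.3]
tray_a top 0.88 [188.5 277.9] [367.  313.4]
tray_a top 0.73 [179.3 188.2] [624.5 315.9]
tray_a top 0.36 [239.  137.3] [754.7 126.5]
tray_a scene 0.84 [225.  191.8] [630.5 302. ]
rib_a top 0.82 [176.7 177.9] [641.4 309.5]
rib_a top 0.72 [189.3 274.6] [372.8 299.6]
rib_a top 0.64 [297.6 185.2] [573.  -20.1]
rib_a top 0.46 [326.2 230.1] [438.3 -77.9]
rib_a scene 0.68 [226.9 182.4] [630.3 289.1]
lid top 0.82 [417.4 222.7] [ 428.2 -343.8]
lid scene 0.91 [367.7 264.5] [ 433.6 -336. ]
lid_grip top 0.6 [422.2 219.3] [ 431.1 -343.5]
lid_grip scene 0.58 [370.3 259.3] [ 414.2 -345.8]
dish_1 top 0.93 [326.  229.7] [445.3 -83.8]
dish_1 top 0.88 [391.2 160.2] [ 620.7 -307. ]
dish_1 top 0.88 [359.7 167. ] [ 613.4 -211.8]
dish_1 scene 0.75 [375.4 227.8] [ 632.7 -310.4]
dish_1 scene 0.61 [298.6 243.7] [444.5 -89. ]
dish_1 scene 0.54 [344.4 225.4] [ 603.6 -203.8]
flask top 0.9 [310.3 126. ] [760.  -88.8]
flask scene 0.83 [329.4 197.2] [753.5 -95.8]
flask scene 0.31 [370.4 262.5] [ 446.4 -341.6]
beaker top 0.7 [238.  135.1] [762.  128.7]
beaker scene 0.89 [278.8 185.8] [752.7 120.3]
beaker scene 0.61 [371.9 227.3] [ 630.8 -298.1]
reagent top 0.79 [126.3 238.5] [500.3 476.4]
reagent scene 0.28 [224.8 193.8] [617.6 295.9]
reagent scene 0.19 [330.6 196.4] [760.6 -98.4]
corner_1 top 0.87 [396.4 243.1] [ 378.7 -267.8]
corner_1 top 0.75 [439.8 196.6] [ 490.5 -415.9]
corner_1 top 0.61 [388.3 203.2] [ 492.4 -267.8]
corner_1 top 0.59 [447.5 228.6] [ 398.2 -416.6]
corner_1 top 0.31 [188.1 277. ] [368.6 310.1]
corner_1 scene 0.96 [346.2 265.4] [ 383.1 -277.4]
corner_1 scene 0.79 [391.8 278.7] [ 379.5 -425.4]
corner_1 scene 0.58 [354.  245.4] [ 488.2 -272.3]
corner_1 scene 0.58 [394.9 256.9] [ 483.6 -411.8]
```

View pics/t1.png

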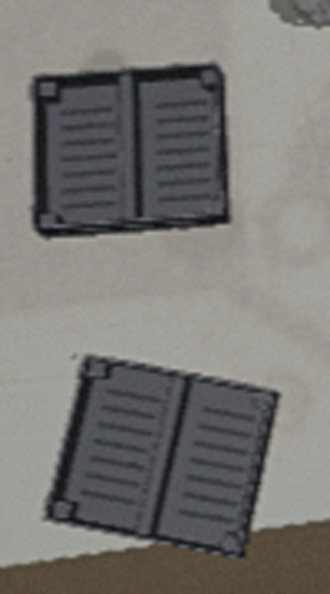

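View pics/t2.png

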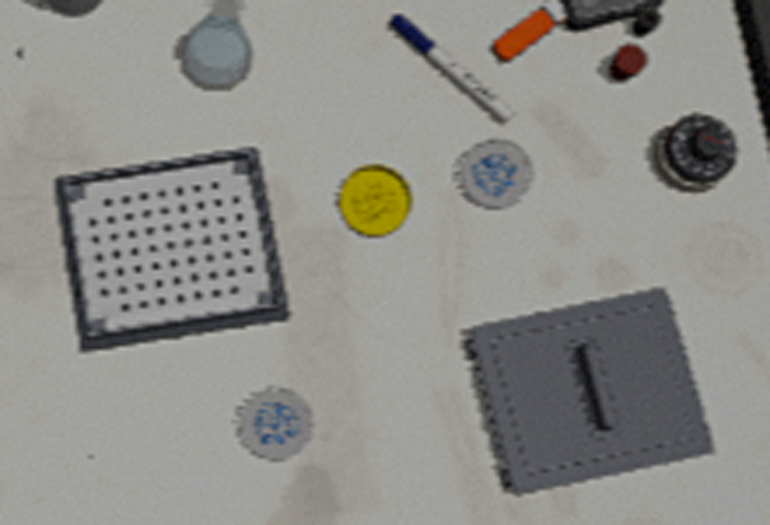

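View pics/s1.png

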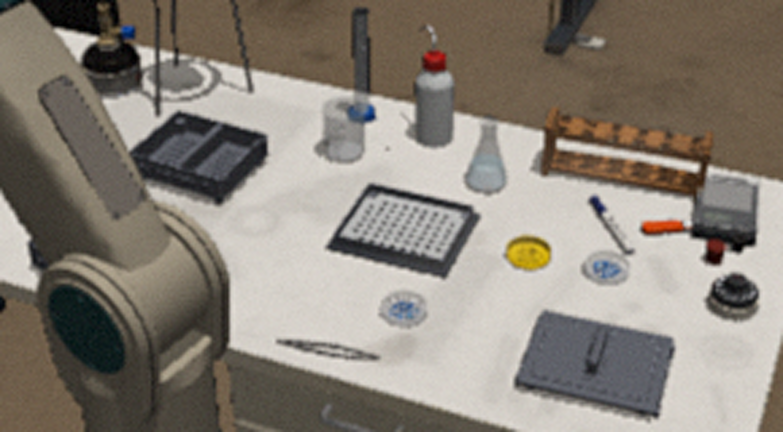

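```bash
cat >> h.py <<'E'
def box(x,y,z0,z1): return np.array([[sx*x,sy*y,z] for z in(z0,z1) for sx in(-1,1) for sy in(-1,1)],float)
MODEL={"tray":np.r_[box(67,79,13,50)],"lid":np.r_[box(69,82,13,18)],"base":np.r_[box(75,87,0,3),box(67,79,3,24)],
"dish":np.array([[30*np.cos(a),30*np.sin(a),z] for z in(0,14) for a in np.arange(0,6.28,.2)])}
def place(P,x,y,yaw,z=0):
    c,s=np.cos(yaw),np.sin(yaw); return np.c_[P[:,0]*c-P[:,1]*s+x,P[:,0]*s+P[:,1]*c+y,P[:,2]+z]
SS=8
def hullmask(c,P,b):
    p=proj(c,P); q=((p-[b[0],b[1]]+0.5)*SS*16).astype(np.int32)  # pixel centre convention
    m=np.zeros(((b[3]-b[1])*SS,(b[2]-b[0])*SS),np.float32)
    cv2.fillConvexPoly(m,cv2.convexHull(q),1.,shift=4)
    return cv2.resize(m,(b[2]-b[0],b[3]-b[1]),interpolation=cv2.INTER_AREA)
def fit(c,soft,b,model,p0,z=0,yawfix=None):
    from scipy.optimize import minimize
    P=MODEL[model]; m=soft[b[1]:b[3],b[0]:b[2]]
    def f(p):
        yaw=p[2]/50 if yawfix is None else yawfix
        return ((hullmask(c,place(P,p[0],p[1],yaw,z),b)-m)**2).sum()
    best=None
    for d in([8,8,6],[-5,4,-4]):
        x0=np.array([p0[0],p0[1],p0[2]*50]); r=minimize(f,x0,method="Nelder-Mead",options=dict(initial_simplex=[x0,x0+[d[0],0,0],x0+[0,d[1],0],x0+[0,0,d[2]]],xatol=.05,fatol=.01))
        if best is None or r.fun<best.fun: best=r
    return best.x[0],best.x[1],best.x[2]/50,best.fun,m.sum()
E
python3 - <<'E'
from h import *
im={c:ctrl.get_image(c) for c in("top","scene")}
np.savez("im0.npz",**im)
for n,c,x,y in(("base","top",299,181),("t1","top",180,185),("t2","top",189,278),("lid","top",418,221),("base","scene",300,214),("lid","scene",370,264)):
    b=[x-45,y-45,x+45,y+45]; g=im[c].astype(float).mean(2)[b[1]:b[3],b[0]:b[2]]
    print(n,c,np.percentile(g,[2,10,30,50,70,90]).round())
E
```

```text
base top [ 44.  84. 151. 155. 158. 161.]
t1 top [ 29.  61.  85. 147. 149. 155.]
t2 top [ 33.  66.  76.  88. 156. 159.]
lid top [ 64.  83.  88. 154. 157. 159.]
base scene [ 53. 101. 173. 199. 207. 210.]
lid scene [ 53.  78. 102. 200. 206. 209.]
```

```bash
cat >> h.py <<'E'
def soft(im,c,b,fg=85):
    g=im.astype(float).mean(2); sub=g[b[1]:b[3],b[0]:b[2]]
    bg=np.percentile(sub,75)
    s=np.clip((bg-8-g)/(bg-8-fg),0,1)
    sat=im.max(2).astype(int)-im.min(2)
    out=np.zeros_like(s)
    hard=((s>.5)).astype(np.uint8)[b[1]:b[3],b[0]:b[2]]
    cs,_=cv2.findContours(hard,cv2.RETR_EXTERNAL,cv2.CHAIN_APPROX_NONE)
    k=max(cs,key=cv2.contourArea); m=np.zeros_like(hard);cv2.drawContours(m,[k],-1,1,-1)
    er=cv2.erode(m,np.ones((3,3)));di=cv2.dilate(m,np.ones((5,5)))
    o=np.where(er>0,1,s[b[1]:b[3],b[0]:b[2]]*(di>0)); out[b[1]:b[3],b[0]:b[2]]=o
    return out
def overlay(im,c,P,name,b,s=6,model=None):
    x0,y0,x1,y1=b; v=cv2.resize(im[y0:y1,x0:x1],None,fx=s,fy=s,interpolation=cv2.INTER_CUBIC).copy()
    h=cv2.convexHull(((proj(c,P)-[x0,y0]+.5)*s).astype(np.int32)); cv2.polylines(v,[h],True,(255,0,0),1)
    for q in proj(c,P): cv2.circle(v,tuple(((q-[x0,y0]+.5)*s).astype(int)),2,(0,255,0),-1)
    return v
E
python3 - <<'E'
from h import *
im=np.load("im0.npz")
L=[("base","base","top",299,181,(585,-20,-.0)),("t1","tray","top",180,185,(624,316,0)),("t2","tray","top",189,278,(367,313,-.3)),("lid","lid","top",418,221,(428,-344,.1)),("base","base","scene",300,214,(590,-25,0)),("lid","lid","scene",370,264,(430,-340,0.1)),("t1","tray","scene",224,187,(624,316,0))]
vs=[]
for n,m,c,x,y,p0 in L:
    b=[x-42,y-42,x+42,y+42]; s=soft(im[c],c,b)
    r=fit(c,s,b,m,p0); print(n,c,np.round(r,3))
    vs.append(overlay(im[c],c,place(MODEL[m],*r[:3]),"",b,4))
vs.append(vs[0]*0)
o=np.vstack([np.hstack(vs[:4]),np.hstack(vs[4:])]); save(cv2.resize(o,(800,400),interpolation=cv2.INTER_AREA),"ov.png")
E
```

```text
base top [ 5.985340e+02 -2.744100e+01  1.900000e-02  8.159000e+00  3.058965e+03]
t1 top [ 6.242970e+02  3.075380e+02 -6.500000e-02  1.201300e+01  2.958006e+03]
t2 top [ 3.661650e+02  3.033180e+02 -3.370000e-01  1.157247e+03  4.386440e+03]
lid top [ 4.310940e+02 -3.385320e+02  6.500000e-02  8.785900e+01  3.024155e+03]
base scene [ 5.938490e+02 -3.162900e+01  2.700000e-02  1.992500e+01  1.278287e+03]
lid scene [ 4.222840e+02 -3.459660e+02  6.900000e-02  3.455100e+01  1.647228e+03]
t1 scene [ 6.128320e+02  3.001480e+02 -5.000000e-02  2.725237e+03  4.058723e+03]
```

View pics/ov.png

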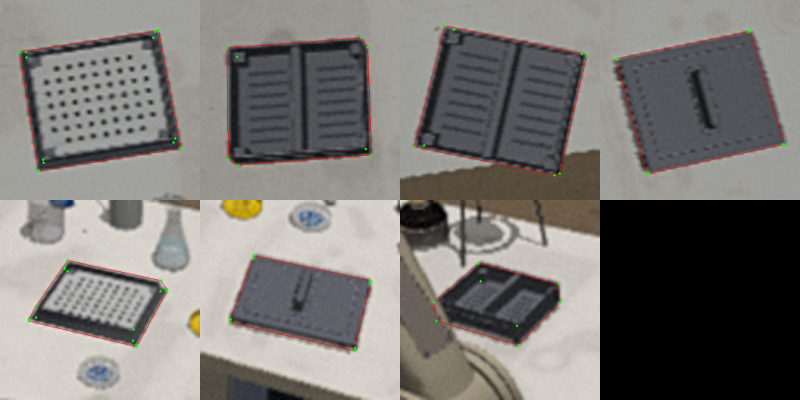

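```bash
cat >> h.py <<'E'
def wire(im,c,segs,b,s):
    x0,y0,x1,y1=b; v=cv2.resize(im[y0:y1,x0:x1],None,fx=s,fy=s,interpolation=cv2.INTER_CUBIC).copy()
    for P,col in segs:
        q=((proj(c,P)-[x0,y0]+.5)*s).astype(np.int32); cv2.polylines(v,[q.reshape(-1,1,2)],True,col,1)
    return v
def rect(hx,hy,z): return np.array([[-hx,-hy,z],[hx,-hy,z],[hx,hy,z],[-hx,hy,z]],float)
E
python3 - <<'E'
from h import *
im=np.load("im0.npz")
print("cam C",[(-cam(c)[3].T@cam(c)[4]).round() for c in("top","scene")])
R=[(rect(75,87,0),(255,0,0)),(rect(67,79,24),(0,255,0)),(rect(64,76,24),(0,255,255))]
o=[wire(im["top"],"top",[(place(P,598.5,-27.4,.019),k) for P,k in R],(259,145,339,217),9),]
save(o[0],"b1.png")
o=wire(im["scene"],"scene",[(place(P,598.5,-27.4,.019),k) for P,k in R],(262,190,336,242),10)
save(o,"b2.png")
E
```

```text
cam C [array([ 310.,   61., 1111.]), array([-755., -555., 1081.])]
```

View pics/b1.png

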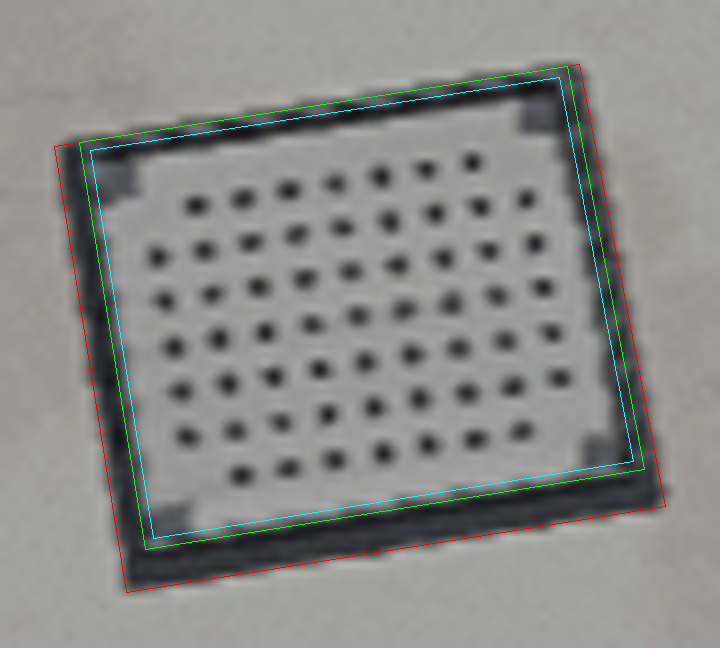

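View pics/b2.png

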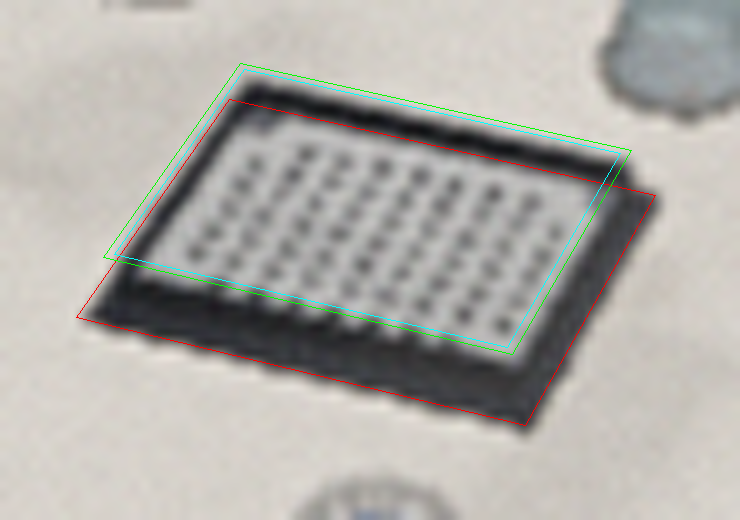

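```bash
python3 - <<'E'
from h import *
im=np.load("im0.npz")
g=im["top"].astype(float)
bl=g.mean(2)
# far edge: for columns 170..440 search row from 50..110 transition brown->white
def edge(cols,r0,r1,up):
    out=[]
    for c in cols:
        p=cv2.GaussianBlur(bl[r0:r1,c-1:c+2].mean(1).reshape(-1,1),(1,3),0).ravel()
        d=np.diff(p)*(1 if up else -1); i=int(d.argmax())
        if 0<i<len(d)-1:
            den=d[i-1]-2*d[i]+d[i+1]; sub=.5*(d[i-1]-d[i+1])/den if den else 0
            out.append((c,r0+i+.5+sub,d[i]))
    return np.array(out)
for r0,r1,up,cols in((50,115,True,range(60,445,6)),(250,345,False,range(5,490,6))):
    e=edge(cols,r0,r1,up); e=e[e[:,2]>20]
    from numpy.polynomial import polynomial as Pn
    x=e[:,0];y=e[:,1]
    k=np.ones(len(x),bool)
    for _ in range(8):
        cf=np.polyfit(x[k],y[k],2); r=y-np.polyval(cf,x); k=abs(r)<max(.6,2*np.median(abs(r)))
    l=np.polyfit(x[k],y[k],1)
    print(k.sum(),len(x),cf,"sag px:",cf[0]*((x[k].max()-x[k].min())/2)**2, x[k].min(),x[k].max())
    print((y-np.polyval(l,x))[k][::4].round(1))
E
```

```text
45 64 [ 1.95162081e-06 -1.31209858e-01  1.15234178e+02] sag px: 0.07194454945850196 60.0 444.0
[ 0.2  0.1 -0.1 -0.2 -0.3 -0.2 -0.   0.2  0.1 -0.   0.1  0.2]
74 81 [-1.41275196e-06 -1.45493686e-01  3.31750784e+02] sag px: -0.08137451261206023 5.0 485.0
[-0.1 -0.2  0.2 -0.2  0.2 -0.1  0.2  0.5 -0.   0.1 -0.   0.1 -0.1 -0.
 -0.1  0.  -0.1  0.  -0.1]
```

```bash
cat >> h.py <<'E'
from scipy.spatial.transform import Rotation as Ro
import json
def pose():
    s=ctrl.read_state(); return np.array(s["eef_pos"]),Ro.from_euler("xyz",s["tool_rot"]).as_matrix(),s
def plan(tgt,jaw=None,step=60,nd=4):
    """tgt xyz mm; jaw: world yaw angle of tool z axis (mod pi). prints turn rows then shift total in tool axes after the turn"""
    p,R,s=pose()
    R2=R
    if jaw is not None:
        zz=np.array([np.cos(jaw),np.sin(jaw),0]); 
        if zz@R[:,2]<0: zz=-zz
        x=np.array([0,0,-1.]); R2=np.c_[x,np.cross(zz,x),zz]
    w=Ro.from_matrix(R.T@R2).as_rotvec(degrees=True)/6
    d=R2.T@(np.array(tgt)-p)/750
    n=max(1,int(np.ceil(np.abs(d*750).max()/step)))
    print("pos",p.round(1),"F",np.round(s["force"],1),"w",round(s["width"],1),"t",s["clock"],"jawyaw",round(np.degrees(np.arctan2(R[1,2],R[0,2])),2),"q7",s["qpos"].round(2))
    print("turn",w.round(2),"shift",d.round(nd),"rows",n,"per row",(d/n).round(nd))
E
python3 - <<'E'
from h import *
plan([624,308,150],np.pi/2-.065)
print(pose()[1].round(3))
E
```

```text
pos [171.3 627.  231.3] F [0.2 0.  0.5] w 85.2 t 1.3 jawyaw 74.71 q7 [-1.37  0.63  0.04  1.52 -0.03  1.   -0.02]
turn [-1.93  0.   -0.  ] shift [ 0.1084 -0.6299 -0.3853] rows 8 per row [ 0.0136 -0.0787 -0.0482]
[[-0.    -0.965  0.264]
 [ 0.     0.264  0.965]
 [-1.     0.     0.   ]]
```

Emit:
{"method": "servo_tool", "body": {
  "rows": [
    {"wx":-0.97,"fingers":0.0},
    {"wx":-0.96,"fingers":0.0},
    {"dx":0.005,"dy":-0.06,"dz":-0.036,"fingers":0},
    {"dx":0.005,"dy":-0.06,"dz":-0.036,"fingers":0},
    {"dx":0.005,"dy":-0.06,"dz":-0.036,"fingers":0}
  ]
}}

```text
schema error: expected keys dx, dy, dz, wx, wy, wz, fingers
```

Emit:
{"method": "servo_tool", "body": {
  "rows": [
    {"dx":0.005,"dy":-0.06,"dz":-0.038,"fingers":0.0},
    {"dx":0.005,"dy":-0.06,"dz":-0.038,"fingers":0.0},
    {"dx":0.005,"dy":-0.06,"dz":-0.038,"fingers":0},
    {"dx":0.005,"dy":-0.06,"dz":-0.038,"fingers":0},
    {"dx":0.005,"dy":-0.06,"dz":-0.038,"fingers":0}
  ]
}}

```text
schema error: expected keys dx, dy, dz, wx, wy, wz, fingers
```

Emit:
{"method": "servo_tool", "body": {
  "rows": [
    {"dx":0.005,"dy":-0.06,"dz":-0.038,"fingers":0.0},
    {"dx":0.005,"dy":-0.06,"dz":-0.038,"fingers":0.0},
    {"fingers":0}
  ]
}}

```text
schema error: expected keys dx, dy, dz, wx, wy, wz, fingers
```

All keys are needed.

Emit:
{"method": "servo_tool", "body": {
  "rows": [
    {"dx":0,"dy":0,"dz":0,"wx":-0.97,"wy":0,"wz":0,"fingers":0},
    {"dx":0,"dy":0,"dz":0,"wx":-0.96,"wy":0,"wz":0,"fingers":0},
    {"dx":0.005,"dy":-0.06,"dz":-0.036,"wx":0,"wy":0,"wz":0,"fingers":0},
    {"dx":0.005,"dy":-0.06,"dz":-0.036,"wx":0,"wy":0,"wz":0,"fingers":0},
    {"dx":0.005,"dy":-0.06,"dz":-0.036,"wx":0,"wy":0,"wz":0,"fingers":0}
  ]
}}

```text
clock: 1.92
eef_pos: [302.1, 536.6, 220.1]
tool_rot: [-0.737, 1.57, 0.77]
force: [-0.2, 0.1, 0.0]
width: 84.9
```

Emit:
{"method": "servo_tool", "body": {
  "rows": [
    {"dx":0.005,"dy":-0.06,"dz":-0.038,"wx":0,"wy":0,"wz":0,"fingers":0},
    {"dx":0.005,"dy":-0.06,"dz":-0.038,"wx":0,"wy":0,"wz":0,"fingers":0},
    {"dx":0.005,"dy":-0.06,"dz":-0.038,"wx":0,"wy":0,"wz":0,"fingers":0},
    {"dx":0.005,"dy":-0.06,"dz":-0.038,"wx":0,"wy":0,"wz":0,"fingers":0},
    {"dx":0.005,"dy":-0.06,"dz":-0.038,"wx":0,"wy":0,"wz":0,"fingers":0}
  ]
}}

```text
clock: 2.55
eef_pos: [517.5, 379.7, 201.3]
tool_rot: [-0.525, 1.57, 0.981]
force: [0.4, -0.4, -0.1]
width: 85.3
```

```bash
python3 - <<'E'
from h import *
plan([624,308,150],np.pi/2-.065)
save(ctrl.get_image("top"),"t3.png",(120,120,260,320),3)
E
```

```text
pos [517.5 379.7 201.3] F [ 0.4 -0.4 -0.1] w 85.3 t 2.55 jawyaw 86.3 q7 [-0.66  0.65 -0.02  1.57  0.02  0.92  0.81]
turn [0. 0. 0.] shift [ 0.0684 -0.1479 -0.0862] rows 2 per row [ 0.0342 -0.0739 -0.0431]
```

View pics/t3.png

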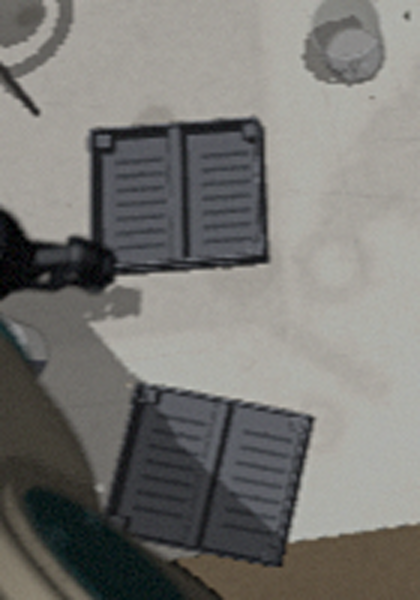

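Emit:
{"method": "servo_tool", "body": {
  "rows": [
    {"dx":0,"dy":-0.05,"dz":-0.029,"wx":0,"wy":0,"wz":0,"fingers":0},
    {"dx":0,"dy":-0.05,"dz":-0.029,"wx":0,"wy":0,"wz":0,"fingers":0},
    {"dx":0,"dy":-0.048,"dz":-0.028,"wx":0,"wy":0,"wz":0,"fingers":0},
    {"dx":0.068,"dy":0,"dz":0,"wx":0,"wy":0,"wz":0,"fingers":0},
    {"dx":0,"dy":0,"dz":0,"wx":0,"wy":0,"wz":0,"fingers":0}
  ]
}}

```text
clock: 3.22
eef_pos: [619.6, 307.5, 146.3]
tool_rot: [2.078, 1.561, -2.699]
force: [-0.6, -0.1, 0.4]
width: 85.2
```

```bash
python3 - <<'E'
from h import *
plan([624,308,150],np.pi/2-.065)
im=ctrl.get_image("top");i2=ctrl.get_image("scene")
p,R,_=pose()
def mk(im,c,b,s):
    v=wire(im,c,[],b,s)
    for off in(0,19,73):
        for dz in(-42,0,42):
            q=proj(c,p-R[:,0]*(off)+R[:,2]*dz)[0]; cv2.circle(v,tuple(((q-b[:2]+.5)*s).astype(int)),3,(255,0,0) if dz else (0,255,0),1)
    return v
save(np.hstack([mk(im,"top",(130,130,230,230),4),mk(i2,"scene",(175,120,275,220),4)]),"c1.png")
E
```

```text
pos [619.6 307.5 146.3] F [-0.6 -0.1  0.4] w 85.2 t 3.225 jawyaw 86.26 q7 [-0.49  0.78 -0.03  1.45  0.02  0.91  0.99]
turn [-0.   -0.04 -0.08] shift [-0.005  -0.0058  0.001 ] rows 1 per row [-0.005  -0.0058  0.001 ]
```

View pics/c1.png

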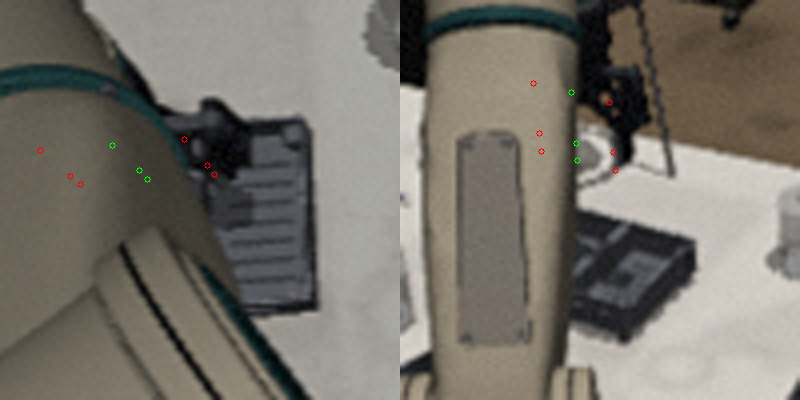

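Emit:
{"method": "servo_tool", "body": {
  "rows": [
    {"dx":0.04,"dy":0,"dz":0,"wx":0,"wy":0,"wz":0,"fingers":0},
    {"dx":0.04,"dy":0,"dz":0,"wx":0,"wy":0,"wz":0,"fingers":0},
    {"dx":0.04,"dy":0,"dz":0,"wx":0,"wy":0,"wz":0,"fingers":0},
    {"dx":0.03,"dy":0,"dz":0,"wx":0,"wy":0,"wz":0,"fingers":0},
    {"dx":0.008,"dy":0,"dz":0,"wx":0,"wy":0,"wz":0,"fingers":0}
  ]
}}

```text
clock: 3.95
eef_pos: [622.3, 309.7, 31.5]
tool_rot: [1.712, 1.57, -3.064]
force: [-0.6, -0.1, 0.1]
width: 85.8
```

```bash
python3 - <<'E'
from h import *
plan([624,308,22],np.pi/2-.065)
E
```

```text
pos [622.3 309.7  31.5] F [-0.6 -0.1  0.1] w 85.8 t 3.95 jawyaw 86.34 q7 [-0.49  0.93 -0.03  1.51  0.03  0.71  0.98]
turn [ 0.01 -0.   -0.01] shift [ 0.0127 -0.0024 -0.0022] rows 1 per row [ 0.0127 -0.0024 -0.0022]
```

Emit:
{"method": "servo_tool", "body": {
  "rows": [
    {"dx":0.011,"dy":-0.002,"dz":0,"wx":0,"wy":0,"wz":0,"fingers":0.5},
    {"dx":0,"dy":0,"dz":0,"wx":0,"wy":0,"wz":0,"fingers":1},
    {"dx":0,"dy":0,"dz":0,"wx":0,"wy":0,"wz":0,"fingers":1},
    {"dx":0,"dy":0,"dz":0,"wx":0,"wy":0,"wz":0,"fingers":1},
    {"dx":0,"dy":0,"dz":0,"wx":0,"wy":0,"wz":0,"fingers":1}
  ]
}}

```text
clock: 4.58
eef_pos: [624.7, 309.4, 24.3]
tool_rot: [-0.931, 1.57, 0.575]
force: [-0.8, 0.4, 4.1]
width: 11.1
```

Emit:
{"method": "servo_tool", "body": {
  "rows": [
    {"dx":0,"dy":0,"dz":0,"wx":0,"wy":0,"wz":0,"fingers":1},
    {"dx":0,"dy":0,"dz":0,"wx":0,"wy":0,"wz":0,"fingers":1},
    {"dx":0,"dy":0,"dz":0,"wx":0,"wy":0,"wz":0,"fingers":1}
  ]
}}

```text
clock: 4.95
eef_pos: [624.7, 309.3, 24.3]
tool_rot: [-0.984, 1.57, 0.522]
force: [-0.4, 0.7, 6.0]
width: 10.7
```

```bash
python3 - <<'E'
from h import *
plan([624,308,22],np.pi/2-.065)
im=ctrl.get_image("top");i2=ctrl.get_image("scene")
save(np.hstack([wire(im,"top",[],(130,130,230,230),4),wire(i2,"scene",[],(175,120,275,220),4)]),"c2.png")
E
```

```text
pos [624.7 309.3  24.3] F [-0.4  0.7  6. ] w 10.7 t 4.95 jawyaw 86.29 q7 [-0.49  0.94 -0.03  1.51  0.03  0.7   0.98]
turn [0.   0.01 0.01] shift [ 0.0031  0.0008 -0.0018] rows 1 per row [ 0.0031  0.0008 -0.0018]
```

View pics/c2.png

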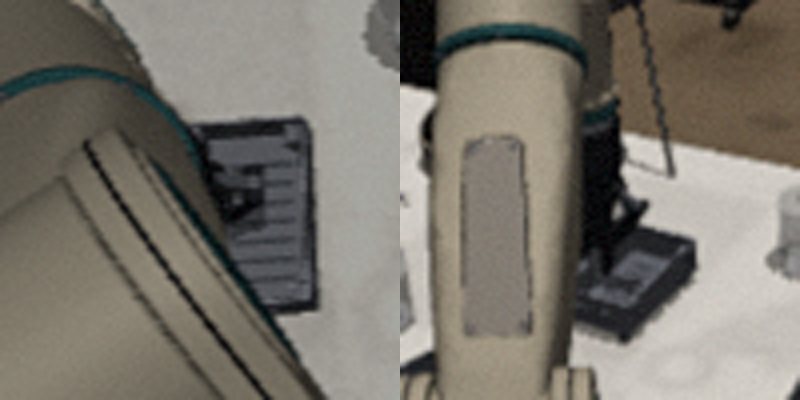

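Emit:
{"method": "servo_tool", "body": {
  "rows": [
    {"dx":-0.02,"dy":0,"dz":0,"wx":0,"wy":0,"wz":0,"fingers":1},
    {"dx":-0.03,"dy":0,"dz":0,"wx":0,"wy":0,"wz":0,"fingers":1},
    {"dx":-0.04,"dy":0,"dz":0,"wx":0,"wy":0,"wz":0,"fingers":1},
    {"dx":-0.03,"dy":0,"dz":0,"wx":-0.8,"wy":0,"wz":0,"fingers":1},
    {"dx":0,"dy":0,"dz":0,"wx":0,"wy":0,"wz":0,"fingers":1}
  ]
}}

```text
clock: 5.68
eef_pos: [626.0, 309.9, 116.9]
tool_rot: [-1.075, 1.565, 0.514]
force: [0.8, -0.1, -1.9]
width: 10.6
```

```bash
python3 - <<'E'
from h import *
plan([598.5,-25.6,115],np.pi/2+.019)
save(ctrl.get_image("top"),"t4.png",(120,60,360,260),3)
E
```

```text
pos [626.  309.9 116.9] F [ 0.8 -0.1 -1.9] w 10.6 t 5.675 jawyaw 91.04 q7 [-0.47  0.82 -0.05  1.47  0.05  0.85  1.05]
turn [-0.01  0.03  0.05] shift [ 0.0026  0.0452 -0.4465] rows 6 per row [ 0.0004  0.0075 -0.0744]
```

View pics/t4.png

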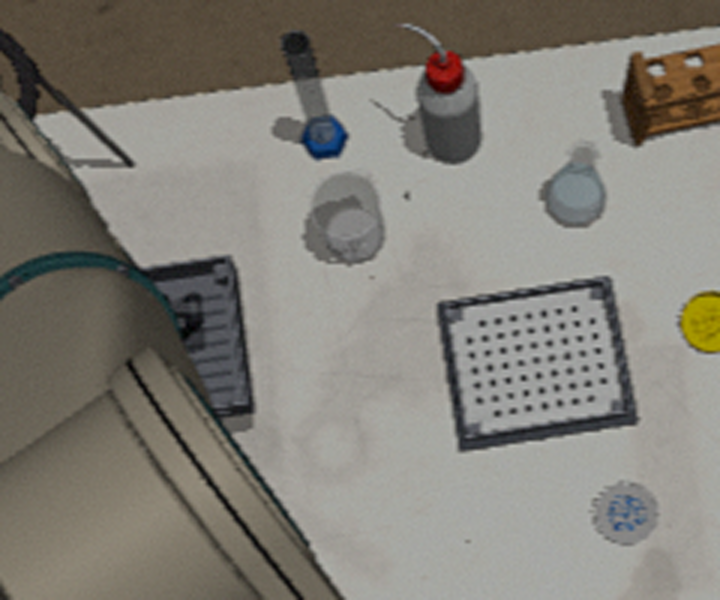

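Emit:
{"method": "servo_tool", "body": {
  "rows": [
    {"dx":0,"dy":0.003,"dz":-0.03,"wx":0,"wy":0,"wz":0,"fingers":1},
    {"dx":0,"dy":0.005,"dz":-0.055,"wx":0,"wy":0,"wz":0,"fingers":1},
    {"dx":0,"dy":0.006,"dz":-0.06,"wx":0,"wy":0,"wz":0,"fingers":1},
    {"dx":0,"dy":0.006,"dz":-0.06,"wx":0,"wy":0,"wz":0,"fingers":1},
    {"dx":0,"dy":0.006,"dz":-0.06,"wx":0,"wy":0,"wz":0,"fingers":1}
  ]
}}

```text
clock: 6.35
eef_pos: [606.9, 106.0, 112.4]
tool_rot: [2.182, 1.567, -2.513]
force: [-0.7, -0.1, -1.6]
width: 10.5
```

Emit:
{"method": "servo_tool", "body": {
  "rows": [
    {"dx":0,"dy":0.006,"dz":-0.06,"wx":0,"wy":0,"wz":0,"fingers":1},
    {"dx":0,"dy":0.006,"dz":-0.06,"wx":0,"wy":0,"wz":0,"fingers":1},
    {"dx":0,"dy":0.004,"dz":-0.04,"wx":0,"wy":0,"wz":0,"fingers":1},
    {"dx":0,"dy":0.003,"dz":-0.022,"wx":0,"wy":0,"wz":0,"fingers":1},
    {"dx":0,"dy":0,"dz":0,"wx":0,"wy":0,"wz":0,"fingers":1}
  ]
}}

```text
clock: 6.98
eef_pos: [595.9, -28.6, 113.0]
tool_rot: [1.946, 1.569, -2.75]
force: [0.0, 0.1, -2.3]
width: 10.8
```

Emit:
{"method": "servo_tool", "body": {
  "rows": [
    {"dx":0.01,"dy":0,"dz":0,"wx":0,"wy":0,"wz":0,"fingers":1},
    {"dx":0,"dy":0,"dz":0,"wx":0,"wy":0,"wz":0,"fingers":1},
    {"dx":0,"dy":0,"dz":0,"wx":0,"wy":0,"wz":0,"fingers":1}
  ]
}}

```text
clock: 7.35
eef_pos: [596.9, -25.5, 105.8]
tool_rot: [0.593, 1.57, 2.184]
force: [-0.3, 1.0, -1.5]
width: 10.6
```

```bash
python3 - <<'E'
from h import *
plan([598.5,-25.6,115],np.pi/2+.019)
im=ctrl.get_image("top");i2=ctrl.get_image("scene")
np.savez("im1.npz",top=im,scene=i2)
save(np.hstack([wire(im,"top",[],(250,130,350,230),4),wire(i2,"scene",[],(250,150,350,250),4)]),"c3.png")
E
```

```text
pos [596.9 -25.5 105.8] F [-0.3  1.  -1.5] w 10.6 t 7.35 jawyaw 91.2 q7 [ 0.06  0.71 -0.09  1.78  0.1   0.66  1.5 ]
turn [ 0.02  0.   -0.  ] shift [-0.0122 -0.0022 -0.0002] rows 1 per row [-0.0122 -0.0022 -0.0002]
```

View pics/c3.png

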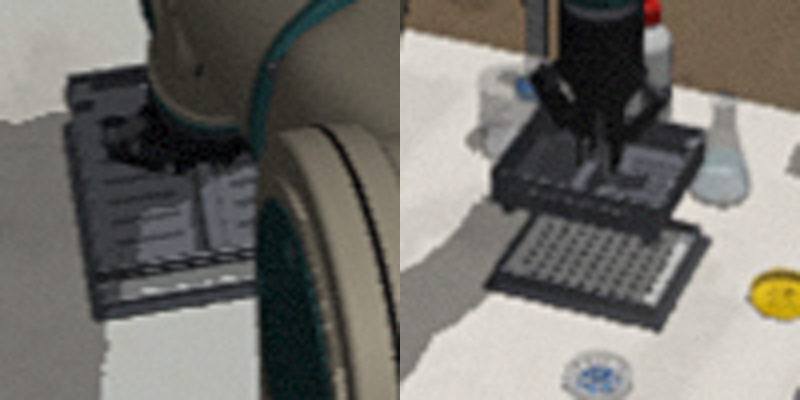

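```bash
python3 - <<'E'
from h import *
im=np.load("im1.npz")
TR=[(rect(67,79,50),(0,255,0)),(rect(67,79,13),(0,255,255))]
B=[(rect(75,87,0),(255,0,0)),(rect(67,79,24),(255,255,0))]
tp=(596.9,-25.5,.021,81.5); bp=(598.5,-26,.019)
S=[(place(P,*tp),k) for P,k in TR]+[(place(P,*bp),k) for P,k in B]
save(wire(im["scene"],"scene",S,(265,170,335,240),11),"c4.png")
save(wire(im["top"],"top",S,(260,140,320,220),10),"c5.png")
E
```

```text
(no output)
```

View pics/c4.png

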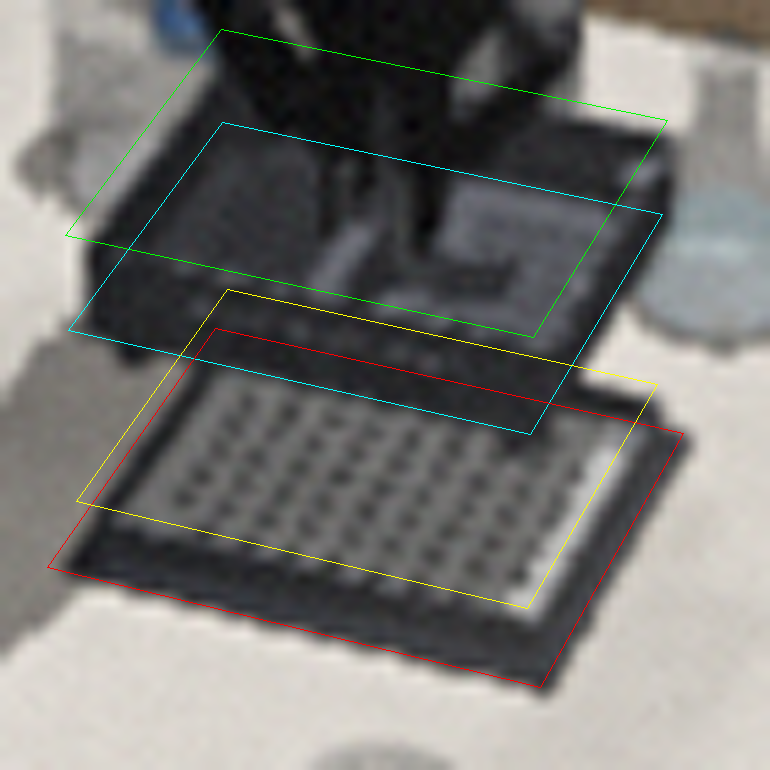

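View pics/c5.png

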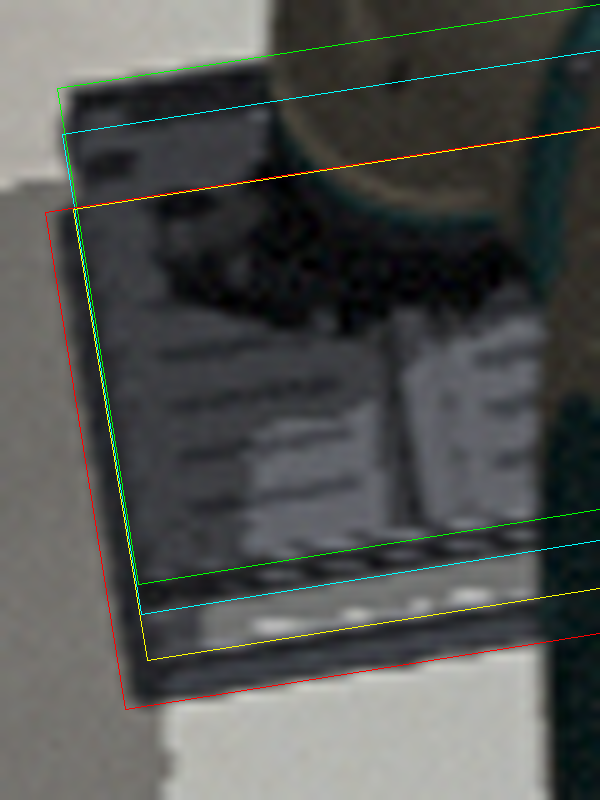

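```bash
cat >> h.py <<'E'
def edgeoff(im,c,A,B,f0=.1,f1=.9,r=5):
    """offset (px) along outward normal n of strongest edge vs. predicted segment A-B (world pts)"""
    g=cv2.GaussianBlur(im.astype(np.float32).mean(2),(0,0),.7); a,b=proj(c,np.array([A,B])); n=np.array([-(b-a)[1],(b-a)[0]]);n/=np.linalg.norm(n)
    ts=np.linspace(f0,f1,60); off=np.arange(-r,r+.01,.1)
    pr=[]
    for t in ts:
        q=a+(b-a)*t+off[:,None]*n
        pr.append(cv2.remap(g,q[:,0].astype(np.float32)[None],q[:,1].astype(np.float32)[None],cv2.INTER_LINEAR)[0])
    return off,np.median(np.array(pr),0),n
E
python3 - <<'E'
from h import *
im=np.load("im1.npz")
tp=(596.9,-25.5,.021,81.5); bp=(598.5,-26,.019,0)
def rep(name,c,obj,pose,k,z,f0=.1,f1=.9):
    P=place(rect(*obj,z),*pose); i,j=k
    off,p,n=edgeoff(im[c],c,P[i],P[j],f0,f1)
    print(name,c,"n",n.round(2),"prof",p[::5].round().astype(int))
# rect idx: 0(-,-) 1(+,-) 2(+,+) 3(-,+)
rep("base near z0","top",(75,87),bp,(3,0),0,.1,.5)
rep("tray near z13","top",(67,79),tp,(3,0),13,.15,.5)
rep("tray near z50","top",(67,79),tp,(3,0),50,.1,.5)
rep("base left z0","top",(75,87),bp,(2,3),0,.4,.9)
rep("tray left z50","top",(67,79),tp,(2,3),50,.1,.6)
for n,o,p,k,z in(("base near z0",(75,87),bp,(3,0),0),("base right z0",(75,87),bp,(0,1),0),("base right z24",(67,79),bp,(0,1),24),("tray right z13",(67,79),tp,(0,1),13),("tray near z13",(67,79),tp,(3,0),13),("tray left z50",(67,79),tp,(2,3),50),("base left z0",(75,87),bp,(2,3),0)):
    rep(n,"scene",o,p,k,z,.15,.6)
E
```

```text
base near z0 top n [0.16 0.99] prof [107  89  69  58  55  58  62  66  77  93 119 148 169 178 183 182 182 181
 181 181 181]
tray near z13 top n [0.16 0.99] prof [ 92  86  80  72  61  55  53  53  57  68  82  97 106 113 116 119 122 123
 113  95  75]
tray near z50 top n [0.16 0.99] prof [ 93  93  94  94  95  93  92  85  79  70  60  53  50  50  54  66  80  95
 106 112 115]
base left z0 top n [-0.99  0.16] prof [ 58  54  50  46  43  43  46  54  66  81  95 104 109 112 112 112 112 113
 112 112 112]
tray left z50 top n [-0.99  0.16] prof [ 61  61  61  61  60  59  57  55  52  48  44  43  46  53  64  78  90 100
 106 108 108]
base near z0 scene n [-0.24  0.97] prof [ 57  50  46  45  47  50  54  59  67  82 108 140 171 195 208 214 215 214
 213 213 212]
base right z0 scene n [0.87 0.49] prof [163 163 149 129 105  85  72  68  69  75  85 104 130 156 178 191 198 200
 201 201 201]
base right z24 scene n [0.87 0.5 ] prof [ 99 103 106 107 108 114 126 142 158 166 165 151 130 106  86  73  68  70
  76  88 107]
tray right z13 scene n [0.86 0.52] prof [ 87  88  88  86  81  72  61  53  48  48  59  80 111 145 167 178 182 179
 175 171 168]
tray near z13 scene n [-0.22  0.98] prof [48 49 47 44 42 40 39 40 43 50 61 72 85 92 96 97 97 98 99 97 97]
tray left z50 scene n [-0.8 -0.6] prof [ 35  35  36  41  51  67  88 109 125 137 142 144 142 139 137 136 137 137
 137 136 135]
base left z0 scene n [-0.82 -0.58] prof [101 104 102  94  82  68  59  58  67  83  98 109 116 118 119 118 119 119
 118 118 118]
```

Emit:
{"method": "servo_tool", "body": {
  "rows": [
    {"dx":0.03,"dy":-0.0022,"dz":-0.001,"wx":0,"wy":0,"wz":0,"fingers":1},
    {"dx":0.03,"dy":0,"dz":0,"wx":0,"wy":0,"wz":0,"fingers":1},
    {"dx":0.008,"dy":0,"dz":0,"wx":0,"wy":0,"wz":0,"fingers":1},
    {"dx":0,"dy":0,"dz":0,"wx":0,"wy":0,"wz":0,"fingers":1}
  ]
}}

```text
clock: 7.95
eef_pos: [598.6, -27.3, 55.1]
tool_rot: [1.311, 1.571, 2.901]
force: [0.5, -0.2, -2.2]
width: 10.6
```

```bash
python3 - <<'E'
from h import *
plan([598.5,-26.3,36.3],np.pi/2+.019)
im=ctrl.get_image("top");i2=ctrl.get_image("scene")
save(np.hstack([wire(im,"top",[],(250,140,320,220),5.7),wire(i2,"scene",[],(265,170,335,240),5.7)[:,:]][:1]),"c6.png")
save(wire(i2,"scene",[],(265,180,335,240),11),"c7.png")
E
```

```text
pos [598.6 -27.3  55.1] F [ 0.5 -0.2 -2.2] w 10.6 t 7.95 jawyaw 91.1 q7 [ 0.05  0.79 -0.08  1.79  0.11  0.56  1.49]
turn [ 0.  0. -0.] shift [0.025  0.0001 0.0014] rows 1 per row [0.025  0.0001 0.0014]
```

View pics/c7.png

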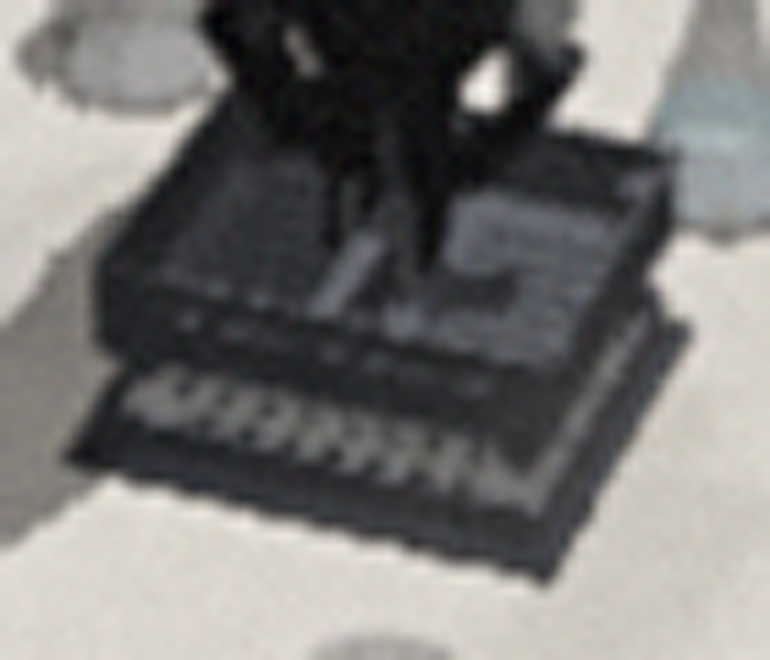

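Tray hovers over the base, aligned. Lower slowly with force reading.

Emit:
{"method": "servo_tool", "body": {
  "rows": [
    {"dx":0.006,"dy":0,"dz":0.0012,"wx":0,"wy":0,"wz":0,"fingers":1},
    {"dx":0.006,"dy":0,"dz":0,"wx":0,"wy":0,"wz":0,"fingers":1},
    {"dx":0,"dy":0,"dz":0,"wx":0,"wy":0,"wz":0,"fingers":1}
  ]
}}

```text
clock: 8.43
eef_pos: [598.2, -26.6, 45.7]
tool_rot: [1.545, 1.57, 3.135]
force: [-0.7, -0.2, -2.5]
width: 11.3
```

Emit:
{"method": "servo_tool", "body": {
  "rows": [
    {"dx":0.006,"dy":0,"dz":0,"wx":0,"wy":0,"wz":0,"fingers":1},
    {"dx":0,"dy":0,"dz":0,"wx":0,"wy":0,"wz":0,"fingers":1}
  ]
}}

```text
clock: 8.68
eef_pos: [598.2, -26.6, 41.1]
tool_rot: [1.556, 1.57, -3.138]
force: [0.3, -0.4, -1.9]
width: 10.8
```

Emit:
{"method": "servo_tool", "body": {
  "rows": [
    {"dx":0.004,"dy":0,"dz":0,"wx":0,"wy":0,"wz":0,"fingers":1},
    {"dx":0,"dy":0,"dz":0,"wx":0,"wy":0,"wz":0,"fingers":1}
  ]
}}

```text
clock: 8.93
eef_pos: [598.3, -26.6, 38.3]
tool_rot: [1.481, 1.57, 3.07]
force: [0.0, 0.4, -1.6]
width: 10.5
```

Emit:
{"method": "servo_tool", "body": {
  "rows": [
    {"dx":0.003,"dy":0,"dz":0,"wx":0,"wy":0,"wz":0,"fingers":1},
    {"dx":0,"dy":0,"dz":0,"wx":0,"wy":0,"wz":0,"fingers":1}
  ]
}}

```text
clock: 9.18
eef_pos: [598.7, -26.6, 36.4]
tool_rot: [-1.616, 1.57, -0.026]
force: [0.0, -0.4, -1.0]
width: 10.7
```

```bash
python3 - <<'E'
from h import *
plan([598.5,-26.3,36.3],np.pi/2+.019)
i2=ctrl.get_image("scene")
save(wire(i2,"scene",[],(265,180,335,240),11),"c8.png")
E
```

```text
pos [598.7 -26.6  36.4] F [ 0.  -0.4 -1. ] w 10.7 t 9.175 jawyaw 91.09 q7 [ 0.05  0.82 -0.08  1.8   0.11  0.53  1.48]
turn [ 0. -0.  0.] shift [0.0001 0.0002 0.0004] rows 1 per row [0.0001 0.0002 0.0004]
```

View pics/c8.png

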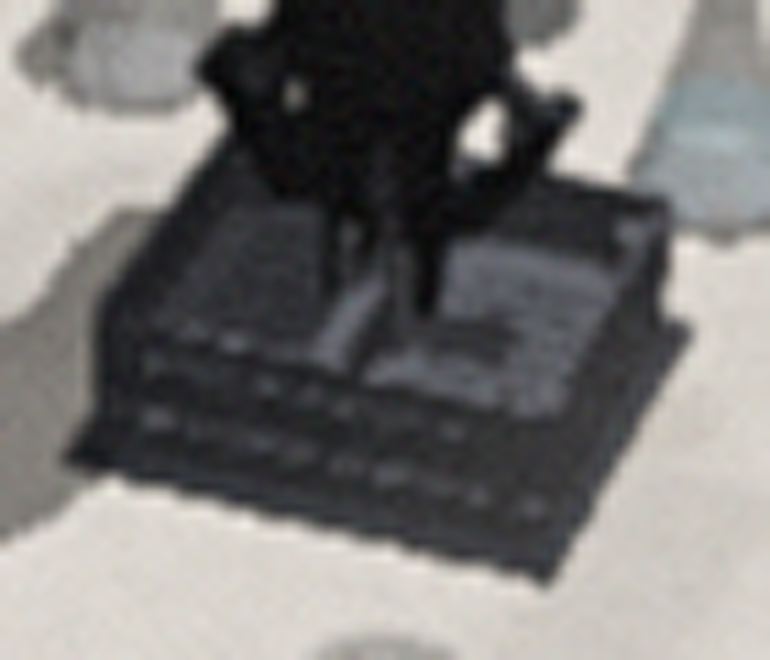

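Emit:
{"method": "servo_tool", "body": {
  "rows": [
    {"dx":0.002,"dy":0,"dz":0,"wx":0,"wy":0,"wz":0,"fingers":1},
    {"dx":0.0015,"dy":0,"dz":0,"wx":0,"wy":0,"wz":0,"fingers":1},
    {"dx":0,"dy":0,"dz":0,"wx":0,"wy":0,"wz":0,"fingers":1}
  ]
}}

```text
clock: 9.6
eef_pos: [598.7, -26.6, 36.3]
tool_rot: [-1.886, 1.57, -0.296]
force: [-5.3, 0.6, 19.6]
width: 10.9
```

Emit:
{"method": "servo_tool", "body": {
  "rows": [
    {"dx":0,"dy":0,"dz":0,"wx":0,"wy":0,"wz":0,"fingers":0.4},
    {"dx":0,"dy":0,"dz":0,"wx":0,"wy":0,"wz":0,"fingers":0},
    {"dx":0,"dy":0,"dz":0,"wx":0,"wy":0,"wz":0,"fingers":0},
    {"dx":0,"dy":0,"dz":0,"wx":0,"wy":0,"wz":0,"fingers":0}
  ]
}}

```text
clock: 10.1
eef_pos: [598.4, -26.6, 33.4]
tool_rot: [1.532, 1.57, 3.122]
force: [-0.1, 0.4, -0.2]
width: 81.5
```

Emit:
{"method": "servo_tool", "body": {
  "rows": [
    {"dx":-0.04,"dy":0,"dz":0,"wx":0,"wy":0,"wz":0,"fingers":0},
    {"dx":-0.06,"dy":0,"dz":0,"wx":0,"wy":0,"wz":0,"fingers":0},
    {"dx":-0.06,"dy":0,"dz":0,"wx":0,"wy":0,"wz":0,"fingers":0},
    {"dx":0,"dy":0,"dz":0,"wx":0,"wy":0,"wz":0,"fingers":0}
  ]
}}

```text
clock: 10.6
eef_pos: [601.3, -26.6, 157.3]
tool_rot: [-1.591, 1.563, -0.001]
force: [0.1, 0.4, 0.2]
width: 85.8
```

```bash
python3 - <<'E'
from h import *
im=ctrl.get_image("top");i2=ctrl.get_image("scene")
save(im,"t5.png",(240,100,480,280),3.3)
z={"dish_1":0}
for l in z:
  for c in("top","scene"):
    for d in ctrl.mark_of(l,c)[:5]:
      p=d["point"];print(l,c,round(d["conf"],2),np.round(p,1),np.round(ray(c,*p,z[l])[:2],1))
    for d in ctrl.silhouettes(l,c)[:5]:
      e=d["extent"]; m=d["region"]; ys,xs=np.nonzero(m)
      cx,cy=xs.mean(),ys.mean(); print(" sil",c,round(d["conf"],2),np.round(e,1),m.sum(),ray(c,cx,cy,7)[:2].round(1))
      if c=="top" and m.sum()>200:
        x,y=int(cx),int(cy); b=[x-20,y-20,x+20,y+20]
        r=fit(c,m.astype(float),b,"dish",(*ray(c,cx,cy,7)[:2],0),yawfix=0); print("   fit",np.round(r,1))
plan([621,-307,150],0)
E
```

```text
dish_1 top 0.57 [328.6 229.2] [445.6 -91.3]
dish_1 scene 0.69 [344.8 225.5] [ 603.6 -205.3]
dish_1 scene 0.65 [301.7 244.5] [ 444.7 -100.4]
dish_1 scene 0.44 [375.3 227.2] [ 636.  -309.2]
 sil scene 0.61 [301.8 242.5  17.6   9.8] 181 [435.8 -93.4]
 sil scene 0.58 [345.7 222.8  19.6  12.4] 165 [ 605.8 -203.2]
 sil scene 0.51 [275.1 178.5  12.3  23.8] 361 [798.9 150.5]
 sil scene 0.43 [373.2 228.1  14.6  15. ] 197 [ 614.6 -307.7]
pos [597.5 -26.6 152.2] F [ 0.3 -0.2 -0.6] w 85.5 t 10.9 jawyaw 91.1 q7 [ 0.06  0.65 -0.1   1.74  0.09  0.76  1.5 ]
turn [-14.82   0.02  -0.02] shift [ 0.0029  0.3739 -0.0313] rows 5 per row [ 0.0006  0.0748 -0.0063]
```

View pics/t5.png

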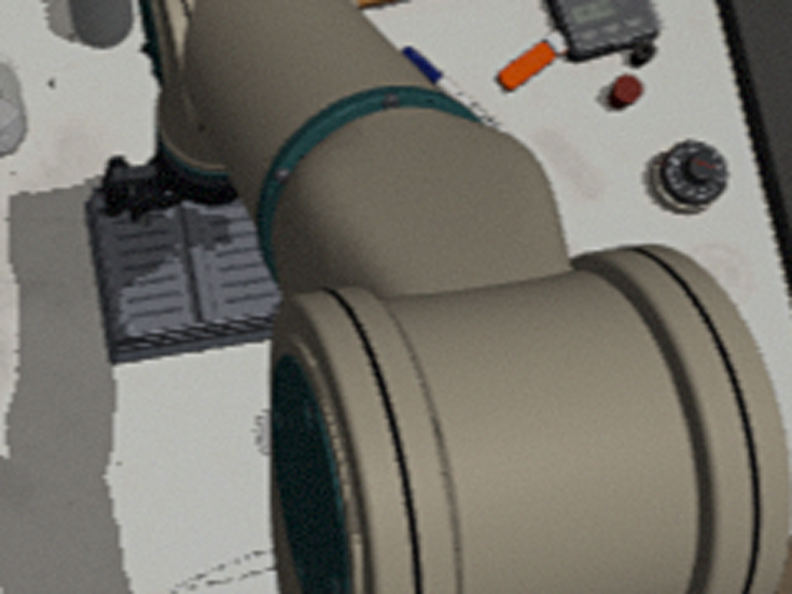

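```bash
python3 - <<'E'
from h import *
im=np.load("im0.npz")
vs=[]
for c,x,y,p0 in(("top",328,231,(445,-86)),("top",391,159,(621,-307)),("scene",300,243,(445,-89)),("scene",374,228,(630,-310)),("top",357,167,(610,-210))):
    b=[x-18,y-18,x+18,y+18]; a=im[c].astype(float)[b[1]:b[3],b[0]:b[2]]
    bg=np.median(a.reshape(-1,3),0); d=np.abs(a-bg).max(2); 
    m=(cv2.GaussianBlur(d,(0,0),.6)>14).astype(np.uint8); m=cv2.morphologyEx(m,cv2.MORPH_CLOSE,np.ones((5,5)))
    n,l,st,ce=cv2.connectedComponentsWithStats(m); k=1+st[1:,4].argmax(); mm=(l==k).astype(np.float32)
    full=np.zeros((H,W),np.float32); full[b[1]:b[3],b[0]:b[2]]=mm
    r=fit(c,full,b,"dish",(*p0,0),yawfix=0); print(c,np.round(r,1))
    v=overlay(im[c],c,place(MODEL["dish"],r[0],r[1],0),"",b,7)
    vs.append(v); vs.append(cv2.cvtColor((mm*255).astype(np.uint8),cv2.COLOR_GRAY2RGB).repeat(7,0).repeat(7,1))
o=np.hstack([np.vstack(vs[i:i+2]) for i in(0,2,4,6)])
save(cv2.resize(o,(800,400)),"d1.png")
E
```

```text
top [440.5 -87.3   0.   74.  453. ]
top [ 622.2 -303.4   -0.    70.6  432. ]
scene [438.2 -83.5   0.  561.  781. ]
scene [ 6.180e+02 -3.095e+02  1.000e-01  1.243e+02  3.220e+02]
top [ 6.146e+02 -2.008e+02 -3.000e-01  4.970e+01  4.200e+02]
```

View pics/d1.png

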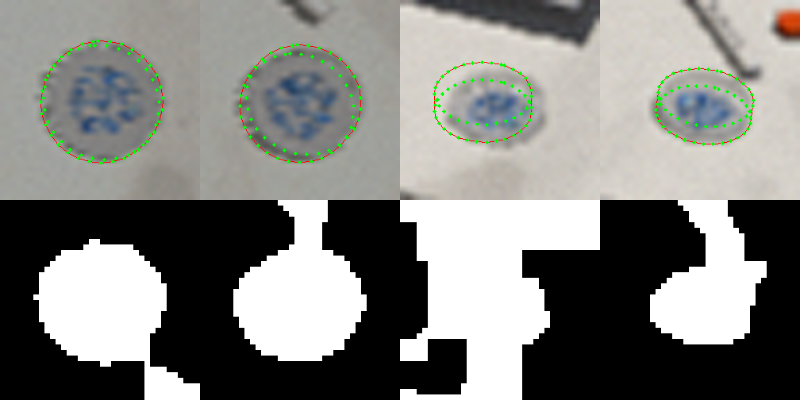

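Emit:
{"method": "servo_tool", "body": {
  "rows": [
    {"dx":0,"dy":-0.004,"dz":-0.05,"wx":0,"wy":0,"wz":0,"fingers":0},
    {"dx":0,"dy":-0.005,"dz":-0.07,"wx":0,"wy":0,"wz":0,"fingers":0},
    {"dx":0,"dy":-0.005,"dz":-0.07,"wx":0,"wy":0,"wz":0,"fingers":0},
    {"dx":0,"dy":-0.005,"dz":-0.07,"wx":0,"wy":0,"wz":0,"fingers":0},
    {"dx":0,"dy":-0.004,"dz":-0.07,"wx":0,"wy":0,"wz":0,"fingers":0}
  ]
}}

```text
clock: 11.52
eef_pos: [620.0, -275.1, 152.3]
tool_rot: [1.028, 1.569, 2.618]
force: [0.1, -0.4, 0.2]
width: 85.4
```

Emit:
{"method": "servo_tool", "body": {
  "rows": [
    {"dx":0,"dy":-0.002,"dz":-0.04,"wx":0,"wy":0,"wz":0,"fingers":0},
    {"dx":0,"dy":0,"dz":0,"wx":0,"wy":0,"wz":0,"fingers":0},
    {"dx":0.04,"dy":0,"dz":0,"wx":0,"wy":0,"wz":0,"fingers":0},
    {"dx":0,"dy":0,"dz":0,"wx":0,"wy":0,"wz":0,"fingers":0}
  ]
}}

```text
clock: 12.02
eef_pos: [620.6, -300.9, 120.6]
tool_rot: [0.971, 1.564, 2.563]
force: [-1.0, 1.0, 0.2]
width: 85.8
```

```bash
python3 - <<'E'
from h import *
plan([621,-304.5,5],np.pi/2+.019)
im=ctrl.get_image("top");i2=ctrl.get_image("scene")
save(np.hstack([wire(im,"top",[],(340,100,440,200),4),wire(i2,"scene",[],(320,160,420,260),4)]),"d2.png")
for d in ctrl.mark_of("dish_1","top"): print(np.round(d["point"],1),d["conf"],ray("top",*d["point"],0)[:2].round())
E
```

```text
pos [ 620.6 -300.9  120.6] F [-1.   1.   0.2] w 85.8 t 12.025 jawyaw 91.2 q7 [ 0.48  0.81 -0.12  1.48  0.11  0.87  1.91]
turn [ 0.02  0.04 -0.06] shift [ 0.1542 -0.0004 -0.0049] rows 2 per row [ 0.0771 -0.0002 -0.0024]
[355.7 170.1] 0.82 [ 606. -198.]
[328.7 229.1] 0.77 [446. -92.]
[390.8 161.9] 0.53 [ 616. -305.]
```

View pics/d2.png

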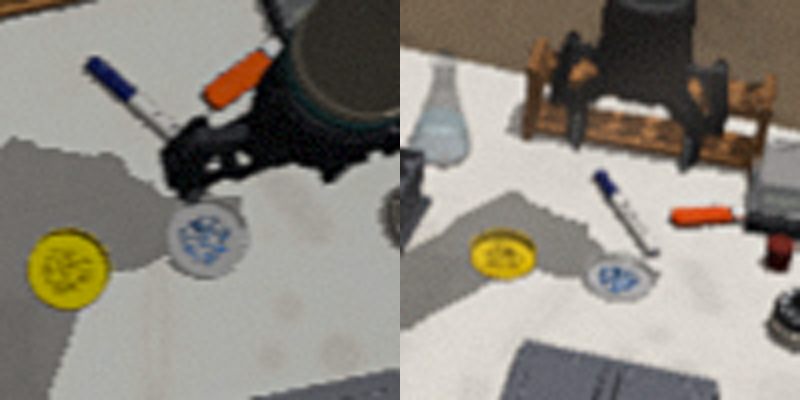

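Emit:
{"method": "servo_tool", "body": {
  "rows": [
    {"dx":0.05,"dy":0,"dz":-0.0045,"wx":0,"wy":0,"wz":0,"fingers":0},
    {"dx":0.05,"dy":0,"dz":0,"wx":0,"wy":0,"wz":0,"fingers":0},
    {"dx":0.04,"dy":0,"dz":0,"wx":0,"wy":0,"wz":0,"fingers":0},
    {"dx":0.014,"dy":0,"dz":0,"wx":0,"wy":0,"wz":0,"fingers":0},
    {"dx":0.004,"dy":0,"dz":0,"wx":0,"wy":0,"wz":0,"fingers":0}
  ]
}}

```text
clock: 12.8
eef_pos: [623.3, -307.1, 5.8]
tool_rot: [-1.975, 1.57, -0.385]
force: [0.7, 0.1, 0.9]
width: 85.5
```

Emit:
{"method": "servo_tool", "body": {
  "rows": [
    {"dx":0,"dy":0,"dz":0,"wx":0,"wy":0,"wz":0,"fingers":0},
    {"dx":0,"dy":0,"dz":0,"wx":0,"wy":0,"wz":0,"fingers":0}
  ]
}}

```text
clock: 13.05
eef_pos: [623.6, -307.5, 6.6]
tool_rot: [-2.014, 1.569, -0.424]
force: [0.3, -0.4, -0.4]
width: 85.3
```

Emit:
{"method": "servo_tool", "body": {
  "rows": [
    {"dx":0.006,"dy":0.003,"dz":0.003,"wx":0,"wy":0,"wz":0,"fingers":0},
    {"dx":0.004,"dy":0,"dz":0,"wx":0,"wy":0,"wz":0,"fingers":0},
    {"dx":0,"dy":0,"dz":0,"wx":0,"wy":0,"wz":0,"fingers":0.2}
  ]
}}

```text
clock: 13.42
eef_pos: [620.0, -304.7, -2.7]
tool_rot: [1.174, 1.57, 2.764]
force: [0.6, -0.0, -0.2]
width: 70.0
```

Emit:
{"method": "servo_tool", "body": {
  "rows": [
    {"dx":0,"dy":0,"dz":0,"wx":0,"wy":0,"wz":0,"fingers":0.5},
    {"dx":0,"dy":0,"dz":0,"wx":0,"wy":0,"wz":0,"fingers":1},
    {"dx":0,"dy":0,"dz":0,"wx":0,"wy":0,"wz":0,"fingers":1},
    {"dx":0,"dy":0,"dz":0,"wx":0,"wy":0,"wz":0,"fingers":1}
  ]
}}

```text
clock: 13.92
eef_pos: [620.8, -305.0, -1.8]
tool_rot: [-1.964, 1.57, -0.375]
force: [0.1, 0.3, 5.6]
width: 57.2
```

```bash
python3 - <<'E'
from h import *
plan([621,-304.5,5],np.pi/2+.019)
im=ctrl.get_image("top");i2=ctrl.get_image("scene")
save(np.hstack([wire(im,"top",[],(350,120,430,200),5),wire(i2,"scene",[],(330,180,410,260),5)]),"d3.png")
E
```

```text
pos [ 620.8 -305.    -1.8] F [0.1 0.3 5.6] w 57.2 t 13.925 jawyaw 91.09 q7 [ 0.47  0.97 -0.1   1.53  0.14  0.65  1.89]
turn [ 0.   -0.    0.01] shift [-0.009  -0.0003  0.0007] rows 1 per row [-0.009  -0.0003  0.0007]
```

View pics/d3.png

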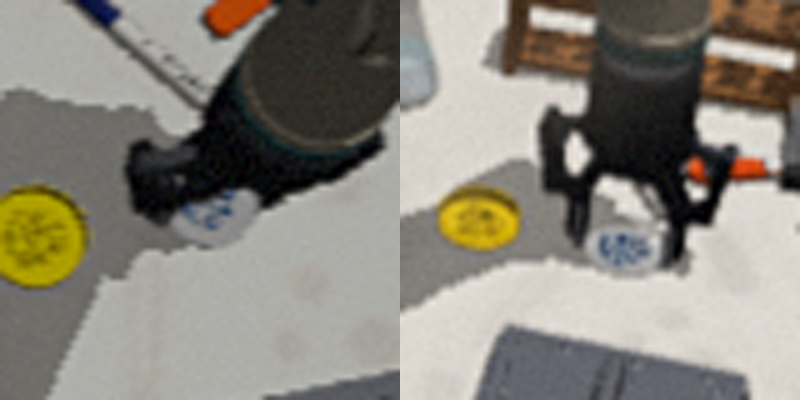

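Emit:
{"method": "servo_tool", "body": {
  "rows": [
    {"dx":-0.02,"dy":0,"dz":0,"wx":0,"wy":0,"wz":0,"fingers":1},
    {"dx":-0.05,"dy":0,"dz":0,"wx":0,"wy":0,"wz":0,"fingers":1},
    {"dx":-0.05,"dy":0,"dz":0,"wx":1,"wy":0,"wz":0,"fingers":1},
    {"dx":-0.05,"dy":0,"dz":0,"wx":1,"wy":0,"wz":0,"fingers":1},
    {"dx":0,"dy":0,"dz":0,"wx":1,"wy":0,"wz":0,"fingers":1}
  ]
}}

```text
clock: 14.65
eef_pos: [622.6, -305.9, 129.7]
tool_rot: [-1.674, 1.564, -0.402]
force: [0.0, 0.2, -1.2]
width: 56.7
```

Emit:
{"method": "servo_tool", "body": {
  "rows": [
    {"dx":0,"dy":0,"dz":0,"wx":1,"wy":0,"wz":0,"fingers":1},
    {"dx":0,"dy":0,"dz":0,"wx":1,"wy":0,"wz":0,"fingers":1},
    {"dx":0,"dy":0,"dz":0,"wx":1,"wy":0,"wz":0,"fingers":1},
    {"dx":0,"dy":0,"dz":0,"wx":1,"wy":0,"wz":0,"fingers":1},
    {"dx":0,"dy":0,"dz":0,"wx":1,"wy":0,"wz":0,"fingers":1}
  ]
}}

```text
clock: 15.28
eef_pos: [620.1, -304.7, 125.5]
tool_rot: [1.274, 1.57, 2.022]
force: [0.5, 0.1, -1.0]
width: 56.8
```

Emit:
{"method": "servo_tool", "body": {
  "rows": [
    {"dx":0,"dy":0,"dz":0,"wx":1,"wy":0,"wz":0,"fingers":1},
    {"dx":0,"dy":0,"dz":0,"wx":1,"wy":0,"wz":0,"fingers":1},
    {"dx":0,"dy":0,"dz":0,"wx":1,"wy":0,"wz":0,"fingers":1},
    {"dx":0,"dy":0,"dz":0,"wx":1,"wy":0,"wz":0,"fingers":1},
    {"dx":0,"dy":0,"dz":0,"wx":1,"wy":0,"wz":0,"fingers":1}
  ]
}}

```text
clock: 15.9
eef_pos: [620.2, -304.5, 125.5]
tool_rot: [1.444, 1.57, 1.669]
force: [-0.2, 0.7, -0.4]
width: 57.0
```

Emit:
{"method": "servo_tool", "body": {
  "rows": [
    {"dx":0,"dy":0,"dz":0,"wx":1,"wy":0,"wz":0,"fingers":1},
    {"dx":0,"dy":0,"dz":0,"wx":1,"wy":0,"wz":0,"fingers":1},
    {"dx":0,"dy":0,"dz":0,"wx":0,"wy":0,"wz":0,"fingers":1}
  ]
}}

```text
clock: 16.27
eef_pos: [620.3, -304.5, 125.4]
tool_rot: [2.438, 1.57, 2.458]
force: [-0.3, 1.1, 0.1]
width: 57.0
```

```bash
python3 - <<'E'
from h import *
plan([599.4,-67.6,100],.019)
E
```

```text
pos [ 620.3 -304.5  125.4] F [-0.3  1.1  0.1] w 57.0 t 16.275 jawyaw 1.17 q7 [ 0.25  0.82  0.31  1.49 -0.3   0.88  0.68]
turn [ 0.01 -0.   -0.  ] shift [ 0.0338  0.3163 -0.0218] rows 4 per row [ 0.0085  0.0791 -0.0055]
```

Emit:
{"method": "servo_tool", "body": {
  "rows": [
    {"dx":0,"dy":0.04,"dz":-0.003,"wx":0,"wy":0,"wz":0,"fingers":1},
    {"dx":0,"dy":0.07,"dz":-0.005,"wx":0,"wy":0,"wz":0,"fingers":1},
    {"dx":0,"dy":0.075,"dz":-0.005,"wx":0,"wy":0,"wz":0,"fingers":1},
    {"dx":0,"dy":0.07,"dz":-0.005,"wx":0,"wy":0,"wz":0,"fingers":1},
    {"dx":0,"dy":0.061,"dz":-0.0038,"wx":0,"wy":0,"wz":0,"fingers":1}
  ]
}}

```text
clock: 16.9
eef_pos: [599.2, -65.6, 125.5]
tool_rot: [1.37, 1.57, 1.393]
force: [1.0, 0.6, -0.5]
width: 56.9
```

Emit:
{"method": "servo_tool", "body": {
  "rows": [
    {"dx":0.034,"dy":0,"dz":0,"wx":0,"wy":0,"wz":0,"fingers":1},
    {"dx":0,"dy":0,"dz":0,"wx":0,"wy":0,"wz":0,"fingers":1},
    {"dx":0,"dy":0,"dz":0,"wx":0,"wy":0,"wz":0,"fingers":1}
  ]
}}

```text
clock: 17.27
eef_pos: [599.8, -69.5, 100.3]
tool_rot: [-0.795, 1.57, -0.776]
force: [0.3, 0.2, -0.5]
width: 56.9
```

```bash
python3 - <<'E'
from h import *
plan([599.4,-67.6,27],.019)
im=ctrl.get_image("top");i2=ctrl.get_image("scene")
save(np.hstack([wire(im,"top",[],(260,130,360,230),4),wire(i2,"scene",[],(260,150,360,250),4)]),"d4.png")
E
```

```text
pos [599.8 -69.5 100.3] F [ 0.3  0.2 -0.5] w 56.9 t 17.275 jawyaw 1.05 q7 [-0.13  0.75  0.32  1.77 -0.35  0.67  0.4 ]
turn [-0.01  0.01  0.01] shift [ 0.0978  0.0025 -0.0004] rows 2 per row [ 0.0489  0.0012 -0.0002]
```

View pics/d4.png

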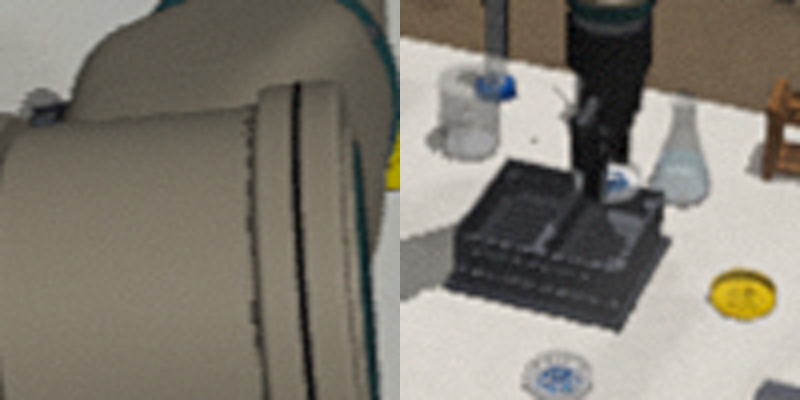

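Emit:
{"method": "servo_tool", "body": {
  "rows": [
    {"dx":0.03,"dy":0.0025,"dz":0,"wx":0,"wy":0,"wz":0,"fingers":1},
    {"dx":0.04,"dy":0,"dz":0,"wx":0,"wy":0,"wz":0,"fingers":1},
    {"dx":0.02,"dy":0,"dz":0,"wx":0,"wy":0,"wz":0,"fingers":1},
    {"dx":0,"dy":0,"dz":0,"wx":0,"wy":0,"wz":0,"fingers":1}
  ]
}}

```text
clock: 17.88
eef_pos: [598.9, -66.8, 31.6]
tool_rot: [3.076, 1.569, 3.095]
force: [-0.1, -0.2, -0.6]
width: 56.8
```

Emit:
{"method": "servo_tool", "body": {
  "rows": [
    {"dx":0.005,"dy":0,"dz":0,"wx":0,"wy":0,"wz":0,"fingers":1},
    {"dx":0.002,"dy":0,"dz":0,"wx":0,"wy":0,"wz":0,"fingers":1},
    {"dx":0,"dy":0,"dz":0,"wx":0,"wy":0,"wz":0,"fingers":1}
  ]
}}

```text
clock: 18.25
eef_pos: [599.7, -66.3, 27.4]
tool_rot: [-0.018, 1.57, 0.001]
force: [-1.0, -0.1, -0.6]
width: 56.9
```

Emit:
{"method": "servo_tool", "body": {
  "rows": [
    {"dx":0.0015,"dy":0,"dz":0,"wx":0,"wy":0,"wz":0,"fingers":1},
    {"dx":0.001,"dy":0,"dz":0,"wx":0,"wy":0,"wz":0,"fingers":1},
    {"dx":0,"dy":0,"dz":0,"wx":0,"wy":0,"wz":0,"fingers":1}
  ]
}}

```text
clock: 18.62
eef_pos: [599.7, -66.3, 26.1]
tool_rot: [0.332, 1.57, 0.351]
force: [-1.5, 0.5, 7.6]
width: 57.0
```

Emit:
{"method": "servo_tool", "body": {
  "rows": [
    {"dx":0,"dy":0,"dz":0,"wx":0,"wy":0,"wz":0,"fingers":0.1},
    {"dx":0,"dy":0,"dz":0,"wx":0,"wy":0,"wz":0,"fingers":0.1},
    {"dx":0,"dy":0,"dz":0,"wx":0,"wy":0,"wz":0,"fingers":0.1}
  ]
}}

```text
clock: 19.0
eef_pos: [599.4, -66.3, 24.9]
tool_rot: [3.091, 1.571, 3.111]
force: [-0.3, 0.1, -0.8]
width: 77.0
```

Emit:
{"method": "servo_tool", "body": {
  "rows": [
    {"dx":-0.02,"dy":0,"dz":0,"wx":0,"wy":0,"wz":0,"fingers":0.1},
    {"dx":-0.05,"dy":0,"dz":0,"wx":0,"wy":0,"wz":0,"fingers":0.1},
    {"dx":-0.06,"dy":0,"dz":0,"wx":0,"wy":0,"wz":0,"fingers":0.1},
    {"dx":0,"dy":0,"dz":0,"wx":0,"wy":0,"wz":0,"fingers":0}
  ]
}}

```text
clock: 19.5
eef_pos: [602.4, -67.0, 127.1]
tool_rot: [-0.134, 1.562, -0.115]
force: [0.6, 0.2, -0.6]
width: 85.4
```

```bash
python3 - <<'E'
from h import *
plan([441,-88.5,100],.019)
im=ctrl.get_image("top");i2=ctrl.get_image("scene")
save(np.hstack([wire(im,"top",[],(260,130,360,230),4),wire(i2,"scene",[],(260,160,360,260),4)]),"d5.png")
for d in ctrl.mark_of("dish_1","scene"): print(np.round(d["point"],1),d["conf"],ray("scene",*d["point"],0)[:2].round())
E
```

```text
pos [602.4 -67.  127.1] F [ 0.6  0.2 -0.6] w 85.4 t 19.5 jawyaw 1.08 q7 [-0.14  0.71  0.34  1.76 -0.33  0.72  0.39]
turn [-0.    0.08  0.01] shift [ 0.0361 -0.0245 -0.2157] rows 3 per row [ 0.012  -0.0082 -0.0719]
[345.9 224.5] 0.6 [ 611. -207.]
[308.8 212. ] 0.57 [631. -56.]
[303.  246.4] 0.48 [ 437. -108.]
```

View pics/d5.png

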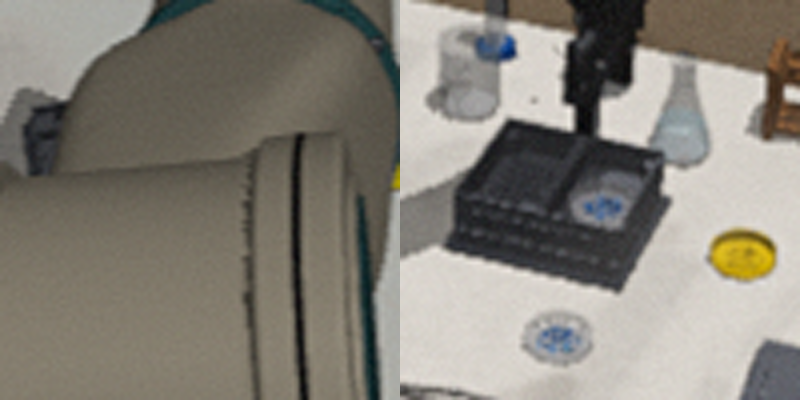

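Emit:
{"method": "servo_tool", "body": {
  "rows": [
    {"dx":0,"dy":-0.005,"dz":-0.05,"wx":0,"wy":0,"wz":0,"fingers":0},
    {"dx":0,"dy":-0.007,"dz":-0.06,"wx":0,"wy":0,"wz":0,"fingers":0},
    {"dx":0,"dy":-0.007,"dz":-0.06,"wx":0,"wy":0,"wz":0,"fingers":0},
    {"dx":0,"dy":-0.005,"dz":-0.045,"wx":0,"wy":0,"wz":0,"fingers":0},
    {"dx":0.03,"dy":0,"dz":0,"wx":0,"wy":0,"wz":0,"fingers":0}
  ]
}}

```text
clock: 20.27
eef_pos: [435.5, -87.6, 100.0]
tool_rot: [2.93, 1.568, 2.947]
force: [1.0, -0.3, -0.4]
width: 85.2
```

Emit:
{"method": "servo_tool", "body": {
  "rows": [
    {"dx":0.05,"dy":0,"dz":0,"wx":0,"wy":0,"wz":0,"fingers":0},
    {"dx":0,"dy":0,"dz":0,"wx":0,"wy":0,"wz":0,"fingers":0},
    {"dx":0,"dy":0,"dz":0,"wx":0,"wy":0,"wz":0,"fingers":0}
  ]
}}

```text
clock: 20.65
eef_pos: [438.3, -87.6, 62.7]
tool_rot: [3.127, 1.57, -3.138]
force: [0.1, 0.5, 0.2]
width: 85.5
```

```bash
python3 - <<'E'
from h import *
plan([441,-88.5,-2],.019)
im=ctrl.get_image("top");i2=ctrl.get_image("scene")
save(np.hstack([wire(im,"top",[],(280,180,380,280),4),wire(i2,"scene",[],(260,190,360,290),4)]),"d6.png")
E
```

```text
pos [438.3 -87.6  62.7] F [0.1 0.5 0.2] w 85.5 t 20.65 jawyaw 1.07 q7 [ 0.    0.67  0.2   2.21 -0.42  0.3   0.57]
turn [-0.   -0.01 -0.  ] shift [ 0.0863 -0.0013  0.0036] rows 2 per row [ 0.0431 -0.0007  0.0018]
```

View pics/d6.png

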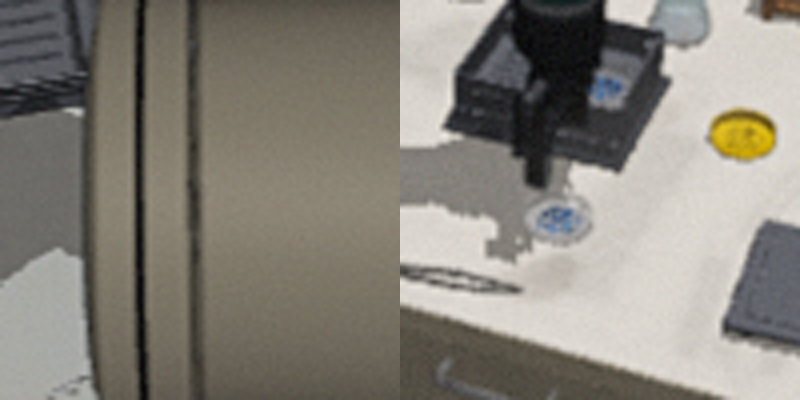

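Emit:
{"method": "servo_tool", "body": {
  "rows": [
    {"dx":0.03,"dy":-0.0013,"dz":0.0036,"wx":0,"wy":0,"wz":0,"fingers":0},
    {"dx":0.03,"dy":0,"dz":0,"wx":0,"wy":0,"wz":0,"fingers":0},
    {"dx":0.015,"dy":0,"dz":0,"wx":0,"wy":0,"wz":0,"fingers":0},
    {"dx":0,"dy":0,"dz":0,"wx":0,"wy":0,"wz":0,"fingers":0}
  ]
}}

```text
clock: 21.25
eef_pos: [441.2, -87.2, 10.8]
tool_rot: [2.026, 1.568, 2.045]
force: [0.0, -0.2, -0.0]
width: 86.1
```

```bash
python3 - <<'E'
from h import *
plan([441,-88.5,-2],.019)
i2=ctrl.get_image("scene")
save(wire(i2,"scene",[],(260,200,360,270),7),"d7.png")
E
```

```text
pos [441.2 -87.2  10.8] F [ 0.  -0.2 -0. ] w 86.1 t 21.25 jawyaw 1.09 q7 [-0.04  0.79  0.25  2.22 -0.88  0.24  1.03]
turn [-0.   -0.01 -0.02] shift [ 0.0171 -0.0017 -0.0003] rows 1 per row [ 0.0171 -0.0017 -0.0003]
```

View pics/d7.png

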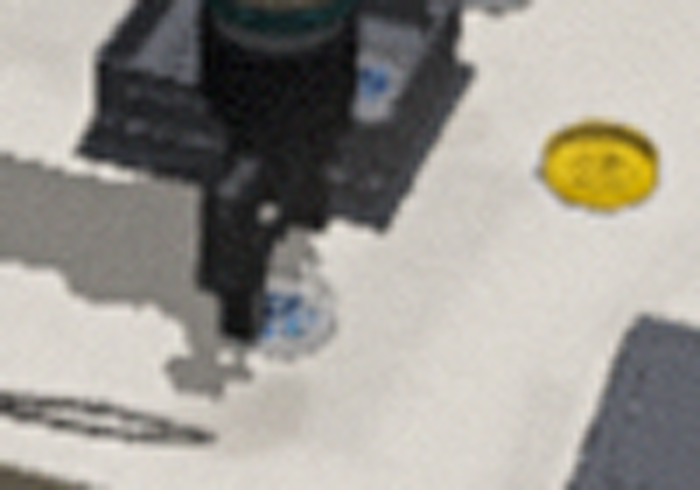

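Emit:
{"method": "servo_tool", "body": {
  "rows": [
    {"dx":0.004,"dy":-0.001,"dz":0,"wx":0,"wy":0,"wz":0,"fingers":0},
    {"dx":0.003,"dy":0,"dz":0,"wx":0,"wy":0,"wz":0,"fingers":0},
    {"dx":0,"dy":0,"dz":0,"wx":0,"wy":0,"wz":0,"fingers":0}
  ]
}}

```text
clock: 21.68
eef_pos: [441.2, -88.1, 5.8]
tool_rot: [1.736, 1.568, 1.755]
force: [-0.7, -0.7, 0.5]
width: 85.6
```

```bash
python3 - <<'E'
from h import *
plan([441,-88.5,-2],.019);print(pose()[2]["qpos"].round(3))
E
```

```text
pos [441.2 -88.1   5.8] F [-0.7 -0.7  0.5] w 85.6 t 21.675 jawyaw 1.08 q7 [-0.04  0.8   0.26  2.22 -0.95  0.24  1.1 ]
turn [-0.   -0.   -0.03] shift [ 0.0104 -0.0005 -0.0003] rows 1 per row [ 0.0104 -0.0005 -0.0003]
[-0.04   0.803  0.263  2.218 -0.95   0.235  1.101]
```

Emit:
{"method": "servo_tool", "body": {
  "rows": [
    {"dx":0.004,"dy":0,"dz":0,"wx":0,"wy":0,"wz":0,"fingers":0},
    {"dx":0.003,"dy":0,"dz":0,"wx":0,"wy":0,"wz":0,"fingers":0},
    {"dx":0,"dy":0,"dz":0,"wx":0,"wy":0,"wz":0,"fingers":0.2},
    {"dx":0,"dy":0,"dz":0,"wx":0,"wy":0,"wz":0,"fingers":0.5},
    {"dx":0,"dy":0,"dz":0,"wx":0,"wy":0,"wz":0,"fingers":1}
  ]
}}

```text
clock: 22.3
eef_pos: [441.0, -88.2, 0.9]
tool_rot: [1.682, 1.568, 1.7]
force: [-0.4, 0.6, 8.6]
width: 56.4
```

Emit:
{"method": "servo_tool", "body": {
  "rows": [
    {"dx":0,"dy":0,"dz":0,"wx":0,"wy":0,"wz":0,"fingers":1},
    {"dx":0,"dy":0,"dz":0,"wx":0,"wy":0,"wz":0,"fingers":1}
  ]
}}

```text
clock: 22.55
eef_pos: [441.0, -88.2, 0.8]
tool_rot: [1.693, 1.568, 1.712]
force: [-2.2, 1.2, 8.8]
width: 56.8
```

```bash
python3 - <<'E'
from h import *
plan([441,-88.5,100],.019);print(pose()[2]["qpos"].round(3))
i2=ctrl.get_image("scene")
save(wire(i2,"scene",[],(260,200,360,270),7),"d8.png")
E
```

```text
pos [441.  -88.2   0.8] F [-2.2  1.2  8.8] w 56.8 t 22.55 jawyaw 1.05 q7 [-0.05  0.82  0.27  2.22 -1.02  0.24  1.17]
turn [-0.01 -0.   -0.03] shift [-0.1322 -0.0005 -0.    ] rows 2 per row [-0.0661 -0.0002 -0.    ]
[-0.045  0.816  0.272  2.22  -1.017  0.236  1.166]
```

View pics/d8.png

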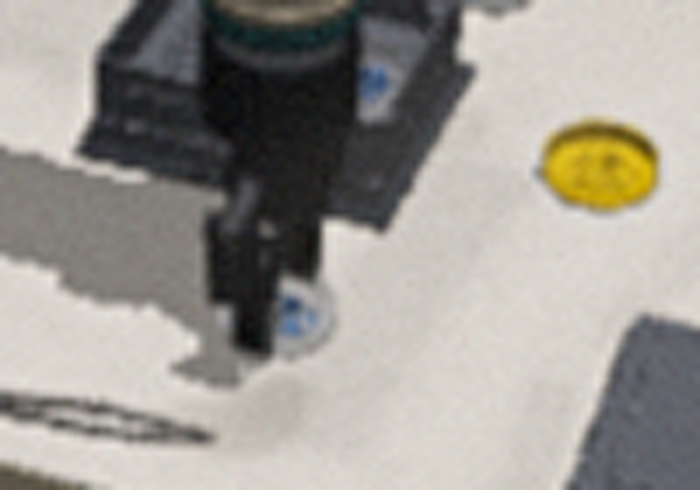

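Emit:
{"method": "servo_tool", "body": {
  "rows": [
    {"dx":-0.01,"dy":0,"dz":0,"wx":0,"wy":0,"wz":0,"fingers":1},
    {"dx":-0.02,"dy":0,"dz":0,"wx":0,"wy":0,"wz":0,"fingers":1},
    {"dx":-0.03,"dy":0,"dz":0,"wx":0,"wy":0,"wz":0,"fingers":1},
    {"dx":-0.04,"dy":0,"dz":0,"wx":0,"wy":0,"wz":0,"fingers":1},
    {"dx":-0.04,"dy":0,"dz":0,"wx":0,"wy":0,"wz":0,"fingers":1}
  ]
}}

```text
clock: 23.22
eef_pos: [440.7, -88.3, 106.2]
tool_rot: [2.228, 1.568, 2.247]
force: [1.1, 0.0, -0.5]
width: 56.8
```

```bash
python3 - <<'E'
from h import *
plan([597.8,14.4,110],.019)
i2=ctrl.get_image("scene")
save(wire(i2,"scene",[],(260,150,360,270),5),"d9.png")
E
```

```text
pos [440.7 -88.3 106.2] F [ 1.1  0.  -0.5] w 56.8 t 23.225 jawyaw 1.08 q7 [-0.28  0.65  0.62  2.18 -0.77  0.53  0.96]
turn [-0.   -0.02 -0.02] shift [-0.005   0.1329  0.2121] rows 3 per row [-0.0017  0.0443  0.0707]
```

View pics/d9.png

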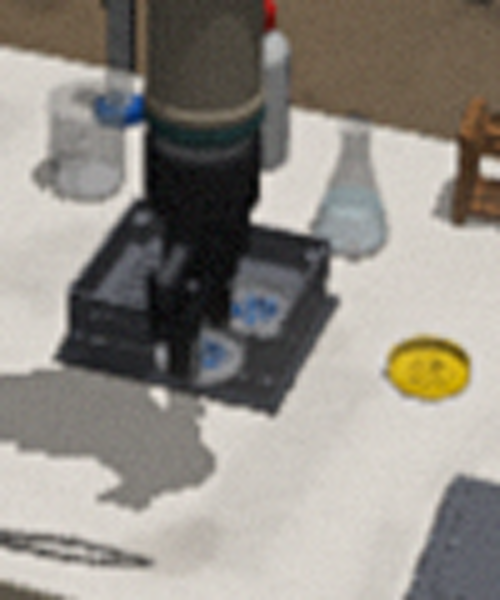

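Dish held, tilt none. Move over compartment A.

Emit:
{"method": "servo_tool", "body": {
  "rows": [
    {"dx":-0.005,"dy":0.02,"dz":0.03,"wx":0,"wy":0,"wz":0,"fingers":1},
    {"dx":0,"dy":0.033,"dz":0.05,"wx":0,"wy":0,"wz":0,"fingers":1},
    {"dx":0,"dy":0.033,"dz":0.055,"wx":0,"wy":0,"wz":0,"fingers":1},
    {"dx":0,"dy":0.03,"dz":0.05,"wx":0,"wy":0,"wz":0,"fingers":1},
    {"dx":0,"dy":0.017,"dz":0.027,"wx":0,"wy":0,"wz":0,"fingers":1}
  ]
}}

```text
clock: 23.9
eef_pos: [599.6, 16.6, 108.6]
tool_rot: [1.92, 1.568, 1.942]
force: [-0.0, -2.1, -0.4]
width: 56.7
```

Emit:
{"method": "servo_tool", "body": {
  "rows": [
    {"dx":0,"dy":0,"dz":0,"wx":0,"wy":0,"wz":0,"fingers":1},
    {"dx":0.01,"dy":0,"dz":0,"wx":0,"wy":0,"wz":0,"fingers":1},
    {"dx":0,"dy":0,"dz":0,"wx":0,"wy":0,"wz":0,"fingers":1}
  ]
}}

```text
clock: 24.28
eef_pos: [596.4, 13.4, 100.7]
tool_rot: [2.526, 1.566, 2.543]
force: [-0.3, 0.3, -1.7]
width: 56.6
```

```bash
python3 - <<'E'
from h import *
plan([597.8,14.4,29],.019)
i2=ctrl.get_image("scene")
save(wire(i2,"scene",[],(260,150,360,250),6),"d10.png")
E
```

```text
pos [596.4  13.4 100.7] F [-0.3  0.3 -1.7] w 56.6 t 24.275 jawyaw 0.96 q7 [-0.48  0.83  0.69  1.79 -0.73  0.8   0.61]
turn [-0.02 -0.04 -0.03] shift [0.0957 0.0013 0.0019] rows 2 per row [0.0478 0.0007 0.001 ]
```

View pics/d10.png

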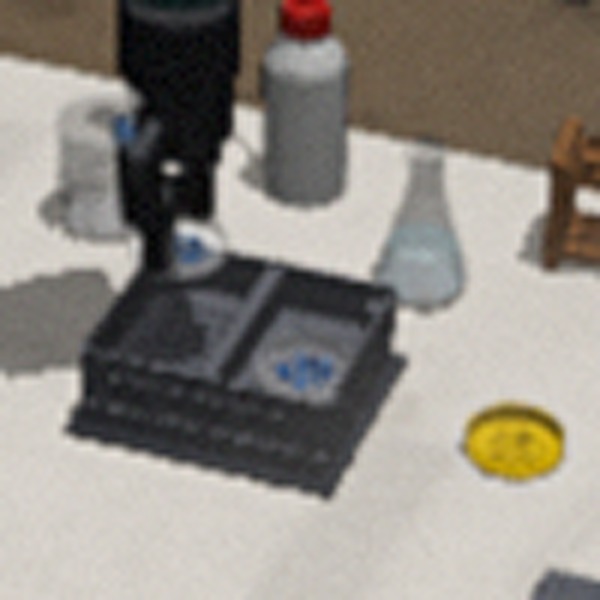

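Emit:
{"method": "servo_tool", "body": {
  "rows": [
    {"dx":0.03,"dy":0.0013,"dz":0.002,"wx":0,"wy":0,"wz":0,"fingers":1},
    {"dx":0.04,"dy":0,"dz":0,"wx":0,"wy":0,"wz":0,"fingers":1},
    {"dx":0.018,"dy":0,"dz":0,"wx":0,"wy":0,"wz":0,"fingers":1},
    {"dx":0,"dy":0,"dz":0,"wx":0,"wy":0,"wz":0,"fingers":1}
  ]
}}

```text
clock: 24.82
eef_pos: [598.6, 15.3, 34.1]
tool_rot: [2.534, 1.566, 2.553]
force: [-0.2, -0.2, -0.8]
width: 56.8
```

Emit:
{"method": "servo_tool", "body": {
  "rows": [
    {"dx":0.005,"dy":0,"dz":0,"wx":0,"wy":0,"wz":0,"fingers":1},
    {"dx":0.002,"dy":0,"dz":0,"wx":0,"wy":0,"wz":0,"fingers":1},
    {"dx":0,"dy":0,"dz":0,"wx":0,"wy":0,"wz":0,"fingers":1}
  ]
}}

```text
clock: 25.2
eef_pos: [599.8, 15.6, 30.6]
tool_rot: [1.759, 1.568, 1.778]
force: [-1.0, -0.2, -0.2]
width: 56.6
```

Emit:
{"method": "servo_tool", "body": {
  "rows": [
    {"dx":0.002,"dy":-0.001,"dz":0,"wx":0,"wy":0,"wz":0,"fingers":1},
    {"dx":0.0015,"dy":0,"dz":0,"wx":0,"wy":0,"wz":0,"fingers":1},
    {"dx":0,"dy":0,"dz":0,"wx":0,"wy":0,"wz":0,"fingers":1}
  ]
}}

```text
clock: 25.58
eef_pos: [599.9, 14.8, 28.9]
tool_rot: [1.636, 1.567, 1.655]
force: [-2.2, -0.5, 8.2]
width: 56.6
```

Emit:
{"method": "servo_tool", "body": {
  "rows": [
    {"dx":0,"dy":0,"dz":0,"wx":0,"wy":0,"wz":0,"fingers":0.1},
    {"dx":0,"dy":0,"dz":0,"wx":0,"wy":0,"wz":0,"fingers":0.1},
    {"dx":0,"dy":0,"dz":0,"wx":0,"wy":0,"wz":0,"fingers":0.1}
  ]
}}

```text
clock: 25.95
eef_pos: [599.5, 14.8, 27.3]
tool_rot: [2.102, 1.568, 2.121]
force: [0.8, 0.5, 0.2]
width: 77.1
```

Emit:
{"method": "servo_tool", "body": {
  "rows": [
    {"dx":-0.02,"dy":0,"dz":0,"wx":0,"wy":0,"wz":0,"fingers":0.1},
    {"dx":-0.05,"dy":0,"dz":0,"wx":0,"wy":0,"wz":0,"fingers":0.1},
    {"dx":-0.07,"dy":0,"dz":0,"wx":0,"wy":0,"wz":0,"fingers":0.1},
    {"dx":-0.06,"dy":0,"dz":0,"wx":0,"wy":0,"wz":0,"fingers":0},
    {"dx":0,"dy":0,"dz":0,"wx":0,"wy":0,"wz":0,"fingers":0}
  ]
}}

```text
clock: 26.58
eef_pos: [602.2, 13.5, 182.2]
tool_rot: [0.317, 1.564, 0.335]
force: [-0.2, 0.1, -0.4]
width: 85.8
```

```bash
python3 - <<'E'
from h import *
plan([366,305,200],np.pi/2-.337)
im=ctrl.get_image("top");i2=ctrl.get_image("scene")
save(np.hstack([wire(im,"top",[],(130,130,360,330),2),wire(i2,"scene",[],(260,150,345,250),4)]),"d11.png")
E
```

```text
pos [602.2  13.5 182.2] F [-0.2  0.1 -0.4] w 85.8 t 26.575 jawyaw 1.07 q7 [-0.53  0.74  0.79  1.73 -0.64  0.94  0.54]
turn [-11.6    0.07   0.02] shift [-0.0237  0.4258  0.2626] rows 6 per row [-0.004   0.071   0.0438]
```

View pics/d11.png

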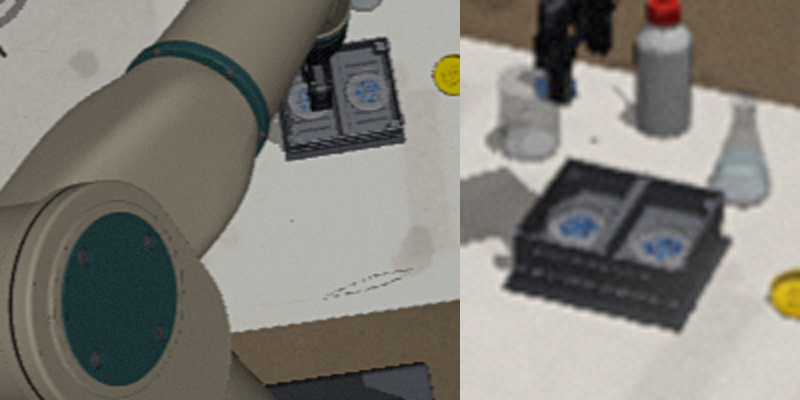

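```bash
python3 - <<'E'
from h import *
im=np.load("im0.npz")["top"]
a=im.astype(float); g=a.mean(2); rb=a[:,:,0]-a[:,:,2]
x,y=189,278;b=[x-44,y-44,x+44,y+44]
s=np.clip((150-g)/(150-85),0,1); s[rb>18]=0
m=(s>.5).astype(np.uint8)[b[1]:b[3],b[0]:b[2]]
n,l,st,ce=cv2.connectedComponentsWithStats(m);k=1+st[1:,4].argmax();mm=cv2.morphologyEx((l==k).astype(np.uint8),cv2.MORPH_OPEN,np.ones((3,3)))
cs,_=cv2.findContours(mm,cv2.RETR_EXTERNAL,cv2.CHAIN_APPROX_NONE);mm[:]=0;cv2.drawContours(mm,[max(cs,key=cv2.contourArea)],-1,1,-1)
f=np.zeros((H,W),np.float32);f[b[1]:b[3],b[0]:b[2]]=mm
r=fit("top",f,b,"tray",(366,305,-.3));print(np.round(r,3))
save(np.hstack([wire(im,"top",[(place(rect(67,79,50),*r[:3]),(0,255,0)),(place(rect(67,79,13),*r[:3]),(0,255,255)),(place(rect(64,6,48),*r[:3]),(255,0,0))],b,4.5),cv2.cvtColor(cv2.resize(mm*255,None,fx=4.5,fy=4.5),cv2.COLOR_GRAY2RGB)]),"e1.png")
E
```

```text
[ 3.66678e+02  3.03558e+02 -3.30000e-01  3.20030e+01  3.21600e+03]
```

View pics/e1.png

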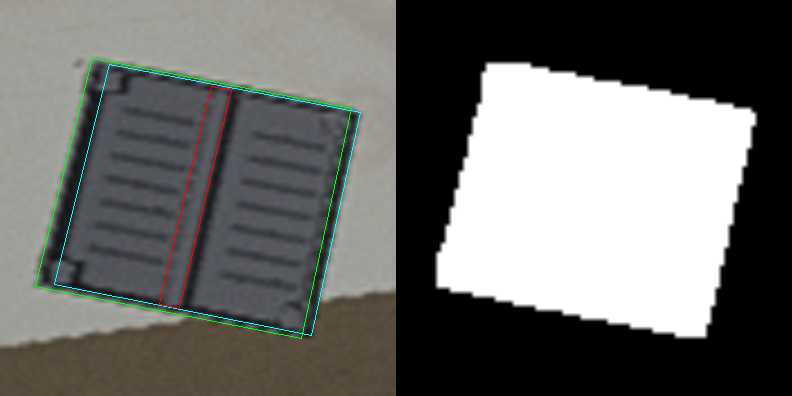

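Emit:
{"method": "servo_tool", "body": {
  "rows": [
    {"dx":0,"dy":0,"dz":0,"wx":-1,"wy":0,"wz":0,"fingers":0},
    {"dx":0,"dy":0,"dz":0,"wx":-1,"wy":0,"wz":0,"fingers":0},
    {"dx":0,"dy":0,"dz":0,"wx":-1,"wy":0,"wz":0,"fingers":0},
    {"dx":0,"dy":0,"dz":0,"wx":-1,"wy":0,"wz":0,"fingers":0},
    {"dx":0,"dy":0,"dz":0,"wx":-1,"wy":0,"wz":0,"fingers":0}
  ]
}}

```text
clock: 27.3
eef_pos: [598.5, 14.6, 176.0]
tool_rot: [2.08, 1.566, 2.626]
force: [0.1, -0.6, 0.6]
width: 85.5
```

Emit:
{"method": "servo_tool", "body": {
  "rows": [
    {"dx":0,"dy":0,"dz":0,"wx":-1,"wy":0,"wz":0,"fingers":0},
    {"dx":0,"dy":0,"dz":0,"wx":-1,"wy":0,"wz":0,"fingers":0},
    {"dx":0,"dy":0,"dz":0,"wx":-1,"wy":0,"wz":0,"fingers":0},
    {"dx":0,"dy":0,"dz":0,"wx":-1,"wy":0,"wz":0,"fingers":0},
    {"dx":0,"dy":0,"dz":0,"wx":-1,"wy":0,"wz":0,"fingers":0}
  ]
}}

```text
clock: 27.92
eef_pos: [598.5, 14.6, 176.0]
tool_rot: [1.554, 1.566, 2.623]
force: [-0.2, 0.1, 1.2]
width: 85.2
```

Emit:
{"method": "servo_tool", "body": {
  "rows": [
    {"dx":0,"dy":0,"dz":0,"wx":-1,"wy":0,"wz":0,"fingers":0},
    {"dx":0,"dy":0,"dz":0,"wx":-0.67,"wy":0,"wz":0,"fingers":0},
    {"dx":0,"dy":0.05,"dz":0.03,"wx":0,"wy":0,"wz":0,"fingers":0},
    {"dx":0,"dy":0.06,"dz":0.037,"wx":0,"wy":0,"wz":0,"fingers":0},
    {"dx":0,"dy":0.06,"dz":0.037,"wx":0,"wy":0,"wz":0,"fingers":0}
  ]
}}

```text
clock: 28.55
eef_pos: [502.2, 130.4, 176.6]
tool_rot: [1.46, 1.566, 2.701]
force: [-0.6, 0.9, -0.2]
width: 85.2
```

Emit:
{"method": "servo_tool", "body": {
  "rows": [
    {"dx":0,"dy":0.06,"dz":0.037,"wx":0,"wy":0,"wz":0,"fingers":0},
    {"dx":0,"dy":0.06,"dz":0.037,"wx":0,"wy":0,"wz":0,"fingers":0},
    {"dx":0,"dy":0.06,"dz":0.037,"wx":0,"wy":0,"wz":0,"fingers":0},
    {"dx":0,"dy":0.05,"dz":0.03,"wx":0,"wy":0,"wz":0,"fingers":0},
    {"dx":0,"dy":0,"dz":0,"wx":0,"wy":0,"wz":0,"fingers":0}
  ]
}}

```text
clock: 29.18
eef_pos: [371.7, 287.9, 177.2]
tool_rot: [1.606, 1.565, 2.854]
force: [1.8, -0.7, -0.7]
width: 85.6
```

```bash
python3 - <<'E'
from h import *
plan([366.7,305,60],np.pi/2-.33)
i2=ctrl.get_image("scene");im=ctrl.get_image("top")
save(np.hstack([wire(im,"top",[],(130,130,330,330),2),wire(i2,"scene",[],(100,120,300,320),2)]),"e2.png")
E
```

```text
pos [371.7 287.9 177.2] F [ 1.8 -0.7 -0.7] w 85.6 t 29.175 jawyaw 71.53 q7 [-1.05  0.5   0.49  2.07 -0.38  0.66  0.94]
turn [ 0.07 -0.   -0.05] shift [0.1563 0.0137 0.0194] rows 2 per row [0.0782 0.0068 0.0097]
```

View pics/e2.png

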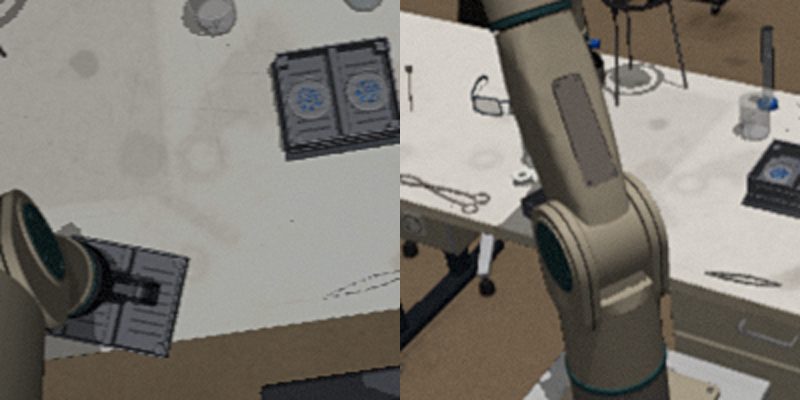

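Emit:
{"method": "servo_tool", "body": {
  "rows": [
    {"dx":0,"dy":0.013,"dz":0.019,"wx":0.07,"wy":0,"wz":0,"fingers":0},
    {"dx":0.05,"dy":0,"dz":0,"wx":0,"wy":0,"wz":0,"fingers":0},
    {"dx":0.05,"dy":0,"dz":0,"wx":0,"wy":0,"wz":0,"fingers":0},
    {"dx":0.04,"dy":0,"dz":0,"wx":0,"wy":0,"wz":0,"fingers":0},
    {"dx":0,"dy":0,"dz":0,"wx":0,"wy":0,"wz":0,"fingers":0}
  ]
}}

```text
clock: 29.9
eef_pos: [370.5, 299.6, 71.8]
tool_rot: [2.152, 1.566, -2.901]
force: [-0.1, -1.0, 0.5]
width: 85.5
```

```bash
python3 - <<'E'
from h import *
plan([366.7,305,24],np.pi/2-.33)
im=ctrl.get_image("top")
b=[278,144,338,214]
x,y=308,178;b=[x-42,y-42,x+42,y+42]
for s0 in (85,):
    s=soft(im,"top",b)
    # union base plate + tray
    P=np.r_[box(75,87,0,3),box(67,79,3,62)]
    MODEL["stack"]=P
    print(np.round(fit("top",s,b,"stack",(598,-27,.019)),3))
save(np.hstack([wire(im,"top",[],(140,230,240,330),4),wire(im,"top",[(place(rect(67,79,62),598.6,-26.6,.019),(0,255,0)),(place(rect(75,87,0),598.6,-26.6,.019),(255,0,0))],(260,130,360,230),4)]),"e3.png")
E
```

```text
pos [370.5 299.6  71.8] F [-0.1 -1.   0.5] w 85.5 t 29.9 jawyaw 70.49 q7 [-0.96  0.68  0.32  2.13 -0.53  0.41  1.03]
turn [-0.1  -0.02 -0.04] shift [0.0638 0.0071 0.0051] rows 1 per row [0.0638 0.0071 0.0051]
[ 5.982020e+02 -2.645700e+01  1.700000e-02  3.027000e+01  3.322509e+03]
```

View pics/e3.png

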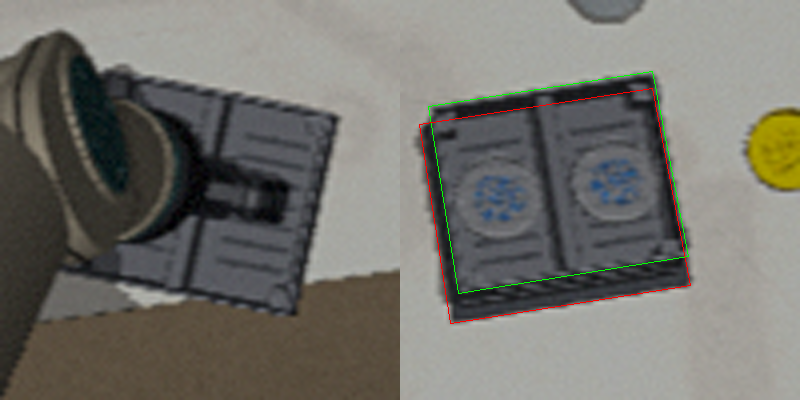

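Emit:
{"method": "servo_tool", "body": {
  "rows": [
    {"dx":0.02,"dy":0.006,"dz":0.004,"wx":-0.1,"wy":0,"wz":0,"fingers":0},
    {"dx":0.02,"dy":0,"dz":0,"wx":0,"wy":0,"wz":0,"fingers":0},
    {"dx":0.015,"dy":0,"dz":0,"wx":0,"wy":0,"wz":0,"fingers":0},
    {"dx":0,"dy":0,"dz":0,"wx":0,"wy":0,"wz":0,"fingers":0}
  ]
}}

```text
clock: 30.45
eef_pos: [366.9, 306.3, 31.5]
tool_rot: [1.384, 1.568, 2.628]
force: [-0.7, 0.1, -0.0]
width: 85.6
```

```bash
python3 - <<'E'
from h import *
plan([366.7,305,24],np.pi/2-.33)
E
```

```text
pos [366.9 306.3  31.5] F [-0.7  0.1 -0. ] w 85.6 t 30.45 jawyaw 71.27 q7 [-0.91  0.76  0.24  2.14 -0.58  0.31  1.07]
turn [ 0.03  0.01 -0.03] shift [ 0.01   -0.0003 -0.0017] rows 1 per row [ 0.01   -0.0003 -0.0017]
```

Emit:
{"method": "servo_tool", "body": {
  "rows": [
    {"dx":0.01,"dy":0,"dz":-0.0015,"wx":0,"wy":0,"wz":0,"fingers":0},
    {"dx":0,"dy":0,"dz":0,"wx":0,"wy":0,"wz":0,"fingers":0.5},
    {"dx":0,"dy":0,"dz":0,"wx":0,"wy":0,"wz":0,"fingers":1},
    {"dx":0,"dy":0,"dz":0,"wx":0,"wy":0,"wz":0,"fingers":1},
    {"dx":0,"dy":0,"dz":0,"wx":0,"wy":0,"wz":0,"fingers":1}
  ]
}}

```text
clock: 31.08
eef_pos: [367.0, 305.8, 25.0]
tool_rot: [0.698, 1.568, 1.942]
force: [-2.3, -2.7, 2.7]
width: 12.1
```

Emit:
{"method": "servo_tool", "body": {
  "rows": [
    {"dx":0,"dy":0,"dz":0,"wx":0,"wy":0,"wz":0,"fingers":1},
    {"dx":0,"dy":0,"dz":0,"wx":0,"wy":0,"wz":0,"fingers":1},
    {"dx":0,"dy":0,"dz":0,"wx":0,"wy":0,"wz":0,"fingers":1}
  ]
}}

```text
clock: 31.45
eef_pos: [367.1, 305.7, 25.2]
tool_rot: [0.672, 1.568, 1.915]
force: [-0.7, 0.0, 5.7]
width: 11.0
```

```bash
python3 - <<'E'
from h import *
plan([598.6,-26.6,140],np.pi/2+.019)
im=ctrl.get_image("top");save(wire(im,"top",[],(140,230,240,330),6),"e4.png")
E
```

```text
pos [367.1 305.7  25.2] F [-0.7  0.   5.7] w 11.0 t 31.45 jawyaw 71.26 q7 [-0.9   0.77  0.23  2.14 -0.59  0.29  1.08]
turn [-3.3   0.03 -0.01] shift [-0.1531 -0.3002 -0.4489] rows 6 per row [-0.0255 -0.05   -0.0748]
```

View pics/e4.png

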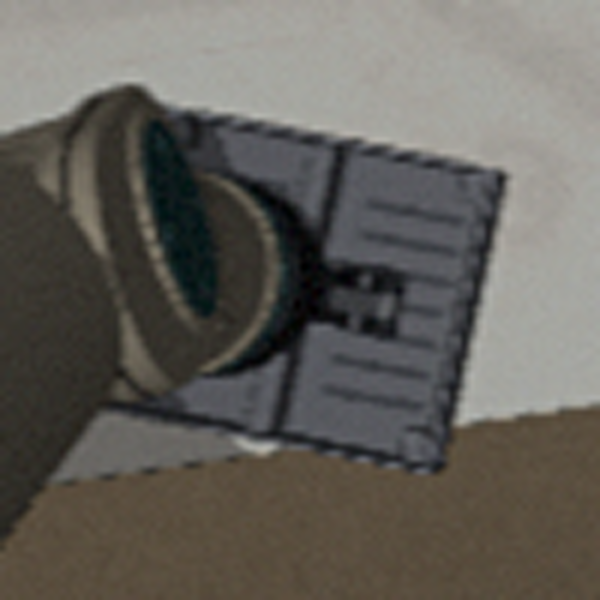

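Emit:
{"method": "servo_tool", "body": {
  "rows": [
    {"dx":-0.015,"dy":0,"dz":0,"wx":0,"wy":0,"wz":0,"fingers":1},
    {"dx":-0.03,"dy":0,"dz":0,"wx":0,"wy":0,"wz":0,"fingers":1},
    {"dx":-0.04,"dy":0,"dz":0,"wx":0,"wy":0,"wz":0,"fingers":1},
    {"dx":-0.04,"dy":0,"dz":0,"wx":0,"wy":0,"wz":0,"fingers":1},
    {"dx":-0.035,"dy":0,"dz":0,"wx":0,"wy":0,"wz":0,"fingers":1}
  ]
}}

```text
clock: 32.12
eef_pos: [366.9, 305.3, 146.3]
tool_rot: [0.71, 1.568, 1.954]
force: [0.1, 0.8, -2.5]
width: 10.8
```

Emit:
{"method": "servo_tool", "body": {
  "rows": [
    {"dx":0,"dy":0,"dz":0,"wx":-0.8,"wy":0,"wz":0,"fingers":1},
    {"dx":0,"dy":0,"dz":0,"wx":-0.9,"wy":0,"wz":0,"fingers":1},
    {"dx":0,"dy":0,"dz":0,"wx":-0.8,"wy":0,"wz":0,"fingers":1},
    {"dx":0,"dy":0,"dz":0,"wx":-0.8,"wy":0,"wz":0,"fingers":1},
    {"dx":0,"dy":0,"dz":0,"wx":0,"wy":0,"wz":0,"fingers":1}
  ]
}}

```text
clock: 32.75
eef_pos: [367.0, 305.2, 145.2]
tool_rot: [0.466, 1.568, 2.055]
force: [-0.2, 1.2, -1.6]
width: 10.9
```

```bash
python3 - <<'E'
from h import *
plan([598.6,-26.6,140],np.pi/2+.019)
im=ctrl.get_image("top");save(wire(im,"top",[],(110,130,370,330),3),"e5.png")
E
```

```text
pos [367.  305.2 145.2] F [-0.2  1.2 -1.6] w 10.9 t 32.75 jawyaw 91.04 q7 [-1.    0.55  0.36  2.08 -0.35  0.57  1.2 ]
turn [-0.01  0.03 -0.01] shift [ 0.0069 -0.3004 -0.4482] rows 6 per row [ 0.0011 -0.0501 -0.0747]
```

View pics/e5.png

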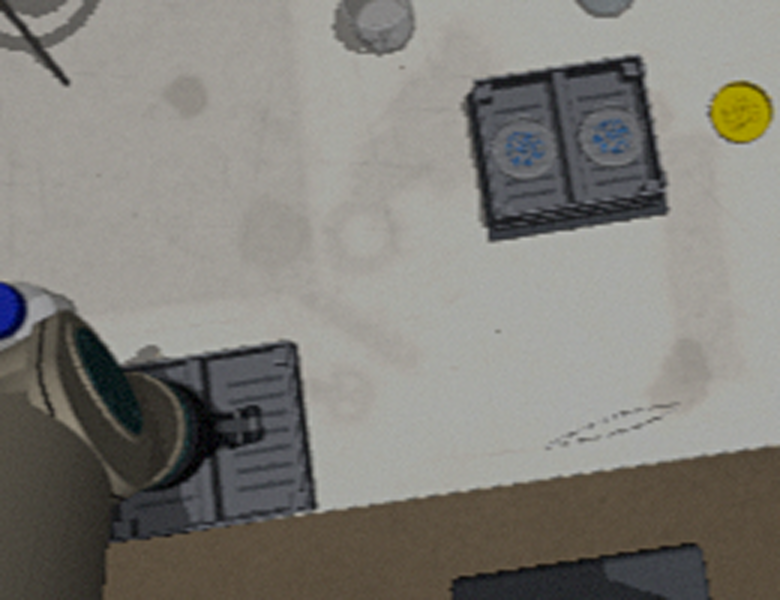

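Emit:
{"method": "servo_tool", "body": {
  "rows": [
    {"dx":0,"dy":-0.017,"dz":-0.025,"wx":0,"wy":0,"wz":0,"fingers":1},
    {"dx":0,"dy":-0.033,"dz":-0.05,"wx":0,"wy":0,"wz":0,"fingers":1},
    {"dx":0,"dy":-0.034,"dz":-0.05,"wx":0,"wy":0,"wz":0,"fingers":1},
    {"dx":0,"dy":-0.033,"dz":-0.05,"wx":0,"wy":0,"wz":0,"fingers":1},
    {"dx":0,"dy":-0.034,"dz":-0.05,"wx":0,"wy":0,"wz":0,"fingers":1}
  ]
}}

```text
clock: 33.42
eef_pos: [484.1, 137.6, 144.3]
tool_rot: [0.506, 1.568, 2.095]
force: [0.8, -0.1, -1.2]
width: 10.9
```

Emit:
{"method": "servo_tool", "body": {
  "rows": [
    {"dx":0,"dy":-0.033,"dz":-0.05,"wx":0,"wy":0,"wz":0,"fingers":1},
    {"dx":0,"dy":-0.034,"dz":-0.05,"wx":0,"wy":0,"wz":0,"fingers":1},
    {"dx":0,"dy":-0.033,"dz":-0.05,"wx":0,"wy":0,"wz":0,"fingers":1},
    {"dx":0,"dy":-0.033,"dz":-0.05,"wx":0,"wy":0,"wz":0,"fingers":1},
    {"dx":0,"dy":-0.016,"dz":-0.023,"wx":0,"wy":0,"wz":0,"fingers":1}
  ]
}}

```text
clock: 34.05
eef_pos: [599.3, -29.4, 143.8]
tool_rot: [0.682, 1.57, 2.268]
force: [-0.6, 1.1, -1.8]
width: 10.9
```

Emit:
{"method": "servo_tool", "body": {
  "rows": [
    {"dx":0,"dy":0,"dz":0,"wx":0,"wy":0,"wz":0,"fingers":1},
    {"dx":0,"dy":0,"dz":0,"wx":0,"wy":0,"wz":0,"fingers":1},
    {"dx":0.03,"dy":0,"dz":0,"wx":0,"wy":0,"wz":0,"fingers":1},
    {"dx":0,"dy":0,"dz":0,"wx":0,"wy":0,"wz":0,"fingers":1}
  ]
}}

```text
clock: 34.55
eef_pos: [596.2, -23.8, 119.9]
tool_rot: [0.944, 1.564, 2.536]
force: [-0.7, 0.0, -2.3]
width: 10.8
```

```bash
python3 - <<'E'
from h import *
plan([598.6,-26.6,92],np.pi/2+.019)
i2=ctrl.get_image("scene");im=ctrl.get_image("top");np.savez("im2.npz",top=im,scene=i2)
p=pose()[0];tp=(p[0],p[1],.019,p[2]-25.2);bp=(598.4,-26.6,.018,12)
S=[(place(rect(67,79,50),*tp),(0,255,0)),(place(rect(67,79,13),*tp),(0,255,255)),(place(rect(67,79,50),*bp),(255,0,0)),(place(rect(67,79,13),*bp),(255,255,0))]
save(np.hstack([wire(im,"top",S,(260,120,345,220),4.5),wire(i2,"scene",S,(260,140,350,240),4.5)]),"e6.png")
E
```

```text
pos [596.2 -23.8 119.9] F [-0.7  0.  -2.3] w 10.8 t 34.55 jawyaw 91.23 q7 [-0.18  0.71  0.29  1.77 -0.3   0.71  1.86]
turn [ 0.02  0.04 -0.05] shift [ 0.0372 -0.0031 -0.0038] rows 1 per row [ 0.0372 -0.0031 -0.0038]
```

View pics/e6.png

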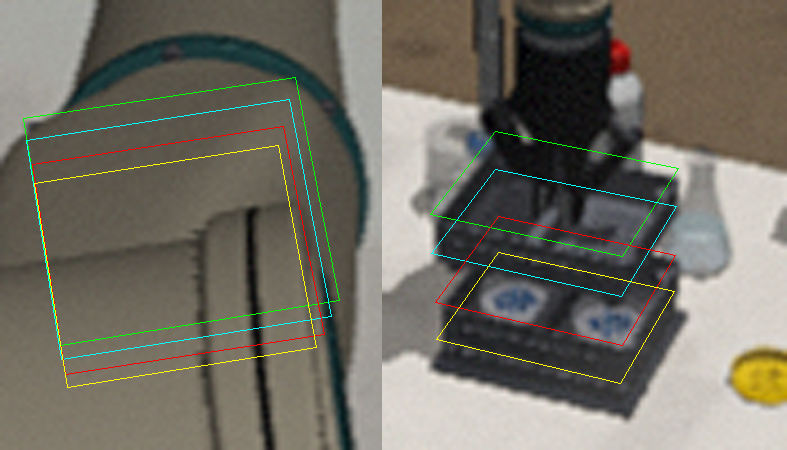

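Emit:
{"method": "servo_tool", "body": {
  "rows": [
    {"dx":0,"dy":-0.003,"dz":-0.0038,"wx":0,"wy":0,"wz":0,"fingers":1},
    {"dx":0.018,"dy":0,"dz":0,"wx":0,"wy":0,"wz":0,"fingers":1},
    {"dx":0.014,"dy":0,"dz":0,"wx":0,"wy":0,"wz":0,"fingers":1},
    {"dx":0,"dy":0,"dz":0,"wx":0,"wy":0,"wz":0,"fingers":1},
    {"dx":0,"dy":0,"dz":0,"wx":0,"wy":0,"wz":0,"fingers":1}
  ]
}}

```text
clock: 35.28
eef_pos: [600.7, -29.1, 97.0]
tool_rot: [0.508, 1.568, 2.097]
force: [-0.4, -0.5, -2.0]
width: 10.7
```

```bash
python3 - <<'E'
from h import *
plan([598.6,-26.6,75.2],np.pi/2+.019)
i2=ctrl.get_image("scene")
p=pose()[0];tp=(p[0],p[1],.019,p[2]-25.2);bp=(598.4,-26.6,.018,12)
def e(pose,k,z,f0,f1):
    P=place(rect(67,79,z),*pose); off,pr,n=edgeoff(i2,"scene",P[k[0]],P[k[1]],f0,f1); print(k,z,pr[::5].astype(int))
e(tp,(0,1),13,.15,.8);e(bp,(0,1),13,.15,.8);e(tp,(0,1),50,.6,.9);e(bp,(0,1),50,.2,.8)
save(wire(i2,"scene",[],(265,160,335,230),9),"e7.png")
E
```

```text
pos [600.7 -29.1  97. ] F [-0.4 -0.5 -2. ] w 10.7 t 35.275 jawyaw 91.07 q7 [-0.17  0.75  0.27  1.78 -0.31  0.66  1.87]
turn [-0.    0.02 -0.01] shift [0.0291 0.0027 0.0034] rows 1 per row [0.0291 0.0027 0.0034]
(0, 1) 13 [87 88 88 86 80 71 61 52 47 46 47 49 52 56 60 66 68 65 60 57 54]
(0, 1) 13 [ 71  84  90  91  84  77  68  60  57  56  56  56  57  58  59  61  65  69
  76  88 108]
(0, 1) 50 [ 44  44  43  43  44  46  50  57  62  66  69  71  73  73  64  61  59  71
  91 111 128]
(0, 1) 50 [61 56 52 49 47 47 49 50 53 56 61 66 68 66 62 57 54 54 55 56 57]
```

View pics/e7.png

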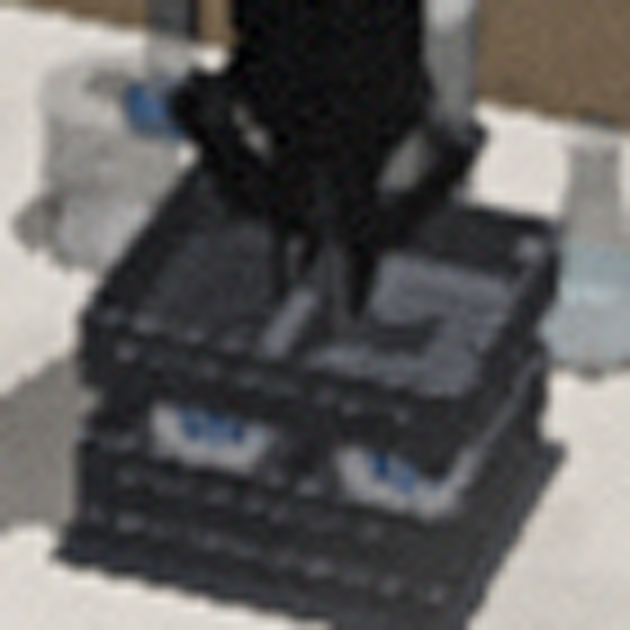

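Emit:
{"method": "servo_tool", "body": {
  "rows": [
    {"dx":0.004,"dy":0.0027,"dz":0.0034,"wx":0,"wy":0,"wz":0,"fingers":1},
    {"dx":0,"dy":0,"dz":0,"wx":0,"wy":0,"wz":0,"fingers":1},
    {"dx":0,"dy":0,"dz":0,"wx":0,"wy":0,"wz":0,"fingers":1}
  ]
}}

```text
clock: 35.7
eef_pos: [598.7, -26.4, 94.3]
tool_rot: [0.372, 1.568, 1.962]
force: [-0.6, -0.4, -1.5]
width: 11.0
```

Emit:
{"method": "servo_tool", "body": {
  "rows": [
    {"dx":0.005,"dy":0,"dz":0,"wx":0,"wy":0,"wz":0,"fingers":1},
    {"dx":0.004,"dy":0,"dz":0,"wx":0,"wy":0,"wz":0,"fingers":1},
    {"dx":0,"dy":0,"dz":0,"wx":0,"wy":0,"wz":0,"fingers":1}
  ]
}}

```text
clock: 36.08
eef_pos: [598.3, -26.5, 87.0]
tool_rot: [0.66, 1.567, 2.25]
force: [0.1, -0.2, -1.2]
width: 10.8
```

Emit:
{"method": "servo_tool", "body": {
  "rows": [
    {"dx":0.006,"dy":0,"dz":0,"wx":0,"wy":0,"wz":0,"fingers":1},
    {"dx":0,"dy":0,"dz":0,"wx":0,"wy":0,"wz":0,"fingers":1},
    {"dx":0,"dy":0,"dz":0,"wx":0,"wy":0,"wz":0,"fingers":1}
  ]
}}

```text
clock: 36.45
eef_pos: [598.6, -26.4, 82.9]
tool_rot: [0.473, 1.568, 2.063]
force: [0.4, 0.1, -1.8]
width: 10.7
```

Emit:
{"method": "servo_tool", "body": {
  "rows": [
    {"dx":0.005,"dy":0,"dz":0,"wx":0,"wy":0,"wz":0,"fingers":1},
    {"dx":0,"dy":0,"dz":0,"wx":0,"wy":0,"wz":0,"fingers":1}
  ]
}}

```text
clock: 36.7
eef_pos: [598.3, -26.4, 78.9]
tool_rot: [0.603, 1.568, 2.193]
force: [-0.4, 0.7, -1.4]
width: 10.8
```

Emit:
{"method": "servo_tool", "body": {
  "rows": [
    {"dx":0.004,"dy":0,"dz":0,"wx":0,"wy":0,"wz":0,"fingers":1},
    {"dx":0,"dy":0,"dz":0,"wx":0,"wy":0,"wz":0,"fingers":1}
  ]
}}

```text
clock: 36.95
eef_pos: [598.6, -26.4, 76.0]
tool_rot: [0.487, 1.568, 2.077]
force: [-0.4, 0.2, -1.4]
width: 11.1
```

Emit:
{"method": "servo_tool", "body": {
  "rows": [
    {"dx":0.0025,"dy":0,"dz":0,"wx":0,"wy":0,"wz":0,"fingers":1},
    {"dx":0.0015,"dy":0,"dz":0,"wx":0,"wy":0,"wz":0,"fingers":1},
    {"dx":0,"dy":0,"dz":0,"wx":0,"wy":0,"wz":0,"fingers":1}
  ]
}}

```text
clock: 37.33
eef_pos: [598.8, -26.4, 75.1]
tool_rot: [0.089, 1.568, 1.679]
force: [-3.8, -0.2, 12.8]
width: 10.7
```

```bash
python3 - <<'E'
from h import *
plan([598.6,-26.6,75.2],np.pi/2+.019)
i2=ctrl.get_image("scene")
save(wire(i2,"scene",[],(265,160,335,230),9),"e8.png")
E
```

```text
pos [598.8 -26.4  75.1] F [-3.8 -0.2 12.8] w 10.7 t 37.325 jawyaw 91.08 q7 [-0.16  0.78  0.26  1.79 -0.32  0.61  1.88]
turn [-0.    0.03 -0.  ] shift [-0.0001  0.0003 -0.0002] rows 1 per row [-0.0001  0.0003 -0.0002]
```

View pics/e8.png

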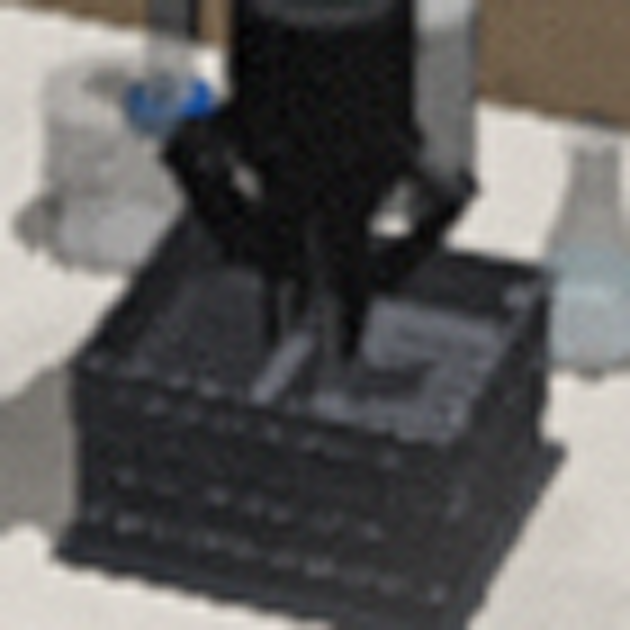

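Emit:
{"method": "servo_tool", "body": {
  "rows": [
    {"dx":0,"dy":0,"dz":0,"wx":0,"wy":0,"wz":0,"fingers":0.4},
    {"dx":0,"dy":0,"dz":0,"wx":0,"wy":0,"wz":0,"fingers":0},
    {"dx":0,"dy":0,"dz":0,"wx":0,"wy":0,"wz":0,"fingers":0},
    {"dx":0,"dy":0,"dz":0,"wx":0,"wy":0,"wz":0,"fingers":0}
  ]
}}

```text
clock: 37.88
eef_pos: [598.5, -26.4, 73.0]
tool_rot: [0.52, 1.568, 2.109]
force: [-0.3, -0.4, -0.4]
width: 81.7
```

Emit:
{"method": "servo_tool", "body": {
  "rows": [
    {"dx":-0.03,"dy":0,"dz":0,"wx":0,"wy":0,"wz":0,"fingers":0},
    {"dx":-0.06,"dy":0,"dz":0,"wx":0,"wy":0,"wz":0,"fingers":0},
    {"dx":-0.06,"dy":0,"dz":0,"wx":0,"wy":0,"wz":0,"fingers":0},
    {"dx":0,"dy":0,"dz":0,"wx":-0.45,"wy":0,"wz":0,"fingers":0},
    {"dx":0,"dy":0,"dz":0,"wx":0,"wy":0,"wz":0,"fingers":0}
  ]
}}

```text
clock: 38.5
eef_pos: [598.2, -26.4, 185.2]
tool_rot: [0.556, 1.567, 2.194]
force: [0.0, 0.9, -0.2]
width: 85.1
```

```bash
python3 - <<'E'
from h import *
plan([430,-338,180],np.pi/2+.066)
d=np.load("im0.npz")
i2=ctrl.get_image("scene");im=ctrl.get_image("top")
# lid: edges profile for candidate pose, unshadowed edges
lp=(430,-339,.066,0)
for z,hx,hy in((18,69,82),):
  P=place(rect(hx,hy,z),*lp)
  for c in("top","scene"):
    for k,n in(((3,0),"near"),((0,1),"right"),((1,2),"far"),((2,3),"left")):
      off,pr,nn=edgeoff(d[c],c,P[k[0]],P[k[1]]); print(c,n,nn.round(2),pr[::5].astype(int))
Hd=[(rect(69,82,18),(0,255,0)),(rect(69,82,13),(0,255,255)),(rect(35,6,42),(255,0,0)),(rect(35,6,19),(255,255,0))]
S=[(place(P,*lp),k) for P,k in Hd]
save(wire(d["top"],"top",S,(378,182,458,262),9),"l1.png")
save(np.hstack([wire(i2,"scene",[],(260,140,360,240),4),wire(i2,"scene",[],(330,230,430,330),4)]),"l2.png")
E
```

```text
pos [598.2 -26.4 185.2] F [ 0.   0.9 -0.2] w 85.1 t 38.5 jawyaw 93.8 q7 [-0.2   0.63  0.31  1.72 -0.25  0.84  1.87]
turn [ 0.    0.03 -0.02] shift [ 0.0069  0.2512 -0.3997] rows 5 per row [ 0.0014  0.0502 -0.0799]
top near [0.21 0.98] [ 83  84  85  86  86  86  87  91  99 113 130 145 153 157 158 157 157 157
 157 157 157]
top right [ 0.96 -0.29] [ 84  84  83  83  83  83  83  83  83  85  92 102 117 132 144 153 156 158
 158 157 157]
top far [-0.2  -0.98] [ 84  83  83  84  84  84  84  85  88  96 110 127 142 153 157 159 159 158
 158 157 157]
top left [-0.97  0.26] [ 84  86  87  88  87  86  82  78  74  71  71  75  81  91 105 122 136 148
 155 157 157]
scene near [-0.22  0.97] [ 98  97  97  95  93  93  93  95  95  92  87  80  76  79  88 102 117 135
 155 174 189]
scene right [0.97 0.24] [ 99  99  98  97  96  95  95  96  97  97  97  97  97 102 113 132 158 180
 196 204 208]
scene far [ 0.21 -0.98] [ 98  98  98  96  97 100 110 126 146 168 186 198 204 206 207 207 207 206
 206 206 206]
scene left [-0.94 -0.35] [ 96  96  96  96  98 105 119 141 165 184 196 202 202 201 200 200 199 199
 200 200 200]
```

View pics/l1.png

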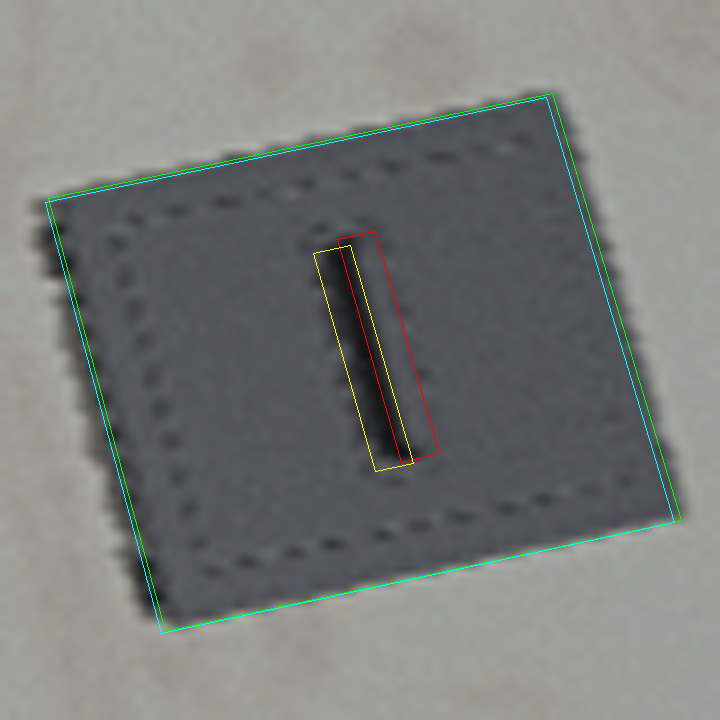

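View pics/l2.png

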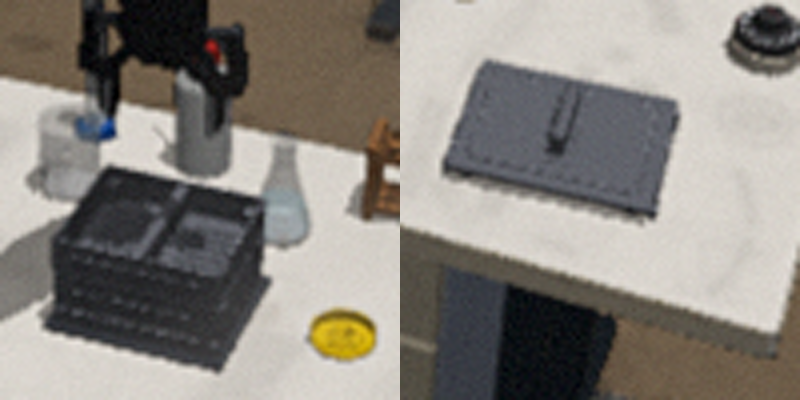

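Emit:
{"method": "servo_tool", "body": {
  "rows": [
    {"dx":0,"dy":0.02,"dz":-0.03,"wx":0,"wy":0,"wz":0,"fingers":0},
    {"dx":0,"dy":0.036,"dz":-0.058,"wx":0,"wy":0,"wz":0,"fingers":0},
    {"dx":0,"dy":0.036,"dz":-0.058,"wx":0,"wy":0,"wz":0,"fingers":0},
    {"dx":0,"dy":0.036,"dz":-0.058,"wx":0,"wy":0,"wz":0,"fingers":0},
    {"dx":0,"dy":0.036,"dz":-0.058,"wx":0,"wy":0,"wz":0,"fingers":0}
  ]
}}

```text
clock: 39.22
eef_pos: [487.4, -231.9, 184.0]
tool_rot: [0.749, 1.566, 2.386]
force: [1.1, -0.0, 0.1]
width: 85.1
```

Emit:
{"method": "servo_tool", "body": {
  "rows": [
    {"dx":0,"dy":0.036,"dz":-0.058,"wx":0,"wy":0,"wz":0,"fingers":0},
    {"dx":0,"dy":0.036,"dz":-0.058,"wx":0,"wy":0,"wz":0,"fingers":0},
    {"dx":0,"dy":0.015,"dz":-0.026,"wx":0,"wy":0,"wz":0,"fingers":0},
    {"dx":0.05,"dy":0,"dz":0,"wx":0,"wy":0,"wz":0,"fingers":0},
    {"dx":0.05,"dy":0,"dz":0,"wx":0,"wy":0,"wz":0,"fingers":0}
  ]
}}

```text
clock: 39.85
eef_pos: [430.1, -341.4, 108.3]
tool_rot: [0.516, 1.567, 2.151]
force: [-0.4, -0.2, 0.4]
width: 85.2
```

Emit:
{"method": "servo_tool", "body": {
  "rows": [
    {"dx":0,"dy":0,"dz":0,"wx":0,"wy":0,"wz":0,"fingers":0},
    {"dx":0,"dy":0,"dz":0,"wx":0,"wy":0,"wz":0,"fingers":0}
  ]
}}

```text
clock: 40.1
eef_pos: [430.9, -341.6, 110.4]
tool_rot: [0.467, 1.568, 2.103]
force: [-0.6, 0.6, 1.6]
width: 84.9
```

```bash
python3 - <<'E'
from h import *
plan([430.8,-342,24],np.pi/2+.066)
i2=ctrl.get_image("scene");im=ctrl.get_image("top")
save(np.hstack([wire(im,"top",[],(370,170,470,270),4),wire(i2,"scene",[],(330,210,430,310),4)]),"l3.png")
E
```

```text
pos [ 430.9 -341.6  110.4] F [-0.6  0.6  1.6] w 84.9 t 40.1 jawyaw 93.77 q7 [ 0.46  0.67  0.24  1.91 -0.27  0.6   2.52]
turn [-0.    0.02 -0.01] shift [ 0.1152  0.0002 -0.0005] rows 2 per row [ 0.0576  0.0001 -0.0003]
```

View pics/l3.png

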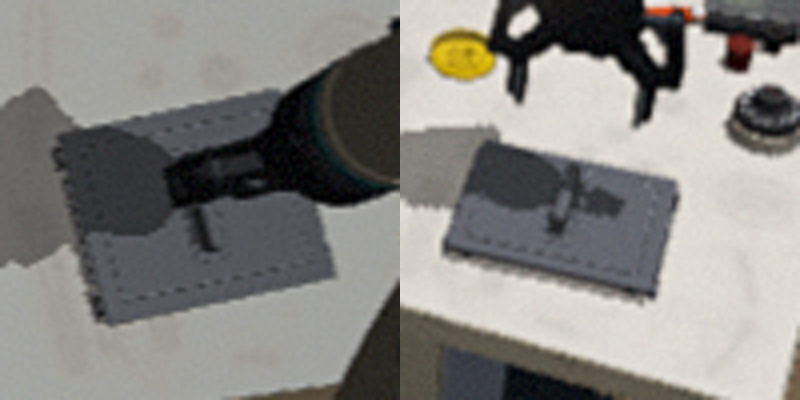

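Emit:
{"method": "servo_tool", "body": {
  "rows": [
    {"dx":0.03,"dy":0,"dz":0,"wx":0,"wy":0,"wz":0,"fingers":0},
    {"dx":0.04,"dy":0,"dz":0,"wx":0,"wy":0,"wz":0,"fingers":0},
    {"dx":0.03,"dy":0,"dz":0,"wx":0,"wy":0,"wz":0,"fingers":0},
    {"dx":0.01,"dy":0,"dz":0,"wx":0,"wy":0,"wz":0,"fingers":0},
    {"dx":0,"dy":0,"dz":0,"wx":0,"wy":0,"wz":0,"fingers":0}
  ]
}}

```text
clock: 40.83
eef_pos: [431.1, -341.4, 28.2]
tool_rot: [0.224, 1.569, 1.861]
force: [0.5, 0.4, -0.3]
width: 85.3
```

```bash
python3 - <<'E'
from h import *
plan([430.8,-342,22.5],np.pi/2+.066)
E
```

```text
pos [ 431.1 -341.4   28.2] F [ 0.5  0.4 -0.3] w 85.3 t 40.825 jawyaw 93.79 q7 [ 0.51  0.8   0.18  1.94 -0.31  0.42  2.55]
turn [ 0.    0.02 -0.  ] shift [ 0.0076  0.0004 -0.0008] rows 1 per row [ 0.0076  0.0004 -0.0008]
```

Emit:
{"method": "servo_tool", "body": {
  "rows": [
    {"dx":0.0075,"dy":0,"dz":0,"wx":0,"wy":0,"wz":0,"fingers":0},
    {"dx":0,"dy":0,"dz":0,"wx":0,"wy":0,"wz":0,"fingers":0.5},
    {"dx":0,"dy":0,"dz":0,"wx":0,"wy":0,"wz":0,"fingers":1},
    {"dx":0,"dy":0,"dz":0,"wx":0,"wy":0,"wz":0,"fingers":1},
    {"dx":0,"dy":0,"dz":0,"wx":0,"wy":0,"wz":0,"fingers":1}
  ]
}}

```text
clock: 41.45
eef_pos: [430.7, -341.1, 22.1]
tool_rot: [0.36, 1.568, 1.997]
force: [1.5, 0.1, 2.1]
width: 12.6
```

Emit:
{"method": "servo_tool", "body": {
  "rows": [
    {"dx":0,"dy":0,"dz":0,"wx":0,"wy":0,"wz":0,"fingers":1},
    {"dx":0,"dy":0,"dz":0,"wx":0,"wy":0,"wz":0,"fingers":1},
    {"dx":0,"dy":0,"dz":0,"wx":0,"wy":0,"wz":0,"fingers":1}
  ]
}}

```text
clock: 41.82
eef_pos: [430.8, -341.1, 22.2]
tool_rot: [0.317, 1.568, 1.953]
force: [0.1, 1.2, 5.4]
width: 10.5
```

```bash
python3 - <<'E'
from h import *
plan([430.8,-342,150],np.pi/2+.019)
i2=ctrl.get_image("scene");im=ctrl.get_image("top")
save(np.hstack([wire(im,"top",[],(370,170,470,270),4),wire(i2,"scene",[],(330,210,430,310),4)]),"l4.png")
E
```

```text
pos [ 430.8 -341.1   22.2] F [0.1 1.2 5.4] w 10.5 t 41.825 jawyaw 93.78 q7 [ 0.51  0.81  0.17  1.95 -0.32  0.41  2.56]
turn [ 0.45  0.02 -0.01] shift [-0.1704 -0.     -0.0012] rows 3 per row [-0.0568 -0.     -0.0004]
```

View pics/l4.png

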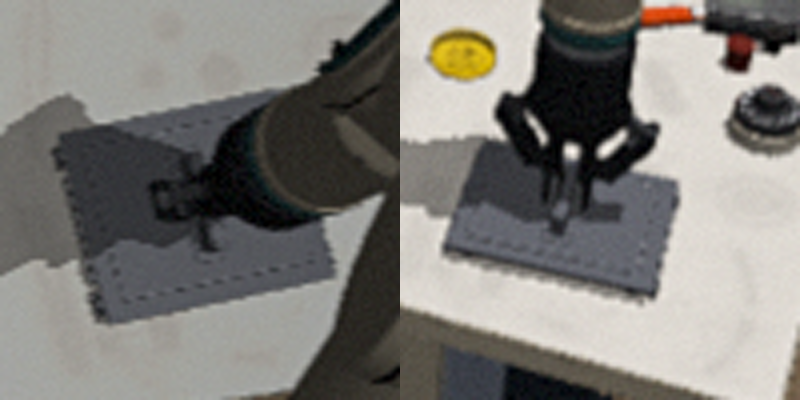

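Emit:
{"method": "servo_tool", "body": {
  "rows": [
    {"dx":-0.015,"dy":0,"dz":0,"wx":0,"wy":0,"wz":0,"fingers":1},
    {"dx":-0.03,"dy":0,"dz":0,"wx":0,"wy":0,"wz":0,"fingers":1},
    {"dx":-0.05,"dy":0,"dz":0,"wx":0,"wy":0,"wz":0,"fingers":1},
    {"dx":-0.06,"dy":0,"dz":0,"wx":0,"wy":0,"wz":0,"fingers":1},
    {"dx":-0.04,"dy":0,"dz":0,"wx":0.45,"wy":0,"wz":0,"fingers":1}
  ]
}}

```text
clock: 42.55
eef_pos: [431.0, -341.7, 170.3]
tool_rot: [-0.023, 1.569, 1.565]
force: [0.3, -0.6, -2.5]
width: 10.5
```

Emit:
{"method": "servo_tool", "body": {
  "rows": [
    {"dx":0,"dy":0,"dz":0,"wx":0,"wy":0,"wz":0,"fingers":1},
    {"dx":0,"dy":0,"dz":0,"wx":0,"wy":0,"wz":0,"fingers":1}
  ]
}}

```text
clock: 42.8
eef_pos: [430.2, -340.6, 167.3]
tool_rot: [0.595, 1.566, 2.186]
force: [-0.0, -0.1, -2.2]
width: 10.8
```

```bash
python3 - <<'E'
from h import *
plan([598.6,-26.5,165],np.pi/2+.019)
i2=ctrl.get_image("scene");im=ctrl.get_image("top")
save(np.hstack([wire(im,"top",[],(370,140,470,240),4),wire(i2,"scene",[],(330,190,430,290),4)]),"l5.png")
p=pose()[0]; 
for c,d in(("top",im),("scene",i2)):
  P=place(rect(69,82,13),p[0],p[1],.019,p[2]-22.2)
  P2=place(rect(69,82,18),p[0],p[1],.019,p[2]-22.2)
  for k,n in(((3,0),"near"),((0,1),"right"),((1,2),"far"),((2,3),"left")):
    for q,z in((P,13),(P2,18)):
      off,pr,nn=edgeoff(d,c,q[k[0]],q[k[1]],.05,.5); print(c,n,z,pr[::5].astype(int))
E
```

```text
pos [ 430.2 -340.6  167.3] F [-0.  -0.1 -2.2] w 10.8 t 42.8 jawyaw 91.13 q7 [ 0.42  0.59  0.3   1.87 -0.25  0.73  2.45]
turn [ 0.01  0.04 -0.03] shift [ 0.0031 -0.2324  0.4145] rows 6 per row [ 0.0005 -0.0387  0.0691]
top near 13 [ 87  88  88  88  88  87  87  91  99 113 132 148 157 162 163 162 162 162
 161 161 161]
top near 18 [ 86  88  88  88  88  87  87  90  97 110 129 147 156 161 163 162 162 162
 161 161 161]
top right 13 [ 84  83  83  82  83  83  83  83  83  83  87  94 107 123 138 149 156 159
 159 159 159]
top right 18 [ 83  82  83  83  83  83  83  83  87  94 108 124 138 149 156 159 159 159
 159 159 158]
top far 13 [ 78  79  82  83  84  84  84  84  87  94 107 123 141 151 156 159 159 159
 158 159 159]
top far 18 [ 78  81  83  84  84  84  84  86  92 103 119 136 149 155 158 158 157 158
 158 159 159]
top left 13 [ 53  53  53  53  53  53  53  55  57  59  61  64  71  79  88  96 100 102
 103 103 103]
top left 18 [ 52  53  53  53  53  53  53  53  54  56  58  60  63  68  76  85  93  99
 102 103 103]
scene near 13 [101 100  98  98  99 100  98  93  90  93 112 139 169 193 207 214 214 213
 214 214 215]
scene near 18 [104 104 103 101  99  98  98 100  99  96  91  89  98 122 152 180 201 210
 215 213 213]
scene right 13 [103 101 100 100 100 102 103 104 104 104 105 107 113 123 139 161 183 200
 211 216 218]
scene right 18 [104 102 100  99 100 101 102 103 104 104 105 106 111 119 133 153 175 194
 208 214 217]
scene far 13 [104 104 104 104 103 101  99 100 103 103  97  89  75  59  46  41  43  63
  81  85  85]
scene far 18 [104 103 101  99  98 103 102  98  90  80  64  50  45  39  53  72  84  84
  84  84  89]
scene left 13 [ 62  62  62  62  63  66  74  93 116 144 174 195 208 213 214 214 213 213
 213 213 213]
scene left 18 [ 62  62  62  63  66  74  92 117 147 176 198 209 214 214 214 213 212 213
 213 213 213]
```

View pics/l5.png

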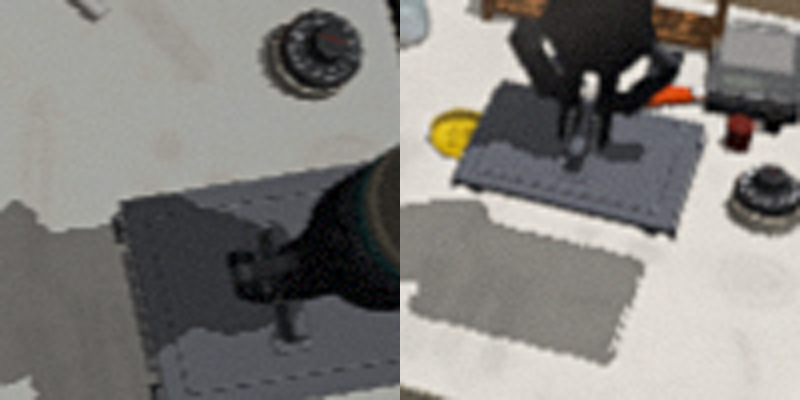

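Emit:
{"method": "servo_tool", "body": {
  "rows": [
    {"dx":0,"dy":-0.016,"dz":0.028,"wx":0,"wy":0,"wz":0,"fingers":1},
    {"dx":0,"dy":-0.033,"dz":0.059,"wx":0,"wy":0,"wz":0,"fingers":1},
    {"dx":0,"dy":-0.033,"dz":0.059,"wx":0,"wy":0,"wz":0,"fingers":1},
    {"dx":0,"dy":-0.033,"dz":0.059,"wx":0,"wy":0,"wz":0,"fingers":1},
    {"dx":0,"dy":-0.033,"dz":0.059,"wx":0,"wy":0,"wz":0,"fingers":1}
  ]
}}

```text
clock: 43.52
eef_pos: [538.0, -139.8, 167.2]
tool_rot: [0.887, 1.566, 2.477]
force: [0.6, -0.0, -2.5]
width: 10.6
```

Emit:
{"method": "servo_tool", "body": {
  "rows": [
    {"dx":0,"dy":-0.033,"dz":0.059,"wx":0,"wy":0,"wz":0,"fingers":1},
    {"dx":0,"dy":-0.033,"dz":0.058,"wx":0,"wy":0,"wz":0,"fingers":1},
    {"dx":0,"dy":-0.018,"dz":0.033,"wx":0,"wy":0,"wz":0,"fingers":1},
    {"dx":0,"dy":0,"dz":0,"wx":0,"wy":0,"wz":0,"fingers":1},
    {"dx":0,"dy":0,"dz":0,"wx":0,"wy":0,"wz":0,"fingers":1}
  ]
}}

```text
clock: 44.15
eef_pos: [597.8, -28.9, 167.7]
tool_rot: [1.179, 1.567, 2.768]
force: [-0.1, 0.4, -2.7]
width: 10.5
```

Emit:
{"method": "servo_tool", "body": {
  "rows": [
    {"dx":0.02,"dy":0,"dz":0,"wx":0,"wy":0,"wz":0,"fingers":1},
    {"dx":0,"dy":0,"dz":0,"wx":0,"wy":0,"wz":0,"fingers":1},
    {"dx":0,"dy":0,"dz":0,"wx":0,"wy":0,"wz":0,"fingers":1}
  ]
}}

```text
clock: 44.52
eef_pos: [598.6, -28.3, 153.5]
tool_rot: [0.638, 1.568, 2.227]
force: [-0.9, 0.4, -2.3]
width: 10.8
```

```bash
python3 - <<'E'
from h import *
plan([598.4,-26.5,118],np.pi/2+.019)
i2=ctrl.get_image("scene");im=ctrl.get_image("top")
save(np.hstack([wire(im,"top",[],(250,110,350,210),4),wire(i2,"scene",[],(250,130,350,230),4)]),"l6.png")
E
```

```text
pos [598.6 -28.3 153.5] F [-0.9  0.4 -2.3] w 10.8 t 44.525 jawyaw 91.02 q7 [-0.2   0.67  0.33  1.75 -0.3   0.78  1.86]
turn [-0.01  0.02 -0.02] shift [0.0474 0.0003 0.0024] rows 1 per row [0.0474 0.0003 0.0024]
```

View pics/l6.png

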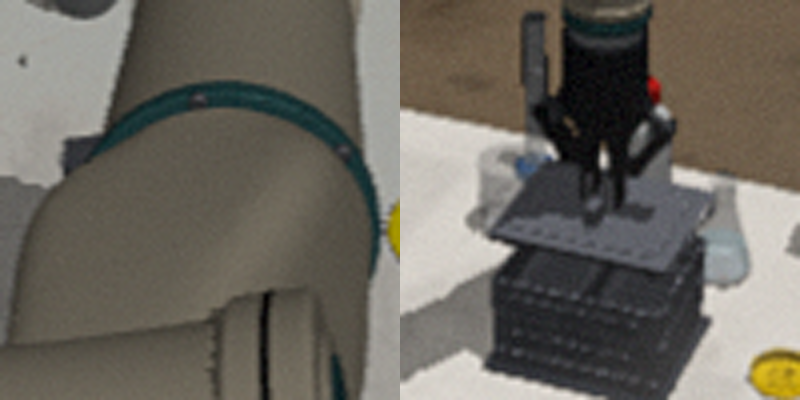

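Emit:
{"method": "servo_tool", "body": {
  "rows": [
    {"dx":0.02,"dy":0,"dz":0.0024,"wx":0,"wy":0,"wz":0,"fingers":1},
    {"dx":0.015,"dy":0,"dz":0,"wx":0,"wy":0,"wz":0,"fingers":1},
    {"dx":0,"dy":0,"dz":0,"wx":0,"wy":0,"wz":0,"fingers":1},
    {"dx":0,"dy":0,"dz":0,"wx":0,"wy":0,"wz":0,"fingers":1}
  ]
}}

```text
clock: 45.12
eef_pos: [598.9, -25.9, 127.4]
tool_rot: [0.498, 1.568, 2.088]
force: [1.0, 0.4, -2.6]
width: 11.1
```

```bash
python3 - <<'E'
from h import *
plan([598.4,-26.5,118],np.pi/2+.019)
i2=ctrl.get_image("scene")
save(wire(i2,"scene",[],(265,150,335,220),9),"l7.png")
E
```

```text
pos [598.9 -25.9 127.4] F [ 1.   0.4 -2.6] w 11.1 t 45.125 jawyaw 91.08 q7 [-0.2   0.71  0.31  1.76 -0.31  0.72  1.87]
turn [-0.    0.02 -0.01] shift [ 0.0126  0.0007 -0.0008] rows 1 per row [ 0.0126  0.0007 -0.0008]
```

View pics/l7.png

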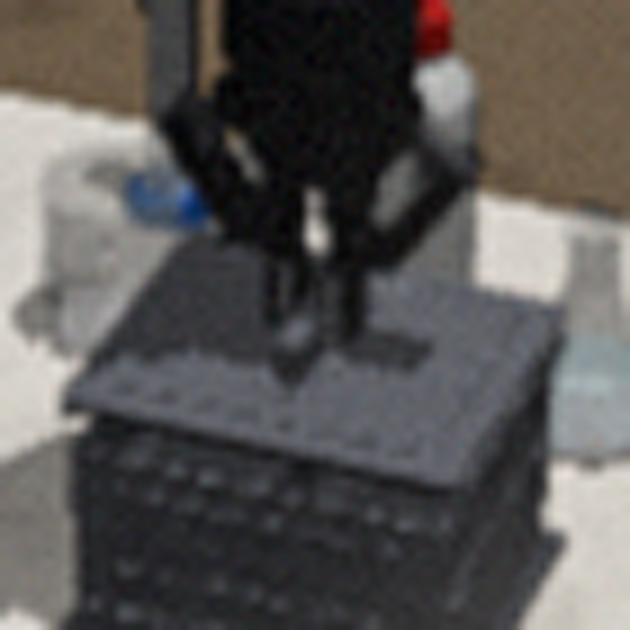

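Aligned over the stack; lower gently.

Emit:
{"method": "servo_tool", "body": {
  "rows": [
    {"dx":0.005,"dy":0.0005,"dz":-0.0008,"wx":0,"wy":0,"wz":0,"fingers":1},
    {"dx":0,"dy":0,"dz":0,"wx":0,"wy":0,"wz":0,"fingers":1},
    {"dx":0,"dy":0,"dz":0,"wx":0,"wy":0,"wz":0,"fingers":1}
  ]
}}

```text
clock: 45.55
eef_pos: [598.6, -26.4, 123.9]
tool_rot: [0.383, 1.568, 1.973]
force: [-0.6, 0.2, -2.7]
width: 10.7
```

Emit:
{"method": "servo_tool", "body": {
  "rows": [
    {"dx":0.004,"dy":0,"dz":0,"wx":0,"wy":0,"wz":0,"fingers":1},
    {"dx":0,"dy":0,"dz":0,"wx":0,"wy":0,"wz":0,"fingers":1}
  ]
}}

```text
clock: 45.8
eef_pos: [598.3, -26.3, 120.5]
tool_rot: [0.591, 1.568, 2.181]
force: [-0.7, 1.0, -2.1]
width: 10.6
```

Emit:
{"method": "servo_tool", "body": {
  "rows": [
    {"dx":0.003,"dy":0,"dz":0,"wx":0,"wy":0,"wz":0,"fingers":1},
    {"dx":0,"dy":0,"dz":0,"wx":0,"wy":0,"wz":0,"fingers":1}
  ]
}}

```text
clock: 46.05
eef_pos: [598.6, -26.4, 118.8]
tool_rot: [0.362, 1.568, 1.952]
force: [-0.3, 1.4, -0.3]
width: 10.6
```

Emit:
{"method": "servo_tool", "body": {
  "rows": [
    {"dx":0.001,"dy":0,"dz":0,"wx":0,"wy":0,"wz":0,"fingers":1},
    {"dx":0,"dy":0,"dz":0,"wx":0,"wy":0,"wz":0,"fingers":1}
  ]
}}

```text
clock: 46.3
eef_pos: [598.7, -26.4, 118.5]
tool_rot: [0.228, 1.568, 1.818]
force: [-1.7, -1.0, 5.4]
width: 10.6
```

```bash
python3 - <<'E'
from h import *
plan([598.4,-26.5,118],np.pi/2+.019)
i2=ctrl.get_image("scene")
save(wire(i2,"scene",[],(265,150,335,220),9),"l8.png")
E
```

```text
pos [598.7 -26.4 118.5] F [-1.7 -1.   5.4] w 10.6 t 46.3 jawyaw 91.08 q7 [-0.19  0.72  0.31  1.77 -0.32  0.7   1.88]
turn [-0.    0.03 -0.01] shift [ 0.0007  0.0003 -0.0001] rows 1 per row [ 0.0007  0.0003 -0.0001]
```

View pics/l8.png

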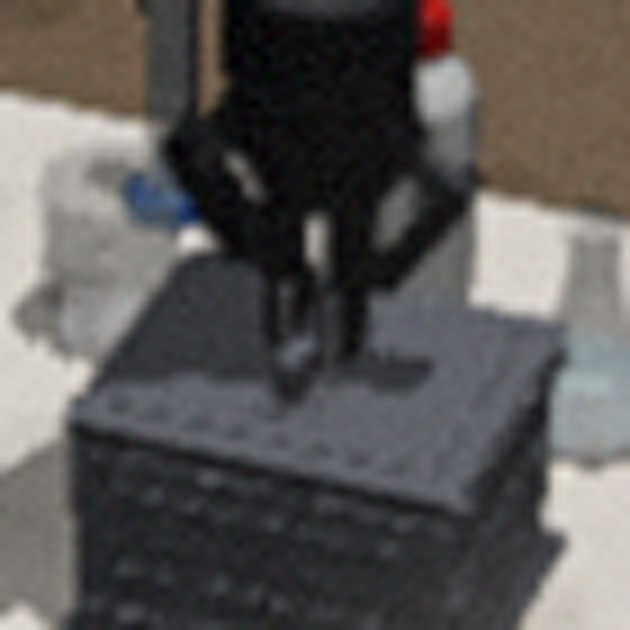

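Emit:
{"method": "servo_tool", "body": {
  "rows": [
    {"dx":0,"dy":0,"dz":0,"wx":0,"wy":0,"wz":0,"fingers":0.4},
    {"dx":-0.001,"dy":0,"dz":0,"wx":0,"wy":0,"wz":0,"fingers":0},
    {"dx":0,"dy":0,"dz":0,"wx":0,"wy":0,"wz":0,"fingers":0},
    {"dx":-0.02,"dy":0,"dz":0,"wx":0,"wy":0,"wz":0,"fingers":0},
    {"dx":-0.04,"dy":0,"dz":0,"wx":0,"wy":0,"wz":0,"fingers":0}
  ]
}}

```text
clock: 46.98
eef_pos: [597.9, -26.5, 163.8]
tool_rot: [0.924, 1.567, 2.514]
force: [1.1, -0.1, -0.2]
width: 85.4
```

Emit:
{"method": "servo_tool", "body": {
  "rows": [
    {"dx":-0.02,"dy":0,"dz":0,"wx":0,"wy":0,"wz":0,"fingers":1},
    {"dx":0,"dy":0,"dz":0,"wx":0,"wy":0,"wz":0,"fingers":1},
    {"dx":0,"dy":0,"dz":0,"wx":0,"wy":0,"wz":0,"fingers":1},
    {"dx":0,"dy":0,"dz":0,"wx":0,"wy":0,"wz":0,"fingers":1}
  ]
}}

```text
clock: 47.48
eef_pos: [597.9, -26.4, 177.6]
tool_rot: [0.867, 1.567, 2.457]
force: [-0.1, 0.2, -0.1]
width: 12.2
```

```bash
python3 - <<'E'
from h import *
for n,a,b in(("c1",-53,70),("c2",53,70),("c3",-53,-70),("c4",53,-70)):
    q=place(np.array([[a,b,0.]]),598.4,-26.5,.019)[0]; print(n,q[:2].round(1)); plan([q[0],q[1],120],np.pi/2+.019)
i2=ctrl.get_image("scene");im=ctrl.get_image("top")
save(np.hstack([wire(im,"top",[],(250,110,350,210),4),wire(i2,"scene",[],(250,130,350,230),4)]),"p0.png")
E
```

```text
c1 [544.1  42.5]
pos [597.9 -26.4 177.6] F [-0.1  0.2 -0.1] w 12.2 t 47.475 jawyaw 91.09 q7 [-0.22  0.64  0.34  1.73 -0.28  0.83  1.85]
turn [-0.    0.03 -0.03] shift [0.0767 0.07   0.0932] rows 2 per row [0.0384 0.035  0.0466]
c2 [650.1  44.5]
pos [597.9 -26.4 177.6] F [-0.1  0.2 -0.1] w 12.2 t 47.475 jawyaw 91.09 q7 [-0.22  0.64  0.34  1.73 -0.28  0.83  1.85]
turn [-0.    0.03 -0.03] shift [ 0.0767 -0.0714  0.0932] rows 2 per row [ 0.0384 -0.0357  0.0466]
c3 [546.7 -97.5]
pos [597.9 -26.4 177.6] F [-0.1  0.2 -0.1] w 12.2 t 47.475 jawyaw 91.09 q7 [-0.22  0.64  0.34  1.73 -0.28  0.83  1.85]
turn [-0.    0.03 -0.03] shift [ 0.0767  0.07   -0.0935] rows 2 per row [ 0.0384  0.035  -0.0467]
c4 [652.7 -95.5]
pos [597.9 -26.4 177.6] F [-0.1  0.2 -0.1] w 12.2 t 47.475 jawyaw 91.09 q7 [-0.22  0.64  0.34  1.73 -0.28  0.83  1.85]
turn [-0.    0.03 -0.03] shift [ 0.0767 -0.0714 -0.0935] rows 2 per row [ 0.0384 -0.0357 -0.0467]
```

View pics/p0.png

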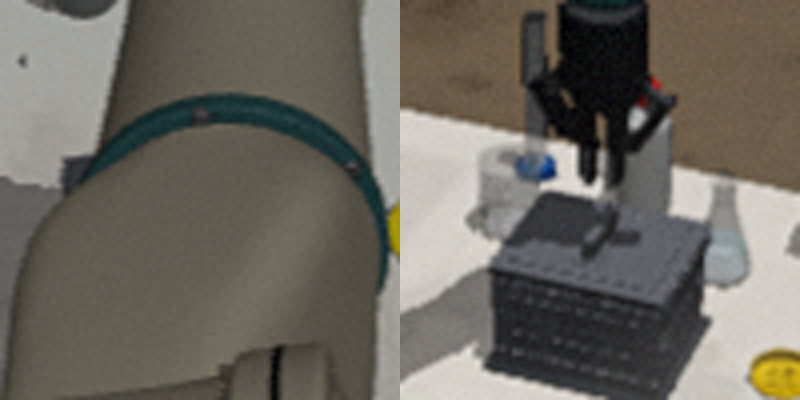

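Emit:
{"method": "servo_tool", "body": {
  "rows": [
    {"dx":0,"dy":0.035,"dz":0.045,"wx":0,"wy":0,"wz":0,"fingers":1},
    {"dx":0,"dy":0.035,"dz":0.048,"wx":0,"wy":0,"wz":0,"fingers":1},
    {"dx":0.04,"dy":0,"dz":0,"wx":0,"wy":0,"wz":0,"fingers":1},
    {"dx":0.03,"dy":0,"dz":0,"wx":0,"wy":0,"wz":0,"fingers":1},
    {"dx":0,"dy":0,"dz":0,"wx":0,"wy":0,"wz":0,"fingers":1}
  ]
}}

```text
clock: 48.2
eef_pos: [543.2, 42.3, 124.7]
tool_rot: [1.179, 1.565, 2.769]
force: [-0.1, 0.2, 0.8]
width: 0.1
```

Emit:
{"method": "servo_tool", "body": {
  "rows": [
    {"dx":0,"dy":0,"dz":0,"wx":0,"wy":0,"wz":0,"fingers":1},
    {"dx":0.004,"dy":0,"dz":0,"wx":0,"wy":0,"wz":0,"fingers":1},
    {"dx":0.004,"dy":0,"dz":0,"wx":0,"wy":0,"wz":0,"fingers":1},
    {"dx":0,"dy":0,"dz":0,"wx":0,"wy":0,"wz":0,"fingers":1}
  ]
}}

```text
clock: 48.7
eef_pos: [544.7, 42.4, 120.3]
tool_rot: [0.439, 1.568, 2.029]
force: [-0.2, 0.4, 0.5]
width: -0.0
```

Emit:
{"method": "servo_tool", "body": {
  "rows": [
    {"dx":0.006,"dy":0,"dz":0,"wx":0,"wy":0,"wz":0,"fingers":1},
    {"dx":0.002,"dy":0,"dz":0,"wx":0,"wy":0,"wz":0,"fingers":1},
    {"dx":0,"dy":0,"dz":0,"wx":0,"wy":0,"wz":0,"fingers":1}
  ]
}}

```text
clock: 49.08
eef_pos: [544.6, 42.4, 114.2]
tool_rot: [0.526, 1.568, 2.115]
force: [-0.0, -0.2, 0.6]
width: 0.1
```

Emit:
{"method": "servo_tool", "body": {
  "rows": [
    {"dx":0.002,"dy":0,"dz":0,"wx":0,"wy":0,"wz":0,"fingers":1},
    {"dx":0.002,"dy":0,"dz":0,"wx":0,"wy":0,"wz":0,"fingers":1}
  ]
}}

```text
clock: 49.32
eef_pos: [544.7, 42.9, 111.9]
tool_rot: [0.279, 1.567, 1.868]
force: [-1.4, 1.1, 7.4]
width: 0.2
```

Emit:
{"method": "servo_tool", "body": {
  "rows": [
    {"dx":0.002,"dy":0,"dz":0,"wx":0,"wy":0,"wz":0,"fingers":1},
    {"dx":0.002,"dy":0,"dz":0,"wx":0,"wy":0,"wz":0,"fingers":1}
  ]
}}

```text
clock: 49.58
eef_pos: [544.8, 42.3, 108.2]
tool_rot: [0.343, 1.568, 1.933]
force: [-0.5, 0.9, 5.0]
width: 0.2
```

Emit:
{"method": "servo_tool", "body": {
  "rows": [
    {"dx":0.002,"dy":0,"dz":0,"wx":0,"wy":0,"wz":0,"fingers":1},
    {"dx":0,"dy":0,"dz":0,"wx":0,"wy":0,"wz":0,"fingers":1}
  ]
}}

```text
clock: 49.82
eef_pos: [545.0, 42.3, 107.8]
tool_rot: [0.14, 1.568, 1.729]
force: [-2.9, 0.8, 11.3]
width: -0.1
```

Emit:
{"method": "servo_tool", "body": {
  "rows": [
    {"dx":0.001,"dy":0,"dz":0,"wx":0,"wy":0,"wz":0,"fingers":1},
    {"dx":0,"dy":0,"dz":0,"wx":0,"wy":0,"wz":0,"fingers":1}
  ]
}}

```text
clock: 50.08
eef_pos: [545.0, 42.4, 107.6]
tool_rot: [0.048, 1.567, 1.638]
force: [-4.0, 1.5, 15.9]
width: -0.4
```

```bash
python3 - <<'E'
from h import *
plan([652.7,-95.5,150],np.pi/2+.019)
i2=ctrl.get_image("scene")
save(wire(i2,"scene",[],(265,150,335,220),9),"p1.png")
E
```

```text
pos [545.   42.4 107.6] F [-4.   1.5 15.9] w -0.4 t 50.075 jawyaw 91.07 q7 [-0.32  0.68  0.3   1.92 -0.34  0.59  1.79]
turn [-0.    0.03 -0.  ] shift [-0.0565 -0.1401 -0.1865] rows 3 per row [-0.0188 -0.0467 -0.0622]
```

View pics/p1.png

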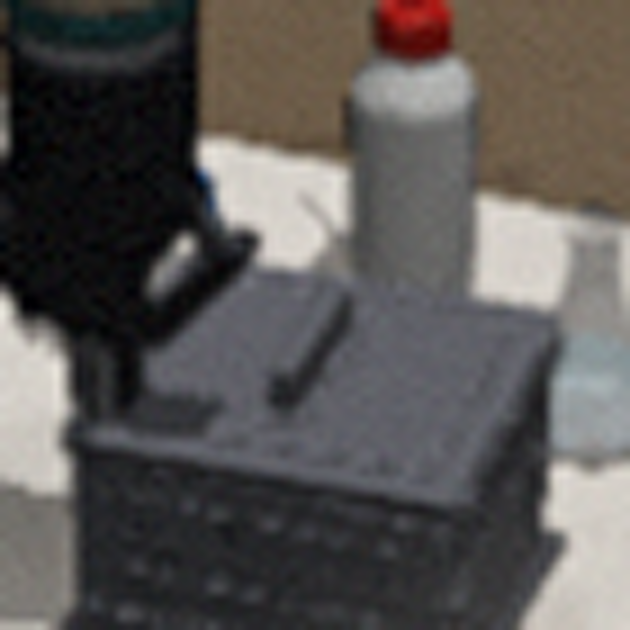

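Emit:
{"method": "servo_tool", "body": {
  "rows": [
    {"dx":-0.02,"dy":0,"dz":0,"wx":0,"wy":0,"wz":0,"fingers":1},
    {"dx":-0.045,"dy":0,"dz":0,"wx":0,"wy":0,"wz":0,"fingers":1},
    {"dx":0,"dy":-0.03,"dz":-0.04,"wx":0,"wy":0,"wz":0,"fingers":1},
    {"dx":0,"dy":-0.04,"dz":-0.053,"wx":0,"wy":0,"wz":0,"fingers":1},
    {"dx":0,"dy":-0.04,"dz":-0.053,"wx":0,"wy":0,"wz":0,"fingers":1}
  ]
}}

```text
clock: 50.75
eef_pos: [630.3, -66.8, 154.9]
tool_rot: [0.248, 1.568, 1.839]
force: [0.3, 0.1, 0.3]
width: -0.1
```

Emit:
{"method": "servo_tool", "body": {
  "rows": [
    {"dx":0,"dy":-0.03,"dz":-0.04,"wx":0,"wy":0,"wz":0,"fingers":1},
    {"dx":0,"dy":0,"dz":0,"wx":0,"wy":0,"wz":0,"fingers":1},
    {"dx":0.03,"dy":0,"dz":0,"wx":0,"wy":0,"wz":0,"fingers":1},
    {"dx":0,"dy":0,"dz":0,"wx":0,"wy":0,"wz":0,"fingers":1},
    {"dx":0,"dy":0,"dz":0,"wx":0,"wy":0,"wz":0,"fingers":1}
  ]
}}

```text
clock: 51.38
eef_pos: [652.3, -94.5, 132.4]
tool_rot: [0.364, 1.568, 1.955]
force: [0.2, -0.1, 0.0]
width: 0.6
```

```bash
python3 - <<'E'
from h import *
plan([652.7,-95.5,118],np.pi/2+.019)
i2=ctrl.get_image("scene");save(wire(i2,"scene",[],(265,150,335,220),9),"p2.png")
E
```

```text
pos [652.3 -94.5 132.4] F [ 0.2 -0.1  0. ] w 0.6 t 51.375 jawyaw 91.13 q7 [-0.08  0.77  0.31  1.58 -0.3   0.83  1.95]
turn [ 0.01  0.03 -0.01] shift [ 0.0192 -0.0005 -0.0014] rows 1 per row [ 0.0192 -0.0005 -0.0014]
```

View pics/p2.png

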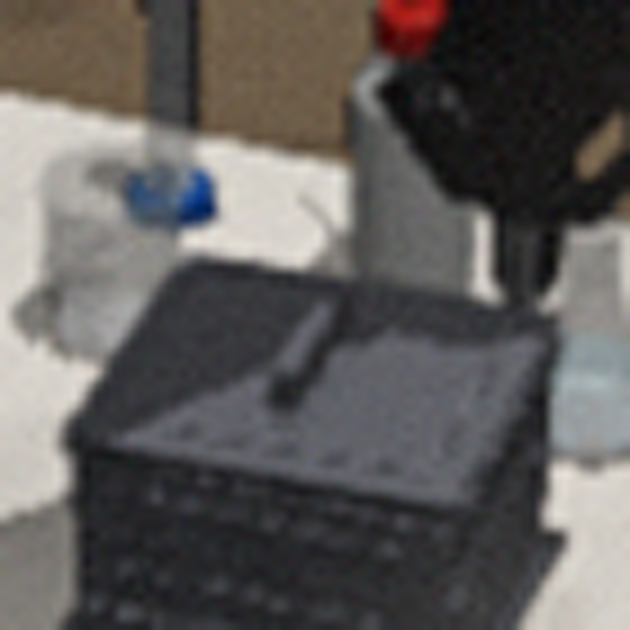

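Emit:
{"method": "servo_tool", "body": {
  "rows": [
    {"dx":0.015,"dy":0,"dz":0,"wx":0,"wy":0,"wz":0,"fingers":1},
    {"dx":0.005,"dy":0,"dz":0,"wx":0,"wy":0,"wz":0,"fingers":1},
    {"dx":0,"dy":0,"dz":0,"wx":0,"wy":0,"wz":0,"fingers":1}
  ]
}}

```text
clock: 51.8
eef_pos: [652.3, -95.0, 116.6]
tool_rot: [0.511, 1.568, 2.101]
force: [-0.4, 0.1, -0.6]
width: -0.2
```

Emit:
{"method": "servo_tool", "body": {
  "rows": [
    {"dx":0.004,"dy":0,"dz":0,"wx":0,"wy":0,"wz":0,"fingers":1},
    {"dx":0.003,"dy":0,"dz":0,"wx":0,"wy":0,"wz":0,"fingers":1}
  ]
}}

```text
clock: 52.05
eef_pos: [652.2, -96.3, 112.5]
tool_rot: [0.653, 1.569, 2.242]
force: [-2.8, -1.0, 13.0]
width: -0.1
```

Emit:
{"method": "servo_tool", "body": {
  "rows": [
    {"dx":0.003,"dy":0,"dz":0,"wx":0,"wy":0,"wz":0,"fingers":1},
    {"dx":0.003,"dy":0,"dz":0,"wx":0,"wy":0,"wz":0,"fingers":1}
  ]
}}

```text
clock: 52.3
eef_pos: [652.2, -96.5, 107.9]
tool_rot: [0.461, 1.569, 2.049]
force: [0.4, -0.3, -0.1]
width: -0.4
```

Emit:
{"method": "servo_tool", "body": {
  "rows": [
    {"dx":0.002,"dy":0,"dz":0,"wx":0,"wy":0,"wz":0,"fingers":1},
    {"dx":0.001,"dy":0,"dz":0,"wx":0,"wy":0,"wz":0,"fingers":1},
    {"dx":0,"dy":0,"dz":0,"wx":0,"wy":0,"wz":0,"fingers":1}
  ]
}}

```text
clock: 52.68
eef_pos: [652.5, -96.1, 106.8]
tool_rot: [0.099, 1.569, 1.689]
force: [-4.3, -1.4, 15.0]
width: 0.5
```

```bash
python3 - <<'E'
from h import *
plan([650.1,44.5,150],np.pi/2+.019)
i2=ctrl.get_image("scene");save(wire(i2,"scene",[],(265,150,335,220),9),"p3.png")
E
```

```text
pos [652.5 -96.1 106.8] F [-4.3 -1.4 15. ] w 0.5 t 52.675 jawyaw 91.05 q7 [-0.07  0.81  0.3   1.6  -0.31  0.79  1.96]
turn [-0.01  0.02 -0.  ] shift [-0.0576 -0.0004  0.1875] rows 3 per row [-0.0192 -0.0001  0.0625]
```

View pics/p3.png

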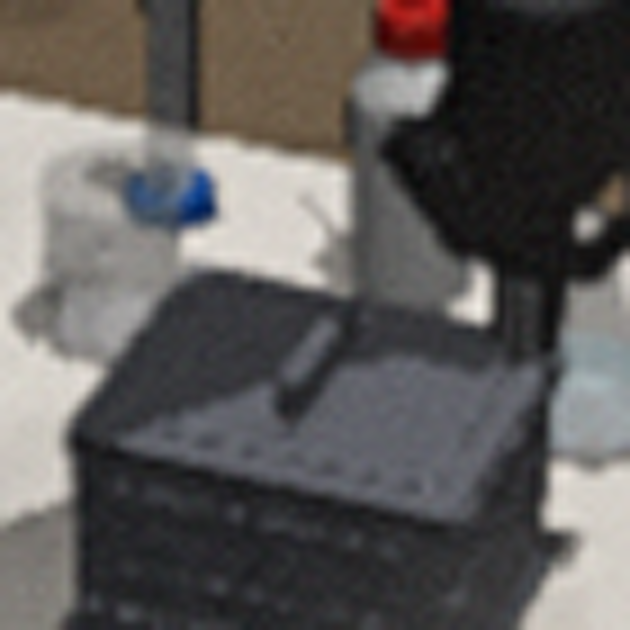

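Emit:
{"method": "servo_tool", "body": {
  "rows": [
    {"dx":-0.02,"dy":0,"dz":0,"wx":0,"wy":0,"wz":0,"fingers":1},
    {"dx":-0.045,"dy":0,"dz":0,"wx":0,"wy":0,"wz":0,"fingers":1},
    {"dx":0,"dy":0,"dz":0.05,"wx":0,"wy":0,"wz":0,"fingers":1},
    {"dx":0,"dy":0,"dz":0.06,"wx":0,"wy":0,"wz":0,"fingers":1},
    {"dx":0,"dy":0,"dz":0.05,"wx":0,"wy":0,"wz":0,"fingers":1}
  ]
}}

```text
clock: 53.35
eef_pos: [650.0, 27.4, 153.9]
tool_rot: [0.314, 1.567, 1.905]
force: [0.6, -0.2, 0.3]
width: -0.4
```

Emit:
{"method": "servo_tool", "body": {
  "rows": [
    {"dx":0,"dy":0,"dz":0.027,"wx":0,"wy":0,"wz":0,"fingers":1},
    {"dx":0,"dy":0,"dz":0,"wx":0,"wy":0,"wz":0,"fingers":1},
    {"dx":0.035,"dy":0,"dz":0,"wx":0,"wy":0,"wz":0,"fingers":1},
    {"dx":0.01,"dy":0,"dz":0,"wx":0,"wy":0,"wz":0,"fingers":1},
    {"dx":0,"dy":0,"dz":0,"wx":0,"wy":0,"wz":0,"fingers":1}
  ]
}}

```text
clock: 53.98
eef_pos: [649.4, 43.2, 119.8]
tool_rot: [0.972, 1.568, 2.559]
force: [0.9, -0.1, 0.0]
width: 0.1
```

Emit:
{"method": "servo_tool", "body": {
  "rows": [
    {"dx":0,"dy":0,"dz":0,"wx":0,"wy":0,"wz":0,"fingers":1},
    {"dx":0.005,"dy":0,"dz":0,"wx":0,"wy":0,"wz":0,"fingers":1},
    {"dx":0,"dy":0,"dz":0,"wx":0,"wy":0,"wz":0,"fingers":1}
  ]
}}

```text
clock: 54.35
eef_pos: [649.6, 45.2, 116.5]
tool_rot: [0.452, 1.568, 2.042]
force: [0.7, 0.7, -0.2]
width: 0.1
```

Emit:
{"method": "servo_tool", "body": {
  "rows": [
    {"dx":0.004,"dy":0,"dz":0,"wx":0,"wy":0,"wz":0,"fingers":1},
    {"dx":0.003,"dy":0,"dz":0,"wx":0,"wy":0,"wz":0,"fingers":1}
  ]
}}

```text
clock: 54.6
eef_pos: [649.6, 45.2, 111.0]
tool_rot: [0.482, 1.568, 2.072]
force: [-1.3, 0.0, -0.4]
width: -0.3
```

Emit:
{"method": "servo_tool", "body": {
  "rows": [
    {"dx":0.003,"dy":0,"dz":0,"wx":0,"wy":0,"wz":0,"fingers":1},
    {"dx":0.002,"dy":0,"dz":0,"wx":0,"wy":0,"wz":0,"fingers":1}
  ]
}}

```text
clock: 54.85
eef_pos: [649.6, 45.2, 107.2]
tool_rot: [0.505, 1.568, 2.094]
force: [-0.3, -0.4, 0.2]
width: -0.3
```

Emit:
{"method": "servo_tool", "body": {
  "rows": [
    {"dx":0.001,"dy":0,"dz":0,"wx":0,"wy":0,"wz":0,"fingers":1},
    {"dx":0,"dy":0,"dz":0,"wx":0,"wy":0,"wz":0,"fingers":1}
  ]
}}

```text
clock: 55.1
eef_pos: [649.6, 45.2, 107.1]
tool_rot: [0.376, 1.568, 1.966]
force: [-1.7, 0.2, 3.5]
width: 0.1
```

Emit:
{"method": "servo_tool", "body": {
  "rows": [
    {"dx":0.0015,"dy":0,"dz":0,"wx":0,"wy":0,"wz":0,"fingers":1},
    {"dx":0.0005,"dy":0,"dz":0,"wx":0,"wy":0,"wz":0,"fingers":1},
    {"dx":0,"dy":0,"dz":0,"wx":0,"wy":0,"wz":0,"fingers":1}
  ]
}}

```text
clock: 55.48
eef_pos: [649.8, 45.2, 106.8]
tool_rot: [0.157, 1.568, 1.747]
force: [-3.4, 0.5, 12.4]
width: -0.1
```

Emit:
{"method": "servo_tool", "body": {
  "rows": [
    {"dx":-0.02,"dy":0,"dz":0,"wx":0,"wy":0,"wz":0,"fingers":1},
    {"dx":-0.045,"dy":0,"dz":0,"wx":0,"wy":0,"wz":0,"fingers":1},
    {"dx":0,"dy":0.03,"dz":-0.04,"wx":0,"wy":0,"wz":0,"fingers":1},
    {"dx":0,"dy":0.04,"dz":-0.054,"wx":0,"wy":0,"wz":0,"fingers":1},
    {"dx":0,"dy":0.04,"dz":-0.053,"wx":0,"wy":0,"wz":0,"fingers":1}
  ]
}}

```text
clock: 56.1
eef_pos: [568.9, -68.0, 154.3]
tool_rot: [-0.027, 1.569, 1.563]
force: [1.3, -1.3, 0.3]
width: 0.1
```

Emit:
{"method": "servo_tool", "body": {
  "rows": [
    {"dx":0,"dy":0.029,"dz":-0.04,"wx":0,"wy":0,"wz":0,"fingers":1},
    {"dx":0,"dy":0,"dz":0,"wx":0,"wy":0,"wz":0,"fingers":1},
    {"dx":0.035,"dy":0,"dz":0,"wx":0,"wy":0,"wz":0,"fingers":1},
    {"dx":0.01,"dy":0,"dz":0,"wx":0,"wy":0,"wz":0,"fingers":1},
    {"dx":0,"dy":0,"dz":0,"wx":0,"wy":0,"wz":0,"fingers":1}
  ]
}}

```text
clock: 56.72
eef_pos: [548.3, -96.4, 119.7]
tool_rot: [0.584, 1.567, 2.175]
force: [0.7, -0.6, 0.5]
width: 0.2
```

```bash
python3 - <<'E'
from h import *
plan([546.7,-97.5,112],np.pi/2+.019)
i2=ctrl.get_image("scene");save(wire(i2,"scene",[],(265,150,335,220),9),"p4.png")
E
```

```text
pos [548.3 -96.4 119.7] F [ 0.7 -0.6  0.5] w 0.2 t 56.725 jawyaw 91.14 q7 [-0.06  0.67  0.29  1.89 -0.31  0.63  2.01]
turn [ 0.01  0.03 -0.02] shift [ 0.0102  0.0021 -0.0014] rows 1 per row [ 0.0102  0.0021 -0.0014]
```

View pics/p4.png

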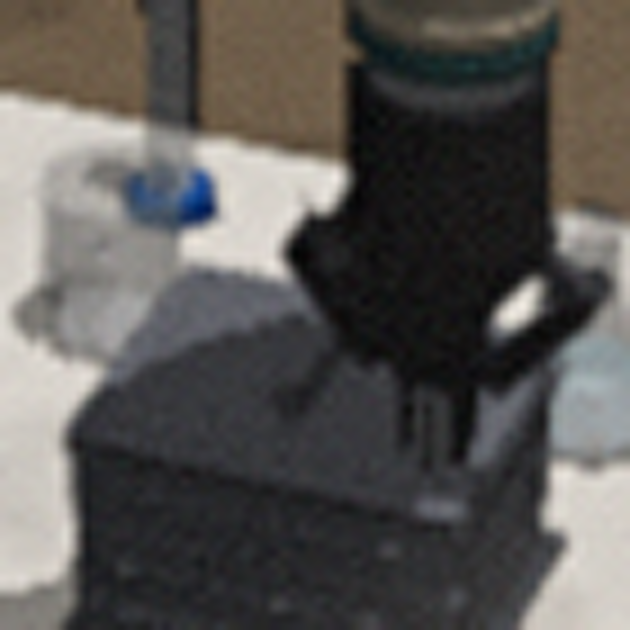

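Emit:
{"method": "servo_tool", "body": {
  "rows": [
    {"dx":0.006,"dy":0.0015,"dz":-0.001,"wx":0,"wy":0,"wz":0,"fingers":1},
    {"dx":0.003,"dy":0,"dz":0,"wx":0,"wy":0,"wz":0,"fingers":1},
    {"dx":0,"dy":0,"dz":0,"wx":0,"wy":0,"wz":0,"fingers":1}
  ]
}}

```text
clock: 57.15
eef_pos: [546.9, -97.8, 113.2]
tool_rot: [0.464, 1.568, 2.054]
force: [0.3, 0.5, -1.2]
width: 0.2
```

Emit:
{"method": "servo_tool", "body": {
  "rows": [
    {"dx":0.003,"dy":0,"dz":0,"wx":0,"wy":0,"wz":0,"fingers":1},
    {"dx":0.003,"dy":0,"dz":0,"wx":0,"wy":0,"wz":0,"fingers":1},
    {"dx":0,"dy":0,"dz":0,"wx":0,"wy":0,"wz":0,"fingers":1}
  ]
}}

```text
clock: 57.52
eef_pos: [546.8, -97.8, 108.5]
tool_rot: [0.526, 1.568, 2.116]
force: [-0.7, 0.5, -0.4]
width: -0.1
```

Emit:
{"method": "servo_tool", "body": {
  "rows": [
    {"dx":0.002,"dy":0,"dz":0,"wx":0,"wy":0,"wz":0,"fingers":1},
    {"dx":0,"dy":0,"dz":0,"wx":0,"wy":0,"wz":0,"fingers":1}
  ]
}}

```text
clock: 57.78
eef_pos: [547.0, -97.8, 107.2]
tool_rot: [0.42, 1.568, 2.01]
force: [-0.5, -1.1, 0.7]
width: -0.0
```

Emit:
{"method": "servo_tool", "body": {
  "rows": [
    {"dx":0.0015,"dy":0,"dz":0,"wx":0,"wy":0,"wz":0,"fingers":1},
    {"dx":0,"dy":0,"dz":0,"wx":0,"wy":0,"wz":0,"fingers":1}
  ]
}}

```text
clock: 58.02
eef_pos: [547.0, -97.9, 107.0]
tool_rot: [0.25, 1.568, 1.84]
force: [-1.4, -0.7, 7.3]
width: -0.1
```

Emit:
{"method": "servo_tool", "body": {
  "rows": [
    {"dx":0.0015,"dy":0,"dz":0,"wx":0,"wy":0,"wz":0,"fingers":1},
    {"dx":0,"dy":0,"dz":0,"wx":0,"wy":0,"wz":0,"fingers":1}
  ]
}}

```text
clock: 58.28
eef_pos: [547.0, -98.0, 106.8]
tool_rot: [0.128, 1.568, 1.717]
force: [-4.0, 1.4, 16.4]
width: -0.3
```

Emit:
{"method": "servo_tool", "body": {
  "rows": [
    {"dx":-0.02,"dy":0,"dz":0,"wx":0,"wy":0,"wz":0,"fingers":1},
    {"dx":-0.045,"dy":0,"dz":0,"wx":0,"wy":0,"wz":0,"fingers":1},
    {"dx":0,"dy":0,"dz":0.05,"wx":0,"wy":0,"wz":0,"fingers":1},
    {"dx":0,"dy":0,"dz":0.06,"wx":0,"wy":0,"wz":0,"fingers":1},
    {"dx":0,"dy":0,"dz":0.05,"wx":0,"wy":0,"wz":0,"fingers":1}
  ]
}}

```text
clock: 58.9
eef_pos: [544.9, 23.9, 154.5]
tool_rot: [0.153, 1.568, 1.743]
force: [0.2, -0.0, -0.1]
width: -0.2
```

Emit:
{"method": "servo_tool", "body": {
  "rows": [
    {"dx":0,"dy":0,"dz":0.027,"wx":0,"wy":0,"wz":0,"fingers":1},
    {"dx":0,"dy":0,"dz":0,"wx":0,"wy":0,"wz":0,"fingers":1},
    {"dx":0.035,"dy":0,"dz":0,"wx":0,"wy":0,"wz":0,"fingers":1},
    {"dx":0.01,"dy":0,"dz":0,"wx":0,"wy":0,"wz":0,"fingers":1},
    {"dx":0,"dy":0,"dz":0,"wx":0,"wy":0,"wz":0,"fingers":1}
  ]
}}

```text
clock: 59.52
eef_pos: [544.1, 41.1, 120.2]
tool_rot: [0.835, 1.568, 2.423]
force: [0.0, 0.1, 0.9]
width: -0.4
```

Emit:
{"method": "servo_tool", "body": {
  "rows": [
    {"dx":0.006,"dy":0,"dz":0,"wx":0,"wy":0,"wz":0,"fingers":1},
    {"dx":0.005,"dy":0,"dz":0,"wx":0,"wy":0,"wz":0,"fingers":1},
    {"dx":0,"dy":0,"dz":0,"wx":0,"wy":0,"wz":0,"fingers":1}
  ]
}}

```text
clock: 59.9
eef_pos: [544.2, 42.4, 112.0]
tool_rot: [0.509, 1.568, 2.099]
force: [-0.2, -0.2, 1.1]
width: -0.2
```

Emit:
{"method": "servo_tool", "body": {
  "rows": [
    {"dx":0.004,"dy":0,"dz":0,"wx":0,"wy":0,"wz":0,"fingers":1},
    {"dx":0.0025,"dy":0,"dz":0,"wx":0,"wy":0,"wz":0,"fingers":1},
    {"dx":0,"dy":0,"dz":0,"wx":0,"wy":0,"wz":0,"fingers":1}
  ]
}}

```text
clock: 60.28
eef_pos: [544.3, 42.4, 107.2]
tool_rot: [0.437, 1.568, 2.026]
force: [0.3, -0.3, -0.0]
width: 0.2
```

Emit:
{"method": "servo_tool", "body": {
  "rows": [
    {"dx":0.002,"dy":0,"dz":0,"wx":0,"wy":0,"wz":0,"fingers":1},
    {"dx":0,"dy":0,"dz":0,"wx":0,"wy":0,"wz":0,"fingers":1}
  ]
}}

```text
clock: 60.52
eef_pos: [544.3, 42.4, 106.9]
tool_rot: [0.254, 1.567, 1.844]
force: [-2.6, 0.1, 10.9]
width: -0.2
```

Emit:
{"method": "servo_tool", "body": {
  "rows": [
    {"dx":-0.03,"dy":0,"dz":0,"wx":0,"wy":0,"wz":0,"fingers":1},
    {"dx":-0.06,"dy":0,"dz":0,"wx":0,"wy":0,"wz":0,"fingers":1},
    {"dx":-0.06,"dy":0,"dz":0,"wx":0,"wy":0,"wz":0,"fingers":1},
    {"dx":0,"dy":0,"dz":0.05,"wx":0,"wy":0,"wz":0,"fingers":1},
    {"dx":0,"dy":0,"dz":0.06,"wx":0,"wy":0,"wz":0,"fingers":1}
  ]
}}

```text
clock: 61.15
eef_pos: [543.4, 124.6, 219.4]
tool_rot: [-0.257, 1.568, 1.33]
force: [0.3, -0.1, -0.2]
width: 0.1
```

Emit:
{"method": "servo_tool", "body": {
  "rows": [
    {"dx":0,"dy":0,"dz":0.06,"wx":0,"wy":0,"wz":0,"fingers":1},
    {"dx":0,"dy":0,"dz":0.06,"wx":0,"wy":0,"wz":0,"fingers":1},
    {"dx":0,"dy":0,"dz":0.06,"wx":0,"wy":0,"wz":0,"fingers":1},
    {"dx":0,"dy":0,"dz":0.06,"wx":0,"wy":0,"wz":0,"fingers":1},
    {"dx":0,"dy":0,"dz":0,"wx":0,"wy":0,"wz":0,"fingers":1}
  ]
}}

```text
clock: 61.78
eef_pos: [537.9, 310.0, 218.1]
tool_rot: [0.41, 1.565, 2.007]
force: [-1.0, -0.6, -0.1]
width: 0.2
```

```bash
python3 - <<'E'
from h import *
plan([546.7,-97.5,112])
i2=ctrl.get_image("scene");im=ctrl.get_image("top")
save(im,"f1.png");save(wire(i2,"scene",[],(240,130,440,280),4),"f2.png")
MODEL["stack"]=np.r_[box(75,87,0,3),box(69,82,102,107)]
b=[265,130,350,215];s=soft(im,"top",b);print(np.round(fit("top",s,b,"stack",(598,-27,.019)),3))
E
```

```text
pos [537.9 310.  218.1] F [-1.  -0.6 -0.1] w 0.2 t 61.775 jawyaw 91.51 q7 [-0.8   0.63  0.39  1.63 -0.28  0.94  1.29]
turn [0. 0. 0.] shift [ 0.1387  0.0022 -0.5441] rows 7 per row [ 0.0198  0.0003 -0.0777]
[ 5.981930e+02 -2.615900e+01  1.700000e-02  1.663710e+02  4.008767e+03]
```

View pics/f1.png

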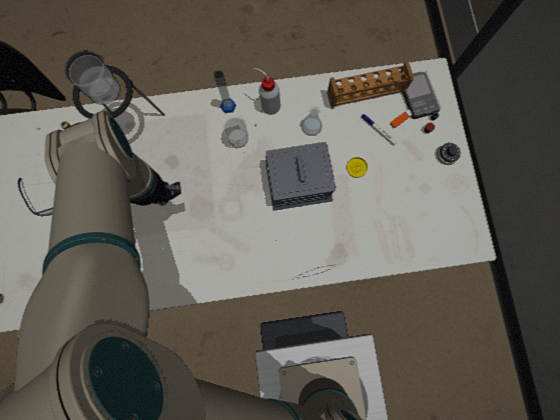

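View pics/f2.png

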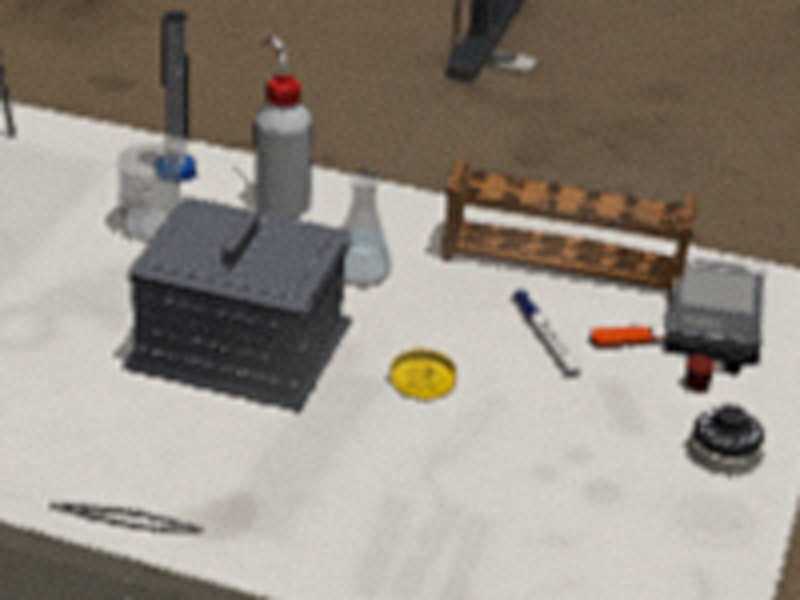

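```bash
python3 - <<'E'
from h import *
i2=ctrl.get_image("scene");save(i2,"f3.png",None,1.4);print(ctrl.read_state()["force"])
for c in("top","scene"):
  for d in ctrl.search_frame("reagent",c)[:2]: print(c,d)
E
```

```text
[ 0.56006084 -0.97821357  0.17714226]
top {'extent': [301.8, 171.2, 70.5, 58.7], 'conf': 0.51}
scene {'extent': [166.6, 184.2, 12.5, 38.7], 'conf': 0.89}
```

View pics/f3.png

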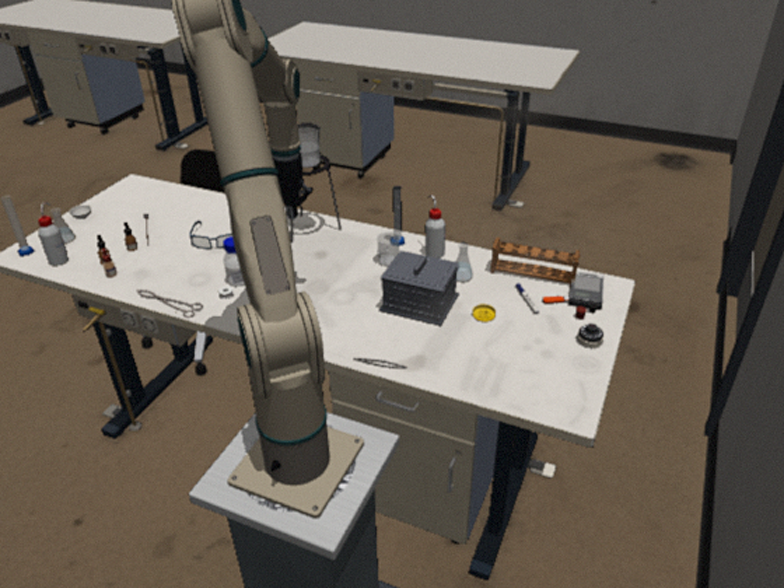

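Reagent bottle still stands upright at (166,184) in the scene picture; flask and beaker stand; stack is closed, arm is clear. Hand in.

```bash
python3 -c "
from cell import ctrl
print(ctrl.finish_job(), ctrl.read_state()['clock'])"
```

```text
the job is handed in; nothing more can be done
the job is handed in; nothing more can be done
```

I handed the job in at about 62 s on the robot's clock. Both trays are stacked on the base, both blue-crystal dishes are in the lower tray, and the lid is closed. No verdict was reported.

**What I did**
- Seated the far tray on the base and put the two dishes flat in its two compartments. The yellow look-alike was left alone.
- Seated the second tray on top, set the lid on it, and pressed corner 1 first, then corner 4, which was still up. Corners 2 and 3 went down with corner 4, and I then pressed each of them to confirm.

**Last checks**
- **Lid:** touching each corner gave a plate height of 106.8–107.2 mm, against 107 mm expected when fully home, with forces of 11–16 N.
- **Stack:** the top-camera fit put it at (598.2, -26.2) mm, 0.017 rad. It agrees with the earlier position, although the fit residual was larger than before because of shadow. Both trays settled at the expected heights.
- **Bystanders and arm:** the flask, beaker and reagent bottle are all standing, and the arm was clear with no force on it.

**Not certain**
- The dishes could not be seen once the second tray covered them.
- The scene camera disagreed with the top camera by about 5 mm on the base and 10 mm on the lid, so I relied on the top camera and contact readings.
- The last reagent-bottle search in the top picture was wrong: it boxed the stack. I judged the bottle from the scene picture instead.

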